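# Set the cold trough's partition and fill its ice side with the scoop

## Task

Get the cold trough ready for a collection run. First slide its partition along its slots until its index line meets the set clip on the rim, and turn the wing knob clockwise to its stop to lock it. Then scoop all the ice from the foam pan into the trough's ice side, the empty side nearer the robot, using the scoop only (the gripper must not touch the ice), and lay the scoop back flat, lengthwise in its tray; leave the bottles, beaker and tip box where they stand.

Things in the scene. Friction and masses are not known exactly. Their poses are not given: they have to be found in the camera images.
- pull (a point): black pull on the dark steel partition, upright block 60 mm wide (y), 12 thick (x), 34 tall; point: its centre, 101 mm above the bench. Below it a 4 mm plate stands across the trough; slotted feet on both ledges run 126 mm to +x. The partition slides 90 mm, only along the trough's x, about 4 N friction, and stays where left. Axes are the trough's
- pointer (a point): white index line on top of the partition where it passes the left (+y) ledge, in the plane of the partition, 85 mm to +y of the trough's middle line; axes as the trough's (x along the trough)
- clip_line (a point): line of the dark set clip (14 mm wide, a raised 2 mm rib marks its line) pushed over the trough's left ledge; x axis along the trough. The partition is at its set position when pointer has the same x as this in the trough's frame, within 4 mm
- wing_grip (a point): black wing knob on the stud through the right (-y) slotted foot, 58 mm to +x and 83 mm to -y of the trough's middle: upright wing 56 mm long (its x), 12 thick (its y), 30 tall; point: the wing's centre on the turning axis, 104 mm above the bench. Axes turn with the knob
- wing (a joint): turn of the wing knob clockwise seen from above (rad): 0 loose, the wing along the trough; the stop is at 1.4, and it counts as tight from 1.2. Friction about 0.08 N m; stays where it is left
- trough_floor (a point): centre of the inner floor, 12 mm above the bench, of the fixed stainless cold trough: inside 300 mm long (x), 120 wide (y), rim 70 mm above the bench, 40 mm ledges along both long sides. The partition divides it: the ice side is the empty side at -x (towards the robot), 135 to 165 mm long when set; the dry side holds capped vials (to 79 mm above the bench), 94 to 146 mm to +x of here
- pan_floor (a point): centre of the inner floor, 14 mm above the bench, of the fixed dark foam ice pan: open channel inside 310 mm long (its x), 110 wide (y), 66 deep, flat floor. Its +x end wall leans out 20 degrees (foot 155 mm from here), both corners there bevelled about 11 mm; the -x end wall is upright, lower (48 deep), 20 mm thick. At the start no ice lies nearer than 115 mm to the -x end wall
- scoop_grip (a point): white plastic scoop, 120 to 195 g; point on its handle's axis, 61 mm above the flat underside. Handle: level bar 20 mm wide (y), 18 thick, from 35 mm ahead of (+x) to 80 mm behind this point. +x points to the mouth. Bowl open in front and on top, 76 mm long, 94 wide, floor 2 mm thick, walls 40 high; its back is 45 mm, its lip 121 mm ahead of here. Lip 80 mm wide over its last 14 mm
- scoop_mid (a point): the same scoop: point half-way along its whole length, 19 mm ahead of the handle point, 30 mm above the underside; z is up when the scoop lies flat
- tray_mid (a point): centre of the floor of the scoop's fixed steel tray, 4 mm above the bench: inside 252 mm long (x) by 142 mm wide (y), rim 11 mm above the bench. The scoop lies in it lengthwise at the start
- amber: bystander: amber glass bottle, 72 mm across, 150 mm tall, origin under its foot
- clearbottle: bystander: clear glass jar with black cap, 84 mm across, 135 mm tall, origin under its foot
- beaker: bystander: open glass beaker, 70 mm across, 85 mm tall, origin under its foot
- tipbox: bystander: closed grey plastic box 85 x 125 x 60 mm, origin under its foot
- ice1_c (a point): piece of bullet ice, slippery: rod with round ends, 30 mm thick, 42 mm long (along its y), 22 g; this point is its centre. None if absent
- ice2_c (a point): piece of bullet ice, slippery: rod with round ends, 30 mm thick, 42 mm long (along its y), 22 g; this point is its centre. None if absent
- ice3_c (a point): piece of bullet ice, slippery: rod with round ends, 30 mm thick, 42 mm long (along its y), 22 g; this point is its centre. None if absent
- ice4_c (a point): piece of bullet ice, slippery: rod with round ends, 30 mm thick, 42 mm long (along its y), 22 g; this point is its centre. None if absent
- ice5_c (a point): piece of bullet ice, slippery: rod with round ends, 30 mm thick, 42 mm long (along its y), 22 g; this point is its centre. None if absent
- ice6_c (a point): piece of bullet ice, slippery: rod with round ends, 30 mm thick, 42 mm long (along its y), 22 g; this point is its centre. None if absent
- ice7_c (a point): piece of bullet ice, slippery: rod with round ends, 30 mm thick, 42 mm long (along its y), 22 g; this point is its centre. None if absent
- ice8_c (a point): piece of bullet ice, slippery: rod with round ends, 30 mm thick, 42 mm long (along its y), 22 g; this point is its centre. None if absent
- ice9_c (a point): piece of bullet ice, slippery: rod with round ends, 30 mm thick, 42 mm long (along its y), 22 g; this point is its centre. None if absent
- ice10_c (a point): piece of bullet ice, slippery: rod with round ends, 30 mm thick, 42 mm long (along its y), 22 g; this point is its centre. None if absent
There are look-alikes about, which are no part of the job. What is shaped like the part that bears scoop_grip but red is not meant.

How it is judged:
On the way, in this order (a step that is already met when the one before it is completed fails the run):
1. the partition's index line is at the set clip (within 4 mm) while the wing knob is still loose (x of pointer in the frame of clip_line between -0.004 and 0.004 m and value of joint wing below 0.5 rad), for 0.2 s.
2. the wing knob is tight with the partition at the clip (x of pointer in the frame of clip_line between -0.004 and 0.004 m and value of joint wing above 1.2 rad), for 0.2 s.
3. every piece of ice lies in the trough's ice side (x of each of ice1_c, ice2_c, ice3_c, ice4_c, ice5_c, ice6_c, ice7_c, ice8_c, ice9_c, ice10_c in the frame of trough_floor above -0.15 m and x of each of ice1_c, ice2_c, ice3_c, ice4_c, ice5_c, ice6_c, ice7_c, ice8_c, ice9_c, ice10_c in the frame of pointer below 0 m and y of ice1_c in the frame of trough_floor between -0.06 and 0.06 m and z of ice1_c in the frame of trough_floor between 0 and 0.058 m and y of ice2_c in the frame of trough_floor between -0.06 and 0.06 m and z of ice2_c in the frame of trough_floor between 0 and 0.058 m and y of ice3_c in the frame of trough_floor between -0.06 and 0.06 m and z of ice3_c in the frame of trough_floor between 0 and 0.058 m and y of ice4_c in the frame of trough_floor between -0.06 and 0.06 m and z of ice4_c in the frame of trough_floor between 0 and 0.058 m and y of ice5_c in the frame of trough_floor between -0.06 and 0.06 m and z of ice5_c in the frame of trough_floor between 0 and 0.058 m and y of ice6_c in the frame of trough_floor between -0.06 and 0.06 m and z of ice6_c in the frame of trough_floor between 0 and 0.058 m and y of ice7_c in the frame of trough_floor between -0.06 and 0.06 m and z of ice7_c in the frame of trough_floor between 0 and 0.058 m and y of ice8_c in the frame of trough_floor between -0.06 and 0.06 m and z of ice8_c in the frame of trough_floor between 0 and 0.058 m and y of ice9_c in the frame of trough_floor between -0.06 and 0.06 m and z of ice9_c in the frame of trough_floor between 0 and 0.058 m and y of ice10_c in the frame of trough_floor between -0.06 and 0.06 m and z of ice10_c in the frame of trough_floor between 0 and 0.058 m), for 0.2 s.
At the end, for the whole second after the job is handed in: partition within 4 mm of the clip, wing knob at 1.2 rad or more, all ice in the ice side below the rim, scoop at rest in its tray, flat (within 0.12 rad), lengthwise either way round (within 0.35 rad), its middle within 40 mm of the tray's (all of step 2 and all of step 3 and horizontal distance between scoop_mid and tray_mid below 0.04 m and angle between scoop_mid's own z axis and vertical below 0.12 rad and angle between the x axis of scoop_mid and the x axis of tray_mid, either way round below 0.35 rad and z of scoop_mid in the frame of tray_mid below 0.04 m and linear speed of scoop below 0.03 m/s); the robot touches nothing.
It fails at once if the gripper or arm touches the ice (contact force between any of the fingers, the arm and ice1 above 1 N or contact force between any of the fingers, the arm and ice2 above 1 N or contact force between any of the fingers, the arm and ice3 above 1 N or contact force between any of the fingers, the arm and ice4 above 1 N or contact force between any of the fingers, the arm and ice5 above 1 N or contact force between any of the fingers, the arm and ice6 above 1 N or contact force between any of the fingers, the arm and ice7 above 1 N or contact force between any of the fingers, the arm and ice8 above 1 N or contact force between any of the fingers, the arm and ice9 above 1 N or contact force between any of the fingers, the arm and ice10 above 1 N).
It fails at once if a bystander is shifted more than 30 mm or tipped over (distance of any of amber, clearbottle, beaker, tipbox from where it was at the start of the episode above 0.03 m or angle between any of amber, clearbottle, beaker, tipbox's own z axis and vertical above 0.4 rad).
Of ice1, ice2, ice3, ice4, ice5, ice6, ice7, ice8, ice9, ice10 only 7 to 10 are there at a start; the rules pass over those that are not, and their reading is None.
At some moment in a run one of scoop may be knocked a few centimetres aside while the robot is not near it.
It also fails if it takes over 210 s, if anything falls off the work surface, if the arm or the gripper's body presses on something with over 40 N, if the wrist force passes 120 N, or if a joint passes its speed limit or range.

## Robot

A 6-joint arm with a two-finger parallel gripper is mounted at the origin on the work surface. World frame = base frame: x ahead of the robot, y to its left, z up, the work surface at z = 0. Lengths are in m, angles in rad, forces in N, time in s.
With the tool pointing down it reaches from about 0.25 to 0.8 m from the base axis. Payload 3.9 kg.
Tool frame: the origin (TCP) lies at the very end of the fingers, on their centre line; the grasp point (between the pads) lies behind it (arm.hold_point_z is the x of the grasp point in the tool frame, in m); x points along the fingers, y is the direction in which the jaws open and shut, and the axes are right-handed (so a half turn about x gives the same grasp; the last joint's range is limited). The gripper opens to 85 mm and grips with 20 to 120 N. Pads are 22 mm wide; open, the fingers measure 114 mm over their backs; the gripper's body (76 mm by 85 mm) begins 54 mm behind the grasp point. The pads swing forward as they close: fully open they stand 13 mm farther back than shut.
Start: joints at [1.175, 0.26, -0.138, 1.173, 0, 1.571], TCP at [0.202, 0.484, 0.231] pointing down, gripper open.
Joint ranges: [-2.78, 2.78], [-0.83, 1.72], [-1.28, 1.37], [-1.9, 2.12], [-1.57, 1.48], [-3.14, 3.14]. Speed limits (rad/s): [2.57, 2.57, 3.14, 3.14, 3.14, 3.14].

## Interface

Orientations are given as a unit quaternion [x, y, z, w].
In Python, from station import sensors, eyes, workorder, models, arm gives the robot as it stands.
- The arm moves only by the tool play_rows, never from a script. Its arguments are lists of equal length, an entry for each row: "offset": the shift along the world's x, y, z in m, a list of three; "dr": the turn, a rotation vector about the world's x, y, z in degrees, a list of three. A call has 1 to 8 rows; each row is the pose to reach, as a shift and turn from the pose commanded when the call began; what a row does not reach only later rows make up. A row lasts 1/8 s, in which the tool goes at most 62.5 mm and 10.7 degrees, less where a joint would pass 70% of its speed; a pose out of reach is approached as far as the arm can. A call with a gripper value outside its range is refused whole. "hand" is the finger opening in m, from 0 to 0.0854, set as the call begins (left out, the last holds). The fingers move at their own pace and stop on an object; the grip force is fixed at half the most. Time passes only in rows, so rows that repeat a pose let the fingers close. It gives the time, the measured TCP pose, the force and the opening at its end, in the units of the state.
- sensors.get_obs(): the state, without advancing time (a new reading comes with each control period).
- eyes.capture(name): name is "scene" or "side" or "wrist"; returns the picture (420x560x3 uint8, red, green, blue); there is no depth.
- eyes.camera_info(name): a dict with "vfov" (degrees; the focal length in pixels is half the picture's height over the tangent of half this angle, whatever the lens; pixels are square), "cx", "cy" (the principal point, pixels), "R" (3x3) and "t" (3): a world point X has camera coordinates R X + t. Camera axes: x right, y down, z forward; pixel columns grow to the right and rows downward; lengths in m; the calibration is good to about 2 mm. A picture is of the moment at which its call begins: read the wrist's pose just before it. camera_info takes no time and is no camera call; for the wrist camera it gives the pose at the moment of the call.
- workorder.hand_in(): hands the job in, once; it reports no verdict.
Trained networks look in the newest picture that a camera, given by its name, has taken for a name from the list of things; names that differ only in an ending like _2 or _b are one class to them, and where a whole thing is asked for, a point or a joint stands for the part that bears it (a point fixed in the world has none). Each returns a list of dicts, best first, with "score" (0 to 1); they miss things now and then, are a little off and sometimes report something else, mostly with a low value. They report only what shows in the picture. A call takes as long as a camera call. They do not tell look-alikes from the thing itself.
- models.regions_of(camera, name): "mask" (420x560 bool, what is visible of it) and "bbox" ([left, top, right, bottom] in pixels, round what is visible of it).
The state is a dict: "time": time; "joints": joint angles; "qvel": joint speeds; "joint_efforts": joint torques, N m; "ee_pos": TCP position; "ee_rot": TCP orientation; "ft_force": force on the tool from outside, world axes, zero at the start; "torque": the same for the moment, N m; "width": opening from 0.0 (shut) to 1.0 (fully open).
Only numpy, scipy, OpenCV 4.12 (cv2) and the standard library are available. Lean on these libraries where they do the work, as an engineer would, in place of code of your own. Each camera call takes 0.05 s, during which the arm holds its last target. There are 200 camera calls.

## Working session

There is one attempt and no reset: what is moved stays moved. The work goes in short steps, Python scripts to look and compute and a tool call to move; the robot and the scene stay as the last step left them, time stands still between calls to the robot, and variables do not carry over. Pictures are saved under pics/ and viewed, about 12 in all and at most 16, crops included, and the job is handed in when it is done.

Besides the shell and the picture viewer there is one more tool, called as name(argument=value, ...), one argument or row to a line, values as JSON. play_rows: Moves the arm, as the interface text tells. Its arguments: {"type":"object","properties":{"offset":{"type":"array"},"dr":{"type":"array"},"hand":{"type":"number"}},"required":["offset","dr"]}

```bash
ls; mkdir -p pics; cat > h.py <<'E'
import numpy as np, cv2, json
from station import sensors, eyes, workorder, models, arm
def cam(n):
    c=eyes.camera_info(n); f=210/np.tan(np.radians(c['vfov'])/2)
    return f,c['cx'],c['cy'],np.array(c['R']),np.array(c['t'])
def back(n,uv,z,c=None):
    f,cx,cy,R,t=c or cam(n); uv=np.atleast_2d(uv).astype(float)
    d=np.c_[(uv[:,0]-cx)/f,(uv[:,1]-cy)/f,np.ones(len(uv))]@R
    o=-R.T@t
    return o+d*((z-o[2])/d[:,2])[:,None]
def proj(n,X,c=None):
    f,cx,cy,R,t=c or cam(n); p=np.atleast_2d(X)@R.T+t
    return np.c_[f*p[:,0]/p[:,2]+cx,f*p[:,1]/p[:,2]+cy]
def snap(n,name=None,crop=None,k=1):
    im=eyes.capture(n)
    if name:
        o=im if crop is None else im[crop[1]:crop[3],crop[0]:crop[2]]
        o=cv2.resize(o,None,fx=k,fy=k,interpolation=cv2.INTER_CUBIC)
        cv2.imwrite('pics/'+name+'.png',o[:,:,::-1])
    return im
E
python3 - <<'E'
from h import *
a=snap('scene');b=snap('side');w=snap('wrist')
o=np.zeros((600,800,3),np.uint8)
cv2.imwrite('pics/a.png',a[:,:,::-1]);cv2.imwrite('pics/b.png',b[:,:,::-1]);cv2.imwrite('pics/w.png',w[:,:,::-1])
for n in ('scene','side','wrist'):
    f,cx,cy,R,t=cam(n);print(n,f,cx,cy,(-R.T@t).round(3),R.round(2).tolist())
print(arm.hold_point_z,[x for x in dir(arm) if x[0]!='_']);print(sensors.get_obs())
E
```

```text
pics
scene 475.5930553958754 289.97532661316325 206.58232705371924 [ 1.606 -0.465  0.945] [[0.43, 0.91, 0.01], [0.54, -0.24, -0.81], [-0.73, 0.35, -0.59]]
side 439.3649871995244 279.9597560644031 209.94331426671238 [ 0.285 -0.691  1.077] [[0.95, -0.31, 0.01], [-0.24, -0.75, -0.62], [0.19, 0.59, -0.79]]
wrist 361.5034224111319 283.31344471562016 211.73217446628016 [0.136 0.512 0.372] [[0.39, 0.92, -0.0], [0.89, -0.37, 0.28], [0.26, -0.11, -0.96]]
-0.0187 ['MotionError', 'hold_point_z']
{'time': 0.15, 'joints': array([ 1.17502573e+00,  2.60557274e-01, -1.39081316e-01,  1.17271644e+00,
       -2.12274289e-05,  1.57081910e+00]), 'qvel': array([ 3.76050840e-04, -4.47267692e-05,  6.10532340e-03,  3.19876249e-04,
       -7.34524082e-04,  3.07156893e-04]), 'joint_efforts': array([-5.94440262e-04, -4.06004655e+01,  2.54167092e+01,  1.26717577e-02,
       -1.06526772e-04, -6.55479255e-06]), 'ee_pos': array([0.2021977 , 0.48392117, 0.23064022]), 'ee_rot': array([ 0.13848064,  0.69340643, -0.13956425,  0.69320448]), 'ft_force': array([-0.31391791, -0.29799124,  0.17860378]), 'torque': array([ 0.03300871,  0.01973273, -0.04077859]), 'width': 1.0039000026324734}
```

View pics/a.png

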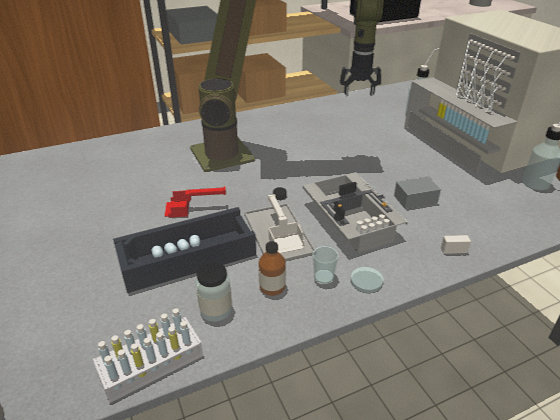

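View pics/b.png

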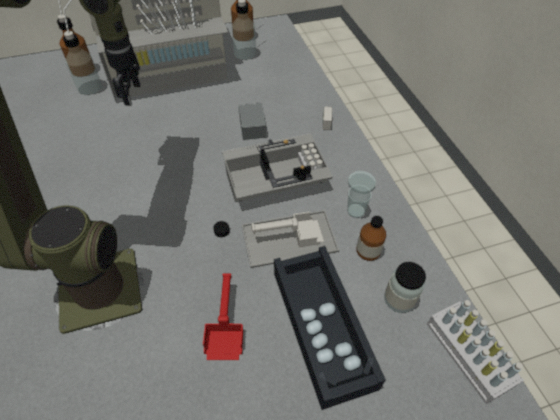

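Scene view: black pan around (185,250), white scoop in its tray at (283,225), trough at (355,210), amber bottle (272,270), jar (213,293), beaker (324,265). Side view: tray with the white scoop at (290,235), trough at (280,165), pan at (325,320) with 7 visible ice pieces. There are two scoop shapes: the red one at side (225,330) is the look-alike, and the white one at side (285,228), in the tray, fits the description.

```bash
python3 - <<'E'
from h import *
s=eyes.capture('side')
for n,z in [('pull',.101),('wing_grip',.104),('clip_line',.075),('pointer',.08),('scoop_grip',.03),('amber',0),('clearbottle',0),('beaker',0),('tipbox',.06),('ice1_c',.03)]:
    for r in models.regions_of('side',n)[:10]:
        m=r['mask'];v,u=np.nonzero(m)
        print(n,round(r['score'],2),r['bbox'],back('side',[[u.mean(),v.mean()]],z).round(3)[0], m.sum())
cv2.imwrite('pics/c1.png',cv2.resize(s[120:280,210:350],None,fx=3.7,fy=3.7,interpolation=cv2.INTER_CUBIC)[:,:,::-1])
E
```

```text
pull 0.87 [256.2, 136.4, 310.6, 183.6] [0.562 0.199 0.101] 549
wing_grip 0.46 [294.5, 161.3, 313.1, 180.8] [0.635 0.159 0.104] 200
pointer 0.8 [255.4, 137.9, 311.4, 186.6] [0.569 0.217 0.08 ] 446
pointer 0.72 [250.5, 214.6, 324.1, 245.2] [ 0.554 -0.019  0.08 ] 1122
pointer 0.55 [345.7, 182.7, 370.6, 218.5] [0.762 0.021 0.08 ] 687
scoop_grip 0.61 [252.7, 211.2, 322.7, 249.0] [0.567 0.013 0.03 ] 1108
scoop_grip 0.57 [203.1, 273.6, 243.6, 361.2] [ 0.293 -0.228  0.03 ] 1941
amber 0.95 [355.4, 216.5, 385.3, 261.3] [ 0.777 -0.071  0.   ] 946
amber 0.42 [334.5, 342.1, 351.2, 354.3] [ 0.567 -0.353  0.   ] 196
beaker 0.83 [347.7, 185.5, 372.4, 219.8] [0.799 0.078 0.   ] 637
tipbox 0.89 [235.8, 103.5, 266.4, 136.8] [0.565 0.479 0.06 ] 869
```

View pics/c1.png

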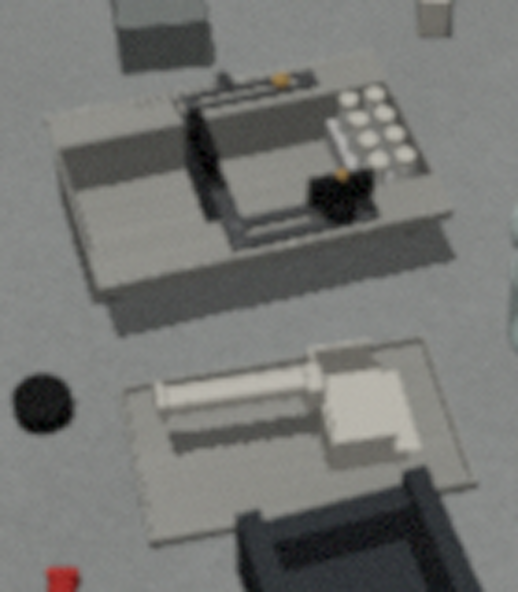

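The crop shows the white scoop handle at crop (230,385) with its bowl at (365,405), the partition at (205,150), the clip at (222,80) and the wing knob at (340,190). I'll compute rough poses.

```bash
python3 - <<'E'
from h import *
from scipy.spatial.transform import Rotation as Ro
c=lambda p:[[210+p[0]/3.7,120+p[1]/3.7]]
for n,p,z in [('nl',(50,125),.07),('nr',(98,290),.07),('fr',(445,212),.07),('fl',(385,55),.07),('clip',(222,78),.074),('pullL',(195,110),.118),('pullR',(215,215),.084),('wingtop',(340,175),.119),('tray1',(127,390),.011),('tray2',(152,543),.011),('tray3',(473,485),.011),('tray4',(425,342),.011),('hb',(160,385),.065+.009),('hf',(312,370),.065+.009)]:
    print(n,back('side',c(p),z).round(3)[0])
for n,p,z in [('pan nl',(276,258),.062),('pan nr',(318,250),.062),('pan fr',(380,375),.08),('pan fl',(325,400),.08)]:
    print(n,back('side',[p],z).round(3)[0])
o=sensors.get_obs();R=Ro.from_quat(o['ee_rot']).as_matrix();print(R.round(3))
f,cx,cy,Rc,t=cam('wrist');print('cam in tool',(R.T@(-Rc.T@t-o['ee_pos'])).round(3),'axes',(R.T@Rc.T).round(3))
E
```

```text
nl [0.432 0.337 0.07 ]
nr [0.425 0.142 0.07 ]
fr [0.724 0.137 0.07 ]
fl [0.744 0.334 0.07 ]
clip [0.592 0.345 0.074]
pullL [0.545 0.269 0.118]
pullR [0.535 0.18  0.084]
wingtop [0.636 0.161 0.119]
tray1 [0.43  0.082 0.011]
tray2 [ 0.411 -0.063  0.011]
tray3 [ 0.663 -0.088  0.011]
tray4 [0.679 0.055 0.011]
hb [0.446 0.033 0.074]
hf [0.562 0.012 0.074]
pan nl [ 0.476 -0.087  0.062]
pan nr [ 0.594 -0.097  0.062]
pan fr [ 0.602 -0.459  0.08 ]
pan fl [ 0.466 -0.471  0.08 ]
[[ 0.     0.386  0.923]
 [ 0.     0.923 -0.386]
 [-1.     0.    -0.   ]]
cam in tool [-0.141 -0.    -0.072] axes [[-0.001 -0.283  0.959]
 [ 1.    -0.     0.001]
 [ 0.     0.959  0.283]]
```

play_rows(
  offset=[
    [0.04,-0.03,0.05],
    [0.1,-0.07,0.08],
    [0.15,-0.11,0.1],
    [0.2,-0.15,0.1],
    [0.25,-0.19,0.1],
    [0.3,-0.23,0.1],
    [0.358,-0.264,0.1],
    [0.358,-0.264,0.1],
  ],
  dr=[
    [0,0,-9],
    [0,0,-19],
    [0,0,-29],
    [0,0,-39],
    [0,0,-48],
    [0,0,-58],
    [0,0,-67.3],
    [0,0,-67.3],
  ],
)

```text
time: 1.7
ee_pos: [0.5627, 0.2182, 0.331]
ee_rot: [0.501, 0.499, -0.501, 0.499]
ft_force: [-0.6, -0.4, -0.5]
width: 0.996
```

```bash
python3 - <<'E'
from h import *
from scipy.spatial.transform import Rotation as Ro
w=snap('wrist','w1',k=1.4)
c=cam('wrist');np.savez('w1.npz',im=w);import pickle;pickle.dump(c,open('w1.pkl','wb'))
o=sensors.get_obs();print(o['time'],o['ee_pos'],Ro.from_quat(o['ee_rot']).as_matrix().round(3).tolist(),o['joints'].round(3))
for n in ['pull','wing_grip','clip_line']:
    for r in models.regions_of('wrist',n)[:3]:print(n,r['score'],r['bbox'])
E
```

```text
1.75 [0.56568046 0.21627608 0.33014293] [[0.002, 1.0, -0.005], [-0.002, -0.005, -1.0], [-1.0, 0.003, 0.002]] [ 0.367  0.39   0.307  1.487 -0.003  1.942]
pull 0.71 [256.6, 59.2, 388.2, 235.5]
wing_grip 0.67 [324.5, 210.2, 380.1, 240.8]
clip_line 0.67 [302.3, 40.6, 318.0, 62.2]
```

View pics/w1.png

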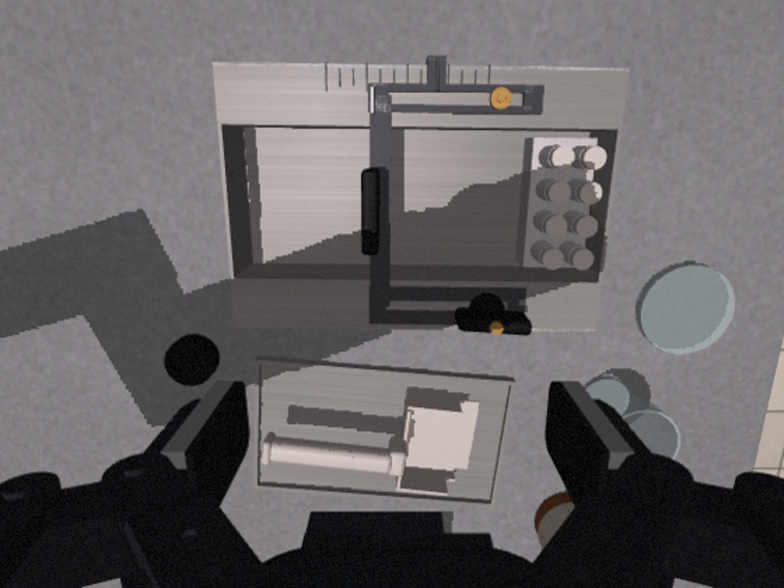

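Wrist view (scaled 1.4×): index line at (373,98), clip at (436,72), pull top centre near (369,210), wing at (493,318), tray corners at (259,359), (513,380), (492,502), (258,485).

```bash
python3 - <<'E'
from h import *
import pickle
c=pickle.load(open('w1.pkl','rb'));b=lambda p,z:back('wrist',np.array(p)/1.4,z,c)[0].round(4)
for n,p,z in [('tl',(213,63),.07),('tr',(629,69),.07),('br',(596,331),.07),('itl',(222,125),.07),('itr',(618,130),.07),('ibl',(233,278),.07),('ibr',(600,282),.07),
 ('ptr',(373,98),.078),('clip',(437,72),.078),('pullTopL',(362,170),.118),('pullTopR',(362,252),.118),('pulltop right edge',(379,170),.118),('pulltop right edge b',(378,254),.118),('wing l',(456,318),.119),('wing r',(531,322),.119),('tray1',(259,359),.011),('tray2',(513,380),.011),('tray3',(492,502),.011),('tray4',(258,485),.011),('hback',(264,453),.074),('hfront',(403,463),.074)]: print(n,b(p,z))
im=np.load('w1.npz')['im'];cv2.imwrite('pics/z1.png',cv2.resize(im[30:250,230:400],None,fx=2.7,fy=2.7,interpolation=cv2.INTER_CUBIC)[:,:,::-1])
E
```

```text
tl [0.4337 0.3469 0.07  ]
tr [0.7366 0.3415 0.07  ]
br [0.7343 0.1379 0.07  ]
itl [0.4358 0.3042 0.07  ]
itr [0.7337 0.2992 0.07  ]
ibl [0.4326 0.1858 0.07  ]
ibr [0.733  0.1807 0.07  ]
ptr [0.5497 0.3219 0.078 ]
clip [0.5958 0.3391 0.078 ]
pullTopL [0.543 0.273 0.118]
pullTopR [0.5416 0.2165 0.118 ]
pulltop right edge [0.5545 0.2729 0.118 ]
pulltop right edge b [0.553 0.215 0.118]
wing l [0.6096 0.1671 0.119 ]
wing r [0.6649 0.1636 0.119 ]
tray1 [0.4307 0.0885 0.011 ]
tray2 [0.6819 0.0642 0.011 ]
tray3 [ 0.6679 -0.0799  0.011 ]
tray4 [ 0.4177 -0.0565  0.011 ]
hback [0.4461 0.0244 0.074 ]
hfront [0.5711 0.013  0.074 ]
```

View pics/z1.png

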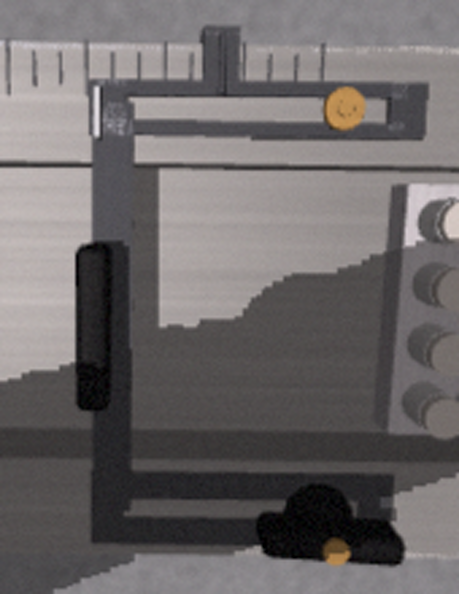

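Everything fits: the trough is 303 × 205 mm, yawed -1°, with its centre at (0.584,0.2425). The pointer must move +45.8 mm along the trough, to x_t≈0.010, which lies in the allowed range. I'll grip the pull.

play_rows(
  offset=[
    [-0.005,0.01,-0.04],
    [-0.0115,0.024,-0.09],
    [-0.0115,0.024,-0.13],
    [-0.0115,0.024,-0.15],
    [-0.0115,0.024,-0.15],
    [-0.0115,0.024,-0.15],
  ],
  dr=[
    [0,0,-1],
    [0,0,-1],
    [0,0,-1],
    [0,0,-1],
    [0,0,-1],
    [0,0,-1],
  ],
  hand=0.05,
)

```text
time: 2.65
ee_pos: [0.5489, 0.2453, 0.1827]
ee_rot: [0.505, 0.496, -0.503, 0.496]
ft_force: [0.5, 1.4, 0.2]
width: 0.589
```

```bash
python3 - <<'E'
from h import *
from scipy.spatial.transform import Rotation as Ro
w=snap('wrist','w2',k=1.4)
o=sensors.get_obs();print(o['time'],o['ee_pos'],Ro.from_quat(o['ee_rot']).as_matrix().round(3).tolist(),o['width'],o['ft_force'])
for n in ['pull']:
    for r in models.regions_of('wrist',n)[:3]:print(n,r['score'],r['bbox'])
g=cv2.cvtColor(w,cv2.COLOR_RGB2GRAY)
print(proj('wrist',[[.5485,.273,.118],[.5485,.215,.118],[.5485,.244,.101]]))
E
```

```text
2.7 [0.54937417 0.245292   0.183055  ] [[0.002, 1.0, -0.016], [0.001, -0.016, -1.0], [-1.0, 0.002, -0.001]] 0.5819230406302945 [ 0.21440108 -0.28630954  0.07068173]
[[280.63924874 184.050005  ]
 [282.37244305 274.98448729]
 [281.56271913 222.50787667]]
```

View pics/w2.png

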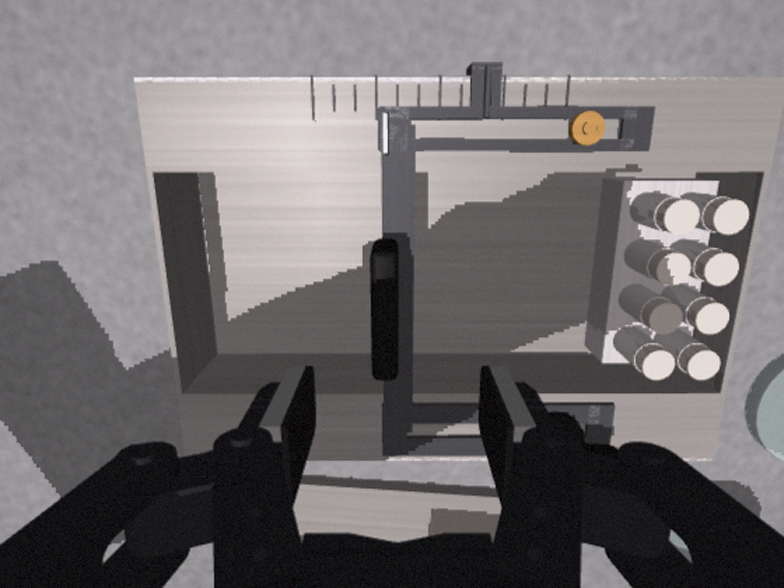

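The pull top is centred at about (385,310), the index line at (385,132) and the clip rib at (487,92).

```bash
python3 - <<'E'
from h import *
b=lambda p,z:back('wrist',np.array(p)/1.4,z)[0].round(4)
for n,p,z in [('ptr',(385,132),.078),('ptr',(385,132),.073),('clip',(487,92),.078),('clipL',(472,92),.078),('clipR',(502,92),.078),('pullL',(372,310),.118),('pullR',(398,310),.118),('plate',(383,210),.072),('plate',(414,210),.072)]: print(n,b(p,z))
E
```

```text
ptr [0.5457 0.3239 0.078 ]
ptr [0.5456 0.324  0.073 ]
clip [0.5923 0.3404 0.078 ]
clipL [0.5855 0.3405 0.078 ]
clipR [0.5991 0.3402 0.078 ]
pullL [0.5391 0.2504 0.118 ]
pullR [0.5503 0.2502 0.118 ]
plate [0.5437 0.2874 0.072 ]
plate [0.559  0.2871 0.072 ]
```

play_rows(
  offset=[
    [-0.0035,0,-0.03],
    [-0.0035,0,-0.07],
    [-0.0035,0,-0.095],
    [-0.0035,0,-0.095],
    [-0.0035,0,-0.095],
  ],
  dr=[
    [0,0,0],
    [0,0,0],
    [0,0,0],
    [0,0,0],
    [0,0,0],
  ],
)

```text
time: 3.38
ee_pos: [0.5466, 0.245, 0.088]
ee_rot: [0.505, 0.495, -0.503, 0.496]
ft_force: [0.6, 0.1, 0.3]
width: 0.583
```

play_rows(
  offset=[
    [0,0,0],
    [0,0,0],
    [0,0,0],
    [0,0,0],
    [0,0,0],
    [0,0,0],
  ],
  dr=[
    [0,0,0],
    [0,0,0],
    [0,0,0],
    [0,0,0],
    [0,0,0],
    [0,0,0],
  ],
  hand=0,
)

```text
time: 4.12
ee_pos: [0.5455, 0.2448, 0.0876]
ee_rot: [0.505, 0.496, -0.504, 0.496]
ft_force: [-1.7, -0.4, 5.9]
width: 0.129
```

play_rows(
  offset=[
    [0.01,0,0],
    [0.02,0,0],
    [0.03,-0.0005,0],
    [0.04,-0.001,0],
    [0.046,-0.001,0],
    [0.046,-0.001,0],
    [0.046,-0.001,0],
    [0.046,-0.001,0],
  ],
  dr=[
    [0,0,0],
    [0,0,0],
    [0,0,0],
    [0,0,0],
    [0,0,0],
    [0,0,0],
    [0,0,0],
    [0,0,0],
  ],
)

```text
time: 5.12
ee_pos: [0.5919, 0.2441, 0.0876]
ee_rot: [0.505, 0.496, -0.503, 0.496]
ft_force: [-2.5, 0.1, 5.7]
width: 0.126
```

```bash
python3 - <<'E'
from h import *
w=snap('wrist','w3',crop=(180,0,440,200),k=3)
o=sensors.get_obs();print(o['ee_pos'])
E
```

```text
[0.59190893 0.24403713 0.08754047]
```

View pics/w3.png

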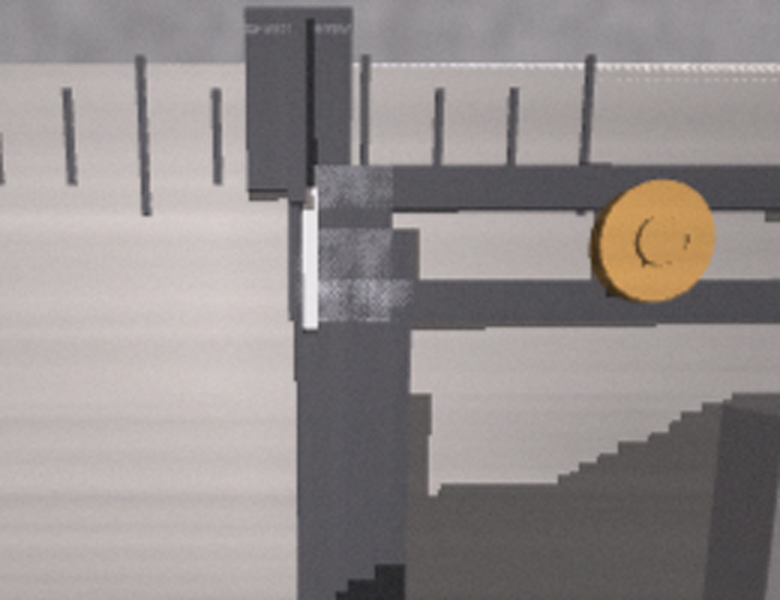

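The index line (crop 310) meets the clip rib (crop 311). The clip edges, 246 and 352, put its centre within 2 mm, so the line is within tolerance. I'll release and go to the knob.

play_rows(
  offset=[
    [0,0,0],
    [0,0,0],
    [0,0,0],
    [0,0,0.03],
    [0,0,0.08],
    [0,0,0.12],
  ],
  dr=[
    [0,0,0],
    [0,0,0],
    [0,0,0],
    [0,0,0],
    [0,0,0],
    [0,0,0],
  ],
  hand=0.045,
)

```text
time: 5.92
ee_pos: [0.5916, 0.2434, 0.2079]
ee_rot: [0.505, 0.496, -0.504, 0.496]
ft_force: [1.0, 0.3, -0.1]
width: 0.529
```

play_rows(
  offset=[
    [0.006,-0.01,0],
    [0.012,-0.02,0],
    [0.02,-0.035,0],
    [0.03,-0.05,0],
    [0.035,-0.06,0],
    [0.04,-0.07,0],
    [0.044,-0.08,0],
    [0.046,-0.084,0],
  ],
  dr=[
    [0,0,10],
    [0,0,20],
    [0,0,30],
    [0,0,40],
    [0,0,50],
    [0,0,60],
    [0,0,70],
    [0,0,80],
  ],
)

```text
time: 6.92
ee_pos: [0.6376, 0.1587, 0.206]
ee_rot: [0.066, 0.704, -0.066, 0.704]
ft_force: [-0.7, -0.6, -0.8]
width: 0.532
```

play_rows(
  offset=[
    [0,0,0],
    [0,0,0],
    [0,0,0],
  ],
  dr=[
    [0,0,10],
    [0,0,10],
    [0,0,10],
  ],
)

```text
time: 7.3
ee_pos: [0.6374, 0.1594, 0.2062]
ee_rot: [0.007, 0.707, -0.007, 0.707]
ft_force: [-0.0, 0.4, 0.3]
width: 0.528
```

```bash
python3 - <<'E'
from h import *
w=snap('wrist','w4',k=1.2)
o=sensors.get_obs();print(o['time'],o['ee_pos'],o['joints'].round(2))
for n in ['wing_grip','pointer','clip_line']:
    for r in models.regions_of('wrist',n)[:3]:
        v,u=np.nonzero(r['mask']);print(n,r['score'],r['bbox'],back('wrist',[[u.mean(),v.mean()]],.11))
print(proj('wrist',[[.6365,.159,.119],[.5925,.326,.078],[.5925,.340,.078]]))
E
```

```text
7.35 [0.63734676 0.15944755 0.20620137] [ 0.25  0.5   0.17  1.24 -0.    0.26]
wing_grip 0.88 [272.7, 169.2, 309.7, 253.5] [[0.63106621 0.16156297 0.11      ]]
pointer 0.64 [269.2, 129.3, 514.9, 293.6] [[0.61795362 0.22745239 0.11      ]]
clip_line 0.8 [510.5, 125.9, 543.2, 146.2] [[0.58737605 0.31829657 0.11      ]]
[[282.80310965 217.35828682]
 [509.46574889 139.51072996]
 [528.61760316 139.1620815 ]]
```

View pics/w4.png

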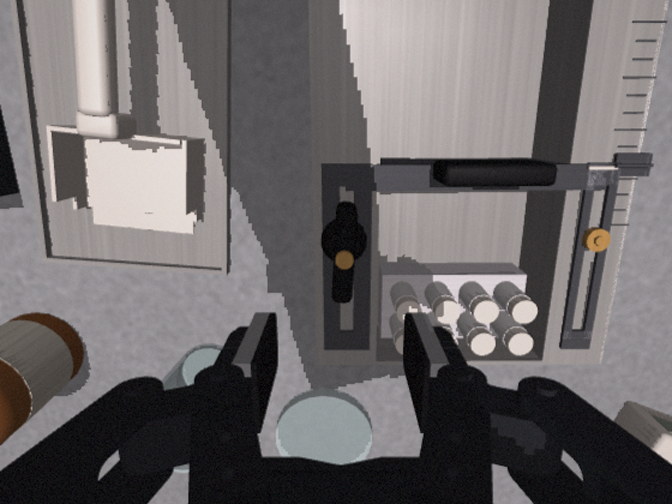

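```bash
python3 - <<'E'
from h import *
b=lambda p,z:back('wrist',np.array(p)/1.2,z)[0].round(4)
print(b((346,203),.119),b((342.5,302),.119),b((344,261),.119),b((344,261),.125),b((335,280),.119),b((352,280),.119))
E
```

```text
[0.6045 0.1631 0.119 ] [0.661  0.1603 0.119 ] [0.6366 0.1616 0.119 ] [0.6348 0.1615 0.125 ] [0.6477 0.1564 0.119 ] [0.6478 0.1658 0.119 ]
```

play_rows(
  offset=[
    [-0.002,0.002,-0.04],
    [-0.002,0.002,-0.08],
    [-0.002,0.002,-0.11],
    [-0.002,0.002,-0.117],
    [-0.002,0.002,-0.117],
  ],
  dr=[
    [0,0,0],
    [0,0,0],
    [0,0,0],
    [0,0,0],
    [0,0,0],
  ],
)

```text
time: 8.12
ee_pos: [0.6356, 0.1615, 0.0896]
ee_rot: [0.006, 0.707, -0.006, 0.707]
ft_force: [1.0, -0.3, 0.2]
width: 0.523
```

play_rows(
  offset=[
    [0,0,0],
    [0,0,0],
    [0,0,0],
    [0,0,0],
    [0,0,0],
    [0,0,0],
  ],
  dr=[
    [0,0,0],
    [0,0,0],
    [0,0,0],
    [0,0,0],
    [0,0,0],
    [0,0,0],
  ],
  hand=0,
)

```text
time: 8.88
ee_pos: [0.6366, 0.1615, 0.0911]
ee_rot: [0.006, 0.706, -0.006, 0.708]
ft_force: [-0.0, 0.6, 5.7]
width: 0.125
```

play_rows(
  offset=[
    [0,0,0],
    [0,0,0],
    [0,0,0],
    [0,0,0],
    [0,0,0],
    [0,0,0],
    [0,0,0],
    [0,0,0],
  ],
  dr=[
    [0,0,-10],
    [0,0,-20],
    [0,0,-30],
    [0,0,-40],
    [0,0,-50],
    [0,0,-60],
    [0,0,-68],
    [0,0,-74],
  ],
)

```text
time: 9.88
ee_pos: [0.6361, 0.161, 0.0911]
ee_rot: [0.432, 0.559, -0.431, 0.561]
ft_force: [-1.8, -2.1, 7.2]
width: 0.13
```

play_rows(
  offset=[
    [0,0,0],
    [0,0,0],
    [0,0,0],
    [0,0,0],
  ],
  dr=[
    [0,0,-3],
    [0,0,-5],
    [0,0,-6],
    [0,0,-6],
  ],
)

```text
time: 10.38
ee_pos: [0.6361, 0.161, 0.0911]
ee_rot: [0.459, 0.537, -0.459, 0.539]
ft_force: [-1.5, -1.7, 6.7]
width: 0.126
```

```bash
python3 - <<'E'
from h import *
from scipy.spatial.transform import Rotation as Ro
o=sensors.get_obs();print(o['time'],o['ee_pos'],Ro.from_quat(o['ee_rot']).as_matrix().round(3)[:,1],o['torque'],o['ft_force'],o['width'])
E
```

```text
10.375 [0.63610961 0.16098854 0.0910703 ] [0.988 0.157 0.002] [-0.43718162  0.32294842  0.19402782] [-1.49262897 -1.65834198  6.74042682] 0.12622673655758582
```

The knob is turned a full 80° and the torque rises at the stop. I'll release it, rise and look at the scoop.

play_rows(
  offset=[
    [0,0,0],
    [0,0,0],
    [0,0,0],
    [0,0,0.04],
    [0,0,0.09],
    [0,0,0.14],
    [0,0,0.19],
    [0,0,0.23],
  ],
  dr=[
    [0,0,0],
    [0,0,0],
    [0,0,0],
    [0,0,0],
    [0,0,0],
    [0,0,0],
    [0,0,0],
    [0,0,0],
  ],
  hand=0.045,
)

```text
time: 11.38
ee_pos: [0.6356, 0.1615, 0.3215]
ee_rot: [0.46, 0.537, -0.459, 0.538]
ft_force: [0.3, 0.1, -0.4]
width: 0.524
```

play_rows(
  offset=[
    [-0.02,-0.02,0],
    [-0.04,-0.04,0],
    [-0.06,-0.06,0],
    [-0.08,-0.08,0],
    [-0.1,-0.1,0],
    [-0.12,-0.12,0],
    [-0.13,-0.14,0],
    [-0.135,-0.15,0],
  ],
  dr=[
    [0,0,10],
    [0,0,20],
    [0,0,30],
    [0,0,40],
    [0,0,50],
    [0,0,60],
    [0,0,70],
    [0,0,75],
  ],
)

```text
time: 12.38
ee_pos: [0.4996, 0.0106, 0.3193]
ee_rot: [0.036, 0.706, -0.036, 0.706]
ft_force: [-0.0, -0.1, -0.2]
width: 0.524
```

play_rows(
  offset=[
    [0,0,0],
    [0,0,0],
    [0,0,0],
  ],
  dr=[
    [0,0,0],
    [0,0,0],
    [0,0,0],
  ],
)

```text
time: 12.75
ee_pos: [0.5007, 0.0119, 0.3191]
ee_rot: [0.037, 0.706, -0.037, 0.706]
ft_force: [-0.4, 0.7, 0.4]
width: 0.526
```

```bash
python3 - <<'E'
from h import *
w=snap('wrist'); s=eyes.capture('side')
o=sensors.get_obs();print(o['time'],o['ee_pos'])
A=cv2.resize(w,(600,450)); B=cv2.resize(s[120:220,215:335],(180,150),interpolation=cv2.INTER_CUBIC)
can=np.zeros((600,600,3),np.uint8);can[:450]=A;can[450:,:180]=B
C=cv2.resize(s[235:405,260:390],(180,150),interpolation=cv2.INTER_CUBIC);can[450:,200:380]=C
cv2.imwrite('pics/w5.png',can[:,:,::-1])
E
```

```text
12.85 [0.50061846 0.01183386 0.31913386]
```

View pics/w5.png

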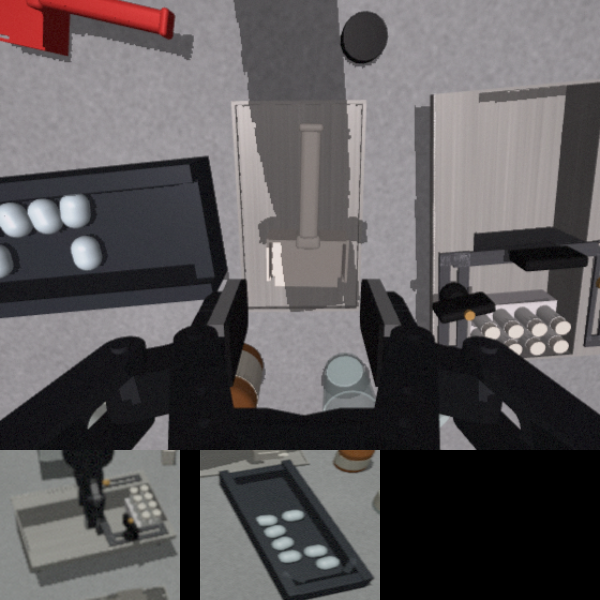

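The wing now lies across the trough, and 7 ice pieces are visible. The white scoop's handle runs from (310,127) to (308,245) in the tray; the red one is at top left.

```bash
python3 - <<'E'
from h import *
b=lambda p,z:back('wrist',np.array(p)/1.0714,z)[0].round(4)
for n,p,z in [('hb',(310.5,127),.074),('hf',(308,240),.074),('t1',(234,102),.011),('t2',(366,101),.011),('t3',(357,306),.011),('t4',(245,308),.011),('bowlL',(262,285),.044),('bowlR',(343,287),.044),
 ('pan a',(207,157),.08),('pan b',(228,290),.08),('pan a62',(207,157),.062),('pan b62',(228,290),.062),('pan far L edge',(0,180),.08),('pan edge R',(0,318),.08)]: print(n,b(p,z))
for r in models.regions_of('wrist','ice1_c'):
    v,u=np.nonzero(r['mask']);print('w',round(r['score'],2),r['bbox'],back('wrist',[[u.mean(),v.mean()]],.029)[0].round(3))
for r in models.regions_of('side','ice1_c'):
    v,u=np.nonzero(r['mask']);print('s',round(r['score'],2),r['bbox'],back('side',[[u.mean(),v.mean()]],.029)[0].round(3))
for r in models.regions_of('side','pan_floor')[:2]:print(r['score'],r['bbox'])
E
```

```text
hb [0.4429 0.0245 0.074 ]
hf [0.5569 0.0105 0.074 ]
t1 [ 0.4097 -0.0559  0.011 ]
t2 [0.4238 0.089  0.011 ]
t3 [0.6733 0.0628 0.011 ]
t4 [ 0.6611 -0.0809  0.011 ]
bowlL [ 0.6165 -0.0493  0.044 ]
bowlR [0.629  0.0449 0.044 ]
pan a [ 0.4603 -0.0784  0.08  ]
pan b [ 0.6023 -0.0805  0.08  ]
pan a62 [ 0.4618 -0.083   0.062 ]
pan b62 [ 0.6105 -0.0853  0.062 ]
pan far L edge [ 0.4612 -0.2856  0.08  ]
pan edge R [ 0.6095 -0.335   0.08  ]
s 0.45 [313.0, 333.1, 326.5, 347.4] [ 0.511 -0.324  0.029]
0.84 [271.7, 243.5, 387.4, 407.2]
0.2 [313.0, 333.7, 327.6, 349.1]
```

play_rows(
  offset=[
    [0.02,0.002,-0.05],
    [0.034,0.002,-0.11],
    [0.034,0.002,-0.16],
    [0.034,0.002,-0.21],
    [0.034,0.002,-0.24],
    [0.034,0.002,-0.26],
    [0.034,0.002,-0.273],
    [0.034,0.002,-0.273],
  ],
  dr=[
    [0,0,-1],
    [0,0,-1],
    [0,0,-1],
    [0,0,-1],
    [0,0,-1],
    [0,0,-1],
    [0,0,-1],
    [0,0,-1],
  ],
)

```text
time: 14.0
ee_pos: [0.5339, 0.0134, 0.0457]
ee_rot: [0.043, 0.706, -0.043, 0.705]
ft_force: [0.4, -0.8, -0.6]
width: 0.526
```

play_rows(
  offset=[
    [0,0,0],
    [0,0,0],
    [0,0,0],
    [0,0,0],
    [0,0,0],
    [0,0,0],
    [0,0,0.005],
    [0,0,0.01],
  ],
  dr=[
    [0,0,0],
    [0,0,0],
    [0,0,0],
    [0,0,0],
    [0,0,0],
    [0,0,0],
    [0,0,0],
    [0,0,0],
  ],
  hand=0,
)

```text
time: 15.0
ee_pos: [0.5338, 0.0134, 0.0562]
ee_rot: [0.043, 0.706, -0.043, 0.705]
ft_force: [-0.3, 0.6, -2.3]
width: 0.225
```

play_rows(
  offset=[
    [0,0,0.04],
    [0,0,0.09],
    [0,0,0.14],
    [0,0,0.18],
    [0,0,0.18],
    [0,0,0.18],
  ],
  dr=[
    [0,0,0],
    [0,0,0],
    [0,0,0],
    [0,0,0],
    [0,0,0],
    [0,0,0],
  ],
)

```text
time: 15.75
ee_pos: [0.5337, 0.0134, 0.2354]
ee_rot: [0.043, 0.706, -0.043, 0.705]
ft_force: [-0.3, 0.2, -2.2]
width: 0.224
```

```bash
python3 - <<'E'
from h import *
w=snap('wrist'); s=eyes.capture('side')
o=sensors.get_obs();print(o['time'],o['ee_pos'],o['width'],o['ft_force'],o['torque'])
A=cv2.resize(w,(500,375)); B=cv2.resize(s[230:410,250:400],(500,600),interpolation=cv2.INTER_CUBIC)
can=np.zeros((600,800,3),np.uint8);can[:300,:400]=cv2.resize(w,(400,300));can[:,400:]=B[:,50:450]
C=cv2.resize(s[120:270,200:350],(300,300),interpolation=cv2.INTER_CUBIC);can[300:,:300]=C
cv2.imwrite('pics/w6.png',can[:,:,::-1])
E
```

```text
15.85 [0.53306136 0.01336871 0.23444126] 0.22062582344053527 [ 0.01780295 -1.01487242 -1.32102945] [0.00110028 0.07701439 0.00388476]
```

View pics/w6.png

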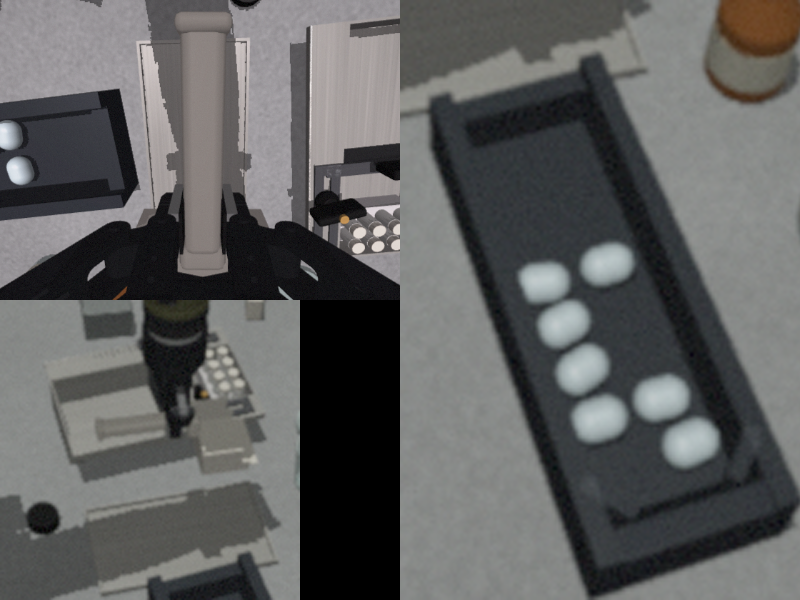

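The scoop is held level. In the right panel the pan runs from (440,100)/(600,60) to (595,590)/(790,500), with 7 pieces in its far part.

```bash
cat >> h.py <<'E'
E
python3 - <<'E'
from h import *
b=lambda p,z:back('side',[[250+(p[0]-350)*.3,230+p[1]*.3]],z)[0].round(4)
for n,p,z in [('out nl',(432,100),.08),('out nr in',(583,62),.08),('out nr',(607,62),.08),('out fr',(797,505),.08),('out fl',(594,594),.08),('in nl',(452,97),.08),
 ('in far l rim',(612,548),.08),('in far r rim',(768,480),.08),('foot fl',(615,518),.014),('foot fr',(735,488),.014),('floor nl',(475,150),.014),('floor nr',(583,120),.014),('endwall top L',(468,122),.062),('endwall top R',(585,92),.062),('low wall outer bottom',(443,118),.062)]: print(n,b(p,z))
for n,p in zip(range(7),[(544,283),(607,264),(564,324),(583,369),(600,418),(661,398),(691,442)]): print('ice',n,b(p,.029))
E
```

```text
out nl [ 0.4675 -0.1022  0.08  ]
out nr in [ 0.5949 -0.1049  0.08  ]
out nr [ 0.6135 -0.1107  0.08  ]
out fr [ 0.6044 -0.475   0.08  ]
out fl [ 0.4558 -0.4857  0.08  ]
in nl [ 0.4835 -0.1044  0.08  ]
in far l rim [ 0.4772 -0.463   0.08  ]
in far r rim [ 0.5931 -0.4543  0.08  ]
foot fl [ 0.4995 -0.4298  0.014 ]
foot fr [ 0.5887 -0.4365  0.014 ]
floor nl [ 0.499  -0.1201  0.014 ]
floor nr [ 0.5945 -0.1203  0.014 ]
endwall top L [ 0.4921 -0.1199  0.062 ]
endwall top R [ 0.5916 -0.1219  0.062 ]
low wall outer bottom [ 0.4741 -0.1104  0.062 ]
ice 0 [ 0.5096 -0.2545  0.029 ]
ice 1 [ 0.5615 -0.2545  0.029 ]
ice 2 [ 0.5126 -0.2901  0.029 ]
ice 3 [ 0.5136 -0.3271  0.029 ]
ice 4 [ 0.5122 -0.365   0.029 ]
ice 5 [ 0.56   -0.3648  0.029 ]
ice 6 [ 0.5679 -0.401   0.029 ]
```

play_rows(
  offset=[
    [0,-0.02,0.02],
    [0,-0.04,0.04],
    [0,-0.06,0.04],
    [0,-0.08,0.04],
    [0,-0.1,0.04],
    [0,-0.115,0.04],
    [0,-0.126,0.04],
    [0.003,-0.126,0.04],
  ],
  dr=[
    [0,0,-10],
    [0,0,-20],
    [0,0,-30],
    [0,0,-40],
    [0,0,-50],
    [0,0,-60],
    [0,0,-70],
    [0,0,-80],
  ],
)

```text
time: 16.85
ee_pos: [0.5363, -0.1132, 0.2743]
ee_rot: [0.488, 0.512, -0.489, 0.51]
ft_force: [0.0, -0.0, -1.3]
width: 0.224
```

play_rows(
  offset=[
    [0,0,0],
    [0,0,0],
    [0,0,0],
    [0,0,0],
  ],
  dr=[
    [0,0,-3.7],
    [0,0,-3.7],
    [0,0,-3.7],
    [0,0,-3.7],
  ],
)

```text
time: 17.35
ee_pos: [0.5372, -0.1125, 0.2759]
ee_rot: [-0.503, -0.497, 0.503, -0.497]
ft_force: [0.4, -0.3, -0.9]
width: 0.222
```

```bash
python3 - <<'E'
from h import *
from scipy.spatial.transform import Rotation as Ro
w=snap('wrist'); s=snap('scene')
o=sensors.get_obs();print(o['time'],o['ee_pos'],Ro.from_quat(o['ee_rot']).as_matrix().round(3)[:,1],o['joints'].round(2))
can=np.zeros((600,800,3),np.uint8);can[:,:]=0
can[:420,:560]=w
can[420:600,560-0:800]=0
can[420:600,:240]=cv2.resize(s[190:310,100:260],(240,180),interpolation=cv2.INTER_CUBIC)
cv2.imwrite('pics/w7.png',can[:,:,::-1])
print(proj('wrist',[[.4835,-.1044,.08],[.4772,-.463,.08],[.5949,-.1049,.08],[.5931,-.4543,.08]]).round(1).tolist())
E
```

```text
17.45 [ 0.53733979 -0.11251056  0.27620966] [ 1.    -0.011 -0.   ] [-0.21  0.29  0.02  1.3   0.    1.38]
[[226.3, 176.2], [237.5, 465.5], [344.2, 175.3], [332.5, 459.1]]
```

View pics/w7.png

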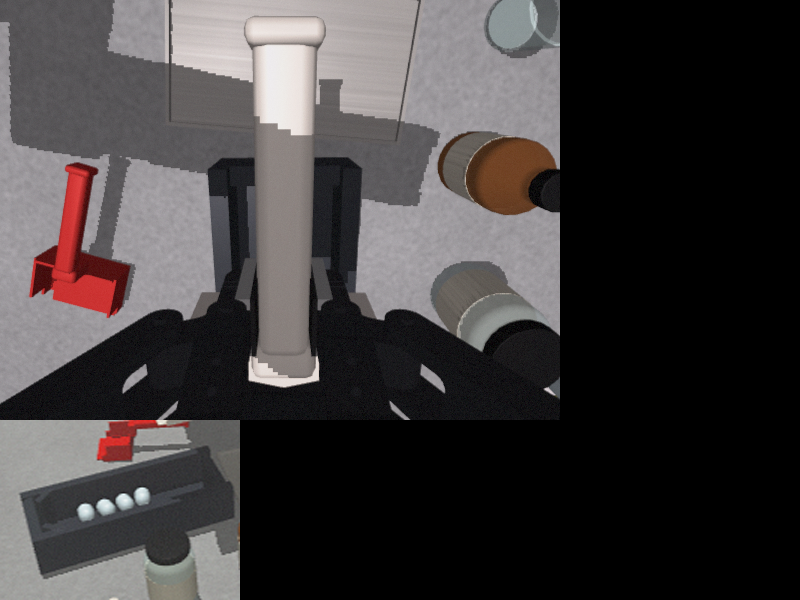

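```bash
python3 - <<'E'
from h import *
b=lambda p,z:back('wrist',[p],z)[0].round(4)
for p in [(209,169),(361,170),(215,290),(357,290),(226,185),(343,185)]: print(p,b(p,.08))
print(b((221,158),.062),b((349,158),.062))
E
```

```text
(209, 169) [ 0.4677 -0.0974  0.08  ]
(361, 170) [ 0.6105 -0.1     0.08  ]
(215, 290) [ 0.4651 -0.2238  0.08  ]
(357, 290) [ 0.6125 -0.2256  0.08  ]
(226, 185) [ 0.4828 -0.1129  0.08  ]
(343, 185) [ 0.5941 -0.1142  0.08  ]
[ 0.4764 -0.0897  0.062 ] [ 0.602  -0.0911  0.062 ]
```

play_rows(
  offset=[
    [0.0015,0,-0.05],
    [0.0015,0,-0.1],
    [0.0015,0,-0.14],
    [0.0015,0,-0.17],
    [0.0015,0,-0.19],
    [0.0015,0,-0.205],
    [0.0015,0,-0.216],
    [0.0015,0,-0.216],
  ],
  dr=[
    [0,0,0.2],
    [0,0,0.2],
    [0,0,0.2],
    [0,0,0.2],
    [0,0,0.2],
    [0,0,0.2],
    [0,0,0.2],
    [0,0,0.2],
  ],
)

```text
time: 18.45
ee_pos: [0.5391, -0.1126, 0.0623]
ee_rot: [0.502, 0.498, -0.502, 0.498]
ft_force: [-4.8, 1.2, 9.1]
width: 0.226
```

play_rows(
  offset=[
    [0,0,-0.002],
    [0,0,-0.004],
    [0,0,-0.004],
  ],
  dr=[
    [0,0,0],
    [0,0,0],
    [0,0,0],
  ],
)

```text
time: 18.82
ee_pos: [0.5392, -0.1126, 0.0621]
ee_rot: [0.503, 0.497, -0.501, 0.499]
ft_force: [-12.3, 2.0, 37.0]
width: 0.224
```

play_rows(
  offset=[
    [0,0,0.004],
    [0,0,0.004],
  ],
  dr=[
    [0,0,0],
    [0,0,0],
  ],
)

```text
time: 19.08
ee_pos: [0.5403, -0.1129, 0.0623]
ee_rot: [0.503, 0.497, -0.501, 0.499]
ft_force: [-2.8, 0.2, 12.0]
width: 0.219
```

```bash
python3 - <<'E'
from h import *
w=snap('wrist'); s=eyes.capture('side');a=eyes.capture('scene')
o=sensors.get_obs();print(o['time'],o['ee_pos'],o['ft_force'],o['torque'],o['width'])
can=np.zeros((600,800,3),np.uint8)
can[:,:400]=cv2.resize(s[230:380,260:360],(400,600),interpolation=cv2.INTER_CUBIC)
can[:300,400:]=cv2.resize(a[180:300,110:270],(400,300),interpolation=cv2.INTER_CUBIC)
can[300:,400:]=cv2.resize(w,(400,300))
cv2.imwrite('pics/w8.png',can[:,:,::-1])
E
```

```text
19.225 [ 0.5403254  -0.11288247  0.06229402] [-2.99588234  0.83958931 13.8909209 ] [0.220552   0.77201294 0.06196305] 0.22007632924446402
```

View pics/w8.png

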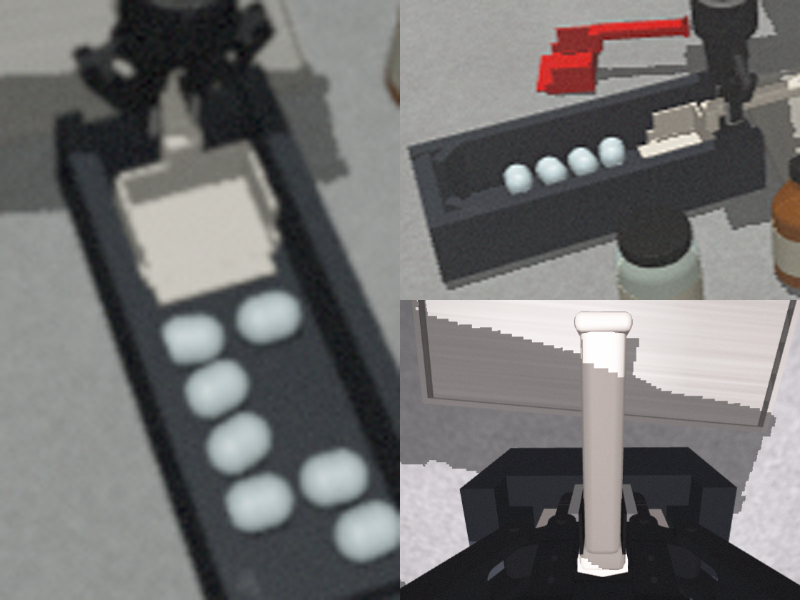

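Thirteen views used. The scoop sits in the pan, but the moment (contact near x −40 mm, y +9 mm of the TCP) says the fingertips rest on the low end wall. I'll lift, move ahead past the wall, then lower.

play_rows(
  offset=[
    [0,0,0.006],
    [0,0,0.007],
    [0,-0.012,0.007],
    [0,-0.024,0.007],
    [-0.0005,-0.035,0.007],
    [-0.0005,-0.035,0.002],
    [-0.0005,-0.035,-0.002],
    [-0.0005,-0.035,-0.002],
  ],
  dr=[
    [0,0,0],
    [0,0,0],
    [0,0,0],
    [0,0,0],
    [0,0,0],
    [0,0,0],
    [0,0,0],
    [0,0,0],
  ],
)

```text
time: 20.23
ee_pos: [0.5381, -0.1474, 0.0579]
ee_rot: [-0.502, -0.498, 0.502, -0.498]
ft_force: [1.0, 0.2, -1.7]
width: 0.223
```

play_rows(
  offset=[
    [0,0,-0.001],
    [0,0,-0.002],
    [0,0,-0.002],
  ],
  dr=[
    [0,0,0],
    [0,0,0],
    [0,0,0],
  ],
)

```text
time: 20.6
ee_pos: [0.5383, -0.1471, 0.0574]
ee_rot: [0.502, 0.498, -0.502, 0.498]
ft_force: [-3.0, 1.9, 7.1]
width: 0.221
```

```bash
python3 - <<'E'
from h import *
o=sensors.get_obs();print(o['time'],o['ee_pos'],o['ft_force'],o['torque'],o['width'])
E
```

```text
20.6 [ 0.53832647 -0.14710043  0.05744339] [-3.0159778   1.92936388  7.08613839] [0.20166227 0.49756859 0.04879358] 0.22137403447427445
```

play_rows(
  offset=[
    [0,-0.015,0.0005],
    [0,-0.03,0.0005],
    [0,-0.045,0.0005],
    [0,-0.06,0.0005],
    [-0.0005,-0.075,0.0005],
    [-0.0005,-0.09,0.0005],
    [-0.0007,-0.1,0.0005],
    [-0.0007,-0.11,0.0005],
  ],
  dr=[
    [0,0,0],
    [0,0,0],
    [0,0,0],
    [0,0,0],
    [0,0,0],
    [0,0,0],
    [0,0,0],
    [0,0,0],
  ],
)

```text
time: 21.6
ee_pos: [0.5382, -0.2578, 0.0575]
ee_rot: [0.503, 0.498, -0.501, 0.498]
ft_force: [-0.2, 5.4, 6.7]
width: 0.225
```

play_rows(
  offset=[
    [0,-0.008,0],
    [0,-0.016,0],
    [0,-0.024,0],
    [0,-0.032,0],
    [0,-0.04,0],
    [0,-0.04,0],
  ],
  dr=[
    [0,0,0],
    [0,0,0],
    [0,0,0],
    [0,0,0],
    [0,0,0],
    [0,0,0],
  ],
)

```text
time: 22.35
ee_pos: [0.5381, -0.2987, 0.0575]
ee_rot: [0.503, 0.497, -0.502, 0.498]
ft_force: [-0.5, 2.8, 6.2]
width: 0.222
```

```bash
python3 - <<'E'
from h import *
s=eyes.capture('side');a=eyes.capture('scene')
o=sensors.get_obs();print(o['time'],o['ee_pos'],o['ft_force'],o['torque'],o['width'])
can=np.zeros((600,800,3),np.uint8)
can[:,:400]=cv2.resize(s[260:410,290:390],(400,600),interpolation=cv2.INTER_CUBIC)
can[:300,400:]=cv2.resize(a[180:300,110:270],(400,300),interpolation=cv2.INTER_CUBIC)
cv2.imwrite('pics/w9.png',can[:,:,::-1])
for r in models.regions_of('side','ice1_c'):
    v,u=np.nonzero(r['mask']);print('s',round(r['score'],2),r['bbox'],back('side',[[u.mean(),v.mean()]],.029)[0].round(3))
E
```

```text
22.45 [ 0.5381196  -0.29872544  0.05750414] [0.3255741  1.94330054 5.479166  ] [ 0.42609242  0.03883706 -0.03582465] 0.22159023698463873
s 0.46 [334.2, 340.6, 353.3, 351.7] [ 0.561 -0.353  0.029]
```

play_rows(
  offset=[
    [0,-0.005,0],
    [0,-0.01,0],
    [0,-0.015,0],
    [0,-0.02,0],
    [0,-0.02,0],
  ],
  dr=[
    [0,0,0],
    [0,0,0],
    [0,0,0],
    [0,0,0],
    [0,0,0],
  ],
)

```text
time: 23.12
ee_pos: [0.5379, -0.3169, 0.0575]
ee_rot: [0.503, 0.498, -0.501, 0.498]
ft_force: [-0.6, 7.4, 8.0]
width: 0.224
```

```bash
python3 - <<'E'
from h import *
s=eyes.capture('side');a=eyes.capture('scene')
o=sensors.get_obs();print(o['time'],o['ee_pos'],o['ft_force'],o['torque'],o['width'])
can=np.zeros((600,800,3),np.uint8)
can[:,:400]=cv2.resize(s[260:410,290:390],(400,600),interpolation=cv2.INTER_CUBIC)
can[:300,400:]=cv2.resize(a[180:300,110:270],(400,300),interpolation=cv2.INTER_CUBIC)
cv2.imwrite('pics/w9.png',can[:,:,::-1])
E
```

```text
23.225 [ 0.53793179 -0.31689254  0.05750993] [0.10750561 6.67011093 8.0993567 ] [1.10784478 0.00757059 0.02256986] 0.21874607000976765
```

View pics/w9.png

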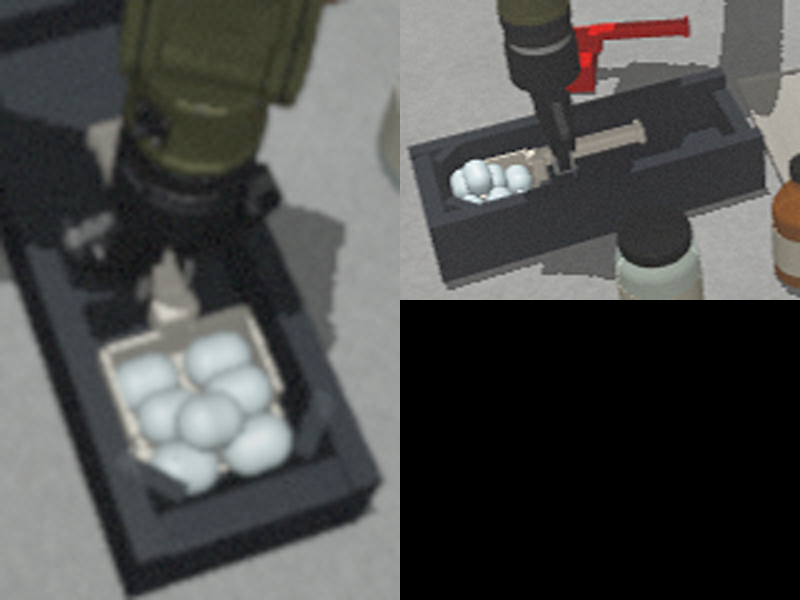

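All 7 pieces are in the bowl, one on top. I'll tilt the mouth up and lift.

play_rows(
  offset=[
    [0,-0.001,0.0005],
    [0,-0.002,0.001],
    [0,-0.003,0.001],
    [0,-0.004,0.002],
    [0,-0.005,0.002],
    [0,-0.006,0.003],
    [0,-0.006,0.004],
    [0,-0.006,0.005],
  ],
  dr=[
    [-3,0,0],
    [-6,0,0],
    [-9,0,0],
    [-12,0,0],
    [-15,0,0],
    [-18,0,0],
    [-21,0,0],
    [-24,0,0],
  ],
)

```text
time: 24.22
ee_pos: [0.5367, -0.322, 0.0593]
ee_rot: [-0.388, -0.385, 0.594, -0.59]
ft_force: [2.1, 3.4, -7.0]
width: 0.222
```

play_rows(
  offset=[
    [0,0,0.006],
    [0,0,0.014],
    [0,0.002,0.024],
    [0,0.004,0.036],
    [0,0.006,0.05],
    [0,0.006,0.064],
    [0,0.006,0.078],
    [0,0.006,0.09],
  ],
  dr=[
    [-2,0,0],
    [-3,0,0],
    [-3,0,0],
    [-3,0,0],
    [-3,0,0],
    [-3,0,0],
    [-3,0,0],
    [-3,0,0],
  ],
)

```text
time: 25.22
ee_pos: [0.5379, -0.3178, 0.1531]
ee_rot: [-0.372, -0.367, 0.604, -0.602]
ft_force: [0.0, -0.4, -2.8]
width: 0.223
```

```bash
python3 - <<'E'
from h import *
from scipy.spatial.transform import Rotation as Ro
s=eyes.capture('side');a=eyes.capture('scene')
o=sensors.get_obs();print(o['time'],o['ee_pos'],o['ft_force'],o['torque'],o['width'],o['joints'].round(2),Ro.from_quat(o['ee_rot']).as_matrix()[:,0].round(3))
can=np.zeros((600,800,3),np.uint8)
can[:,:400]=cv2.resize(s[260:410,290:390],(400,600),interpolation=cv2.INTER_CUBIC)
can[:300,400:]=cv2.resize(a[180:300,110:270],(400,300),interpolation=cv2.INTER_CUBIC)
can[300:,400:]=cv2.resize(a[130:250,100:260],(400,300),interpolation=cv2.INTER_CUBIC)
cv2.imwrite('pics/w10.png',can[:,:,::-1])
E
```

```text
25.325 [ 0.53888838 -0.3181425   0.15389426] [ 0.98433507 -0.3129982  -2.66688127] [ 0.8075108  -0.04311462 -0.00216676] 0.22632574363290314 [-0.31  0.37 -0.29  0.75 -0.45  1.23] [ 0.003 -0.455 -0.89 ]
```

View pics/w10.png

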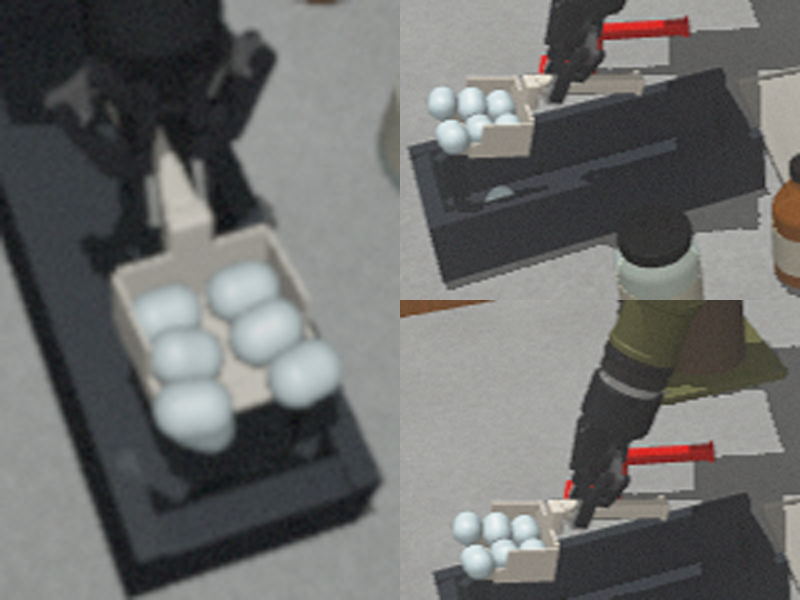

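Six pieces are in the bowl and one stayed in the pan; the scoop has slipped slightly nose-down in the grip. I'll tilt it further, rise and carry it gently.

play_rows(
  offset=[
    [0,0,0.002],
    [0,0,0.006],
    [0,0,0.014],
    [0,0,0.024],
    [0,0,0.036],
    [0,0,0.048],
    [0,0,0.056],
    [0,0,0.06],
  ],
  dr=[
    [-1,0,0],
    [-2.5,0,0],
    [-4,0,0],
    [-5.5,0,0],
    [-7,0,0],
    [-8.5,0,0],
    [-10,0,0],
    [-10,0,0],
  ],
)

```text
time: 26.32
ee_pos: [0.5378, -0.3171, 0.2122]
ee_rot: [-0.318, -0.313, 0.634, -0.632]
ft_force: [-0.7, -0.3, -2.9]
width: 0.223
```

play_rows(
  offset=[
    [-0.001,0.005,0],
    [-0.004,0.015,0],
    [-0.01,0.03,0],
    [-0.015,0.05,0.002],
    [-0.02,0.07,0.004],
    [-0.025,0.09,0.006],
    [-0.03,0.11,0.008],
    [-0.035,0.13,0.01],
  ],
  dr=[
    [0,0,1],
    [0,0,3],
    [0,0,6],
    [0,0,10],
    [0,0,14],
    [0,0,18],
    [0,0,22],
    [0,0,26],
  ],
)

```text
time: 27.32
ee_pos: [0.5013, -0.1866, 0.2213]
ee_rot: [0.239, 0.377, -0.475, 0.759]
ft_force: [0.4, 0.5, -3.0]
width: 0.226
```

play_rows(
  offset=[
    [-0.005,0.022,0],
    [-0.01,0.044,0],
    [-0.015,0.066,0],
    [-0.02,0.088,0],
    [-0.025,0.11,0],
    [-0.03,0.132,0],
    [-0.035,0.154,0],
    [-0.04,0.176,0],
  ],
  dr=[
    [0,0,4],
    [0,0,8],
    [0,0,12],
    [0,0,16],
    [0,0,20],
    [0,0,24],
    [0,0,28],
    [0,0,32],
  ],
)

```text
time: 28.32
ee_pos: [0.461, -0.0112, 0.2211]
ee_rot: [0.125, 0.429, -0.247, 0.86]
ft_force: [0.5, 0.7, -3.3]
width: 0.223
```

play_rows(
  offset=[
    [-0.005,0.03,0],
    [-0.01,0.06,0],
    [-0.015,0.09,0],
    [-0.02,0.12,0],
    [-0.025,0.15,0],
    [-0.03,0.18,0],
    [-0.035,0.205,0],
    [-0.035,0.22,0],
  ],
  dr=[
    [0,0,4],
    [0,0,8],
    [0,0,12],
    [0,0,16],
    [0,0,20],
    [0,0,24],
    [0,0,28],
    [0,0,30],
  ],
)

```text
time: 29.32
ee_pos: [0.4264, 0.2084, 0.2211]
ee_rot: [0.01, 0.446, -0.016, 0.895]
ft_force: [0.0, -1.1, -2.0]
width: 0.227
```

```bash
python3 - <<'E'
from h import *
from scipy.spatial.transform import Rotation as Ro
s=eyes.capture('side');a=eyes.capture('scene')
o=sensors.get_obs();R=Ro.from_quat(o['ee_rot']).as_matrix();print(o['time'],o['ee_pos'],o['ft_force'],o['torque'],o['width'],o['joints'].round(2),R[:,0].round(3),R[:,1].round(3))
can=np.zeros((600,800,3),np.uint8)
can[:,:400]=cv2.resize(s[60:240,200:320],(400,600),interpolation=cv2.INTER_CUBIC)
can[:300,400:]=cv2.resize(a[130:250,290:450],(400,300),interpolation=cv2.INTER_CUBIC)
can[300:,400:]=cv2.resize(a[180:300,110:270],(400,300),interpolation=cv2.INTER_CUBIC)
cv2.imwrite('pics/w11.png',can[:,:,::-1])
for r in models.regions_of('scene','ice1_c'):
    v,u=np.nonzero(r['mask']);print('a',round(r['score'],2),r['bbox'])
E
```

```text
29.425 [0.42741945 0.20888824 0.22175134] [-0.0307283   0.32565904 -2.6065094 ] [ 0.01732488  1.02053349 -0.04180348] 0.2252519125886886 [ 0.74 -0.14 -0.82  0.4  -0.44  0.67] [ 0.602 -0.02  -0.798] [0.04  0.999 0.005]
```

Still six pieces by weight. I'll position over the ice side and pour gently, keeping the lip near (0.51, 0.245, 0.08).

play_rows(
  offset=[
    [-0.002,0.006,-0.004],
    [-0.006,0.016,-0.012],
    [-0.012,0.026,-0.024],
    [-0.018,0.032,-0.038],
    [-0.024,0.036,-0.05],
    [-0.028,0.036,-0.06],
    [-0.031,0.036,-0.068],
    [-0.031,0.036,-0.071],
  ],
  dr=[
    [0,1,0.5],
    [0,3,1],
    [0,6,1.3],
    [0,10,1.3],
    [0,14,1.3],
    [0,18,1.3],
    [0,22,1.3],
    [0,25,1.3],
  ],
)

```text
time: 30.48
ee_pos: [0.397, 0.2448, 0.15]
ee_rot: [0.002, 0.631, -0.01, 0.776]
ft_force: [-0.8, 0.4, -3.0]
width: 0.219
```

play_rows(
  offset=[
    [0.003,0,-0.004],
    [0.007,0,-0.006],
    [0.012,0,-0.005],
    [0.018,0,0.001],
    [0.024,0,0.005],
    [0.03,0,0.009],
    [0.036,0,0.013],
    [0.045,0,0.019],
  ],
  dr=[
    [0,4,0],
    [0,8,0],
    [0,12,0],
    [0,16,0],
    [0,20,0],
    [0,23,0],
    [0,27,0],
    [0,32,0],
  ],
)

```text
time: 31.48
ee_pos: [0.443, 0.245, 0.1697]
ee_rot: [-0.0, 0.82, -0.01, 0.573]
ft_force: [0.2, 0.5, -0.3]
width: 0.22
```

play_rows(
  offset=[
    [0.01,0,0.005],
    [0.02,0,0.01],
    [0.03,0,0.015],
    [0.04,0,0.018],
    [0.052,0,0.021],
    [0.068,0,0.024],
    [0.08,0,0.026],
    [0.08,0,0.026],
  ],
  dr=[
    [0,5,0],
    [0,10,0],
    [0,15,0],
    [0,19,0],
    [0,25,0],
    [0,32,0],
    [0,38,0],
    [0,38,0],
  ],
)

```text
time: 32.48
ee_pos: [0.4719, 0.2337, 0.159]
ee_rot: [0.008, 0.954, -0.006, 0.299]
ft_force: [-0.1, 3.6, -3.6]
width: 0.225
```

```bash
python3 - <<'E'
from h import *
from scipy.spatial.transform import Rotation as Ro
s=eyes.capture('side')
o=sensors.get_obs();R=Ro.from_quat(o['ee_rot']).as_matrix();print(o['time'],o['ee_pos'],o['ft_force'],o['torque'],o['width'],o['joints'].round(2),R[:,0].round(3),R[:,1].round(3))
for r in models.regions_of('side','ice1_c'):
    v,u=np.nonzero(r['mask']);print('s',round(r['score'],2),r['bbox'],back('side',[[u.mean(),v.mean()]],.027)[0].round(3))
E
```

```text
32.525 [0.47205916 0.23366768 0.16053559] [-0.6635183   3.83507115 -4.36056976] [ 0.89991914 -1.29675177 -0.71742617] 0.22136117197032093 [0.3  1.04 0.64 2.11 0.26 0.19] [-0.82   0.01  -0.573] [ 0.017  1.    -0.007]
```

play_rows(
  offset=[
    [-0.02,0,0.005],
    [-0.035,0,0.01],
    [-0.05,0,0.02],
    [-0.06,0,0.03],
    [-0.06,0,0.04],
    [-0.06,0,0.05],
    [-0.06,0,0.06],
    [-0.06,0,0.06],
  ],
  dr=[
    [0,-10,0],
    [0,-18,0],
    [0,-24,0],
    [0,-28,0],
    [0,-30,0],
    [0,-32,0],
    [0,-34,0],
    [0,-34,0],
  ],
)

```text
time: 33.58
ee_pos: [0.4118, 0.2326, 0.2244]
ee_rot: [0.008, 0.824, -0.004, 0.567]
ft_force: [-0.1, 0.6, -1.8]
width: 0.223
```

```bash
python3 - <<'E'
from h import *
from scipy.spatial.transform import Rotation as Ro
s=eyes.capture('side');a=eyes.capture('scene')
o=sensors.get_obs();R=Ro.from_quat(o['ee_rot']).as_matrix();print(o['time'],o['ee_pos'],o['ft_force'],o['torque'],o['width'],o['joints'].round(2),R[:,0].round(3),R[:,1].round(3))
can=np.zeros((600,800,3),np.uint8)
can[:,:400]=cv2.resize(s[60:240,200:320],(400,600),interpolation=cv2.INTER_CUBIC)
can[:300,400:]=cv2.resize(a[150:250,290:423],(400,300),interpolation=cv2.INTER_CUBIC)
can[300:,400:]=cv2.resize(s[235:405,260:390],(400,300),interpolation=cv2.INTER_CUBIC)
cv2.imwrite('pics/w12.png',can[:,:,::-1])
for r in models.regions_of('side','ice1_c'):
    v,u=np.nonzero(r['mask']);print('s',round(r['score'],2),r['bbox'],back('side',[[u.mean(),v.mean()]],.027)[0].round(3))
E
```

```text
33.675 [0.41149457 0.23236931 0.22317721] [-0.51413532 -0.79841428 -2.38563264] [-0.01855127 -0.38421025  0.01824736] 0.22253121728364147 [0.41 0.43 0.02 1.5  0.15 0.4 ] [-0.359  0.008 -0.933] [0.018 1.    0.001]
```

View pics/w12.png

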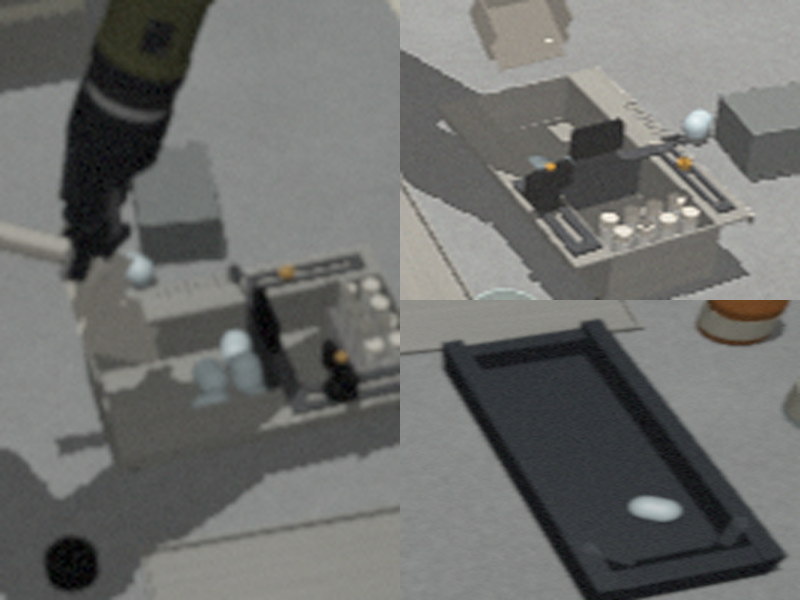

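The side panel shows 3 or 4 pieces in the ice side, and one stray near the far ledge (side px (242,140), scene px (389,192)). One piece is still in the pan. I'll triangulate the stray.

```bash
cat >> h.py <<'E'
def blobs(n,im,lo=140):
    hsv=cv2.cvtColor(im,cv2.COLOR_RGB2HSV).astype(int); r=im.astype(int)
    m=((r[:,:,2]-r[:,:,0]>8)&(r[:,:,2]>lo)).astype(np.uint8)
    k,l,st,ce=cv2.connectedComponentsWithStats(m)
    return [(ce[i].round(1).tolist(),st[i].tolist()) for i in range(1,k) if st[i][4]>15]
def tri(p,q):
    A=[];o=[]
    M=np.zeros((3,3));v=np.zeros(3);rr=[]
    for n,uv in (('side',p),('scene',q)):
        f,cx,cy,R,t=cam(n);d=R.T@np.array([(uv[0]-cx)/f,(uv[1]-cy)/f,1]);d/=np.linalg.norm(d);c=-R.T@t
        P=np.eye(3)-np.outer(d,d);M+=P;v+=P@c;rr.append((c,d))
    X=np.linalg.solve(M,v);return X.round(4),[round(float(np.linalg.norm(np.cross(X-c,d))),4) for c,d in rr]
E
python3 - <<'E'
from h import *
s=eyes.capture('side');a=eyes.capture('scene')
bs=[b for b in blobs('side',s) if 200<b[0][0]<400 and 100<b[0][1]<410];ba=[b for b in blobs('scene',a) if 100<b[0][0]<450 and 120<b[0][1]<300]
for b in bs:print('s',b)
for b in ba:print('a',b)
print(tri((242,140.4),(388.7,191.7)))
print(back('side',[(242,140.4)],.015),back('scene',[(388.7,191.7)],.015),back('side',[(242,140.4)],.085),back('scene',[(388.7,191.7)],.085))
E
```

```text
s ([241.2, 139.3], [238, 136, 7, 8, 36])
s ([269.8, 162.6], [267, 159, 7, 8, 46])
s ([342.5, 352.7], [335, 347, 16, 13, 142])
a ([388.5, 190.5], [384, 186, 10, 10, 64])
a ([323.6, 275.2], [315, 266, 18, 16, 164])
a ([365.9, 280.5], [352, 268, 31, 22, 272])
(array([0.5171, 0.4388, 0.0142]), [0.0007, 0.0007])
[[0.51696563 0.43898815 0.015     ]] [[0.51860909 0.43705394 0.015     ]] [[0.50170114 0.36445958 0.085     ]] [[0.60046426 0.36919164 0.085     ]]
```

```bash
python3 - <<'E'
from h import *
c=lambda p:[[210+p[0]/3.7,120+p[1]/3.7]]
for n,p,z in [('tl',(116,28),.06),('tr',(212,22),.06),('bl',(122,72),0),('br',(212,65),0),]:print(n,back('side',c(p),z)[0].round(3))
for n in('side','scene'):
  eyes.capture(n)
  for r in models.regions_of(n,'tipbox')[:1]:
    m=r['mask'].astype(np.uint8);print(n,r['score'],r['bbox']);k,_=cv2.findContours(m,0,2);q=max(k,key=cv2.contourArea);ap=cv2.approxPolyDP(q,2,True)[:,0]
    for p in ap:print(p,back(n,[p],.06)[0][:2].round(3),back(n,[p],0)[0][:2].round(3))
E
```

```text
tl [0.521 0.454 0.06 ]
tr [0.609 0.435 0.06 ]
bl [0.525 0.459 0.   ]
br [0.61  0.442 0.   ]
side 0.96 [240.0, 100.6, 264.2, 138.5]
[251 103] [0.589 0.573] [0.607 0.648]
[239 115] [0.53  0.521] [0.545 0.593]
[241 133] [0.513 0.428] [0.527 0.494]
[245 138] [0.52  0.399] [0.534 0.464]
[263 137] [0.579 0.386] [0.597 0.45 ]
[265 125] [0.603 0.443] [0.622 0.509]
[261 106] [0.619 0.546] [0.639 0.619]
scene 0.91 [393.9, 174.7, 436.4, 210.0]
[438 188] [0.621 0.558] [0.554 0.627]
[428 178] [0.557 0.567] [0.486 0.637]
[423 177] [0.545 0.555] [0.473 0.624]
[396 182] [0.532 0.45 ] [0.46  0.512]
[394 194] [0.59  0.402] [0.521 0.46 ]
[404 208] [0.667 0.385] [0.604 0.442]
[434 203] [0.685 0.489] [0.622 0.554]
[437 200] [0.676 0.509] [0.612 0.575]
```

The stray piece lies on the bench at (0.518,0.438), in front of the tip box's corner (0.523,0.458). My plan is to put the tilted scoop's lip down behind it (+x side), drag it to −x into the open, then scoop it against the trough's outer wall.

play_rows(
  offset=[
    [0.01,0.01,0.02],
    [0.025,0.03,0.04],
    [0.04,0.055,0.05],
    [0.055,0.08,0.05],
    [0.075,0.105,0.05],
    [0.095,0.13,0.05],
    [0.112,0.155,0.05],
    [0.121,0.167,0.05],
  ],
  dr=[
    [0,2,1],
    [0,4,1],
    [0,6,1],
    [0,8,1],
    [0,10,1],
    [0,12,1],
    [0,14,1],
    [0,16,1],
  ],
)

```text
time: 35.02
ee_pos: [0.5, 0.3865, 0.2468]
ee_rot: [0.01, 0.888, 0.005, 0.46]
ft_force: [-1.0, -0.6, -1.5]
width: 0.221
```

```bash
cat >> h.py <<'E'
from scipy.spatial.transform import Rotation as Ro
def st():
    o=sensors.get_obs();R=Ro.from_quat(o['ee_rot']).as_matrix();x,y=R[:,0],R[:,1]
    print('t',round(o['time'],2),'p',o['ee_pos'].round(4),'F',o['ft_force'].round(1),'M',o['torque'].round(2),'w',round(o['width'],3),'j',o['joints'].round(2),'x',x.round(3),'y',y.round(3));return o,R
E
python3 - <<'E'
from h import *
o,R=st()
s=eyes.capture('side');a=eyes.capture('scene')
# scoop handle model overlay: search delta best fitting white mask
H=o['ee_pos']-.0187*R[:,0]
for n,im in(('side',s),('scene',a)):
    rs=[r for r in models.regions_of(n,'scoop_grip')]
    for r in rs: print(n,r['score'],r['bbox'])
    for d in range(-5,40,5):
        # scoop axes: z up along -toolx rotated by d about tool y ; x = tool z
        rot=Ro.from_rotvec(R[:,1]*np.radians(d)).as_matrix()
        X=rot@R[:,2];Z=-rot@R[:,0]
        f=lambda a,b,l=0:H+X*a+Z*b+R[:,1]*l
        pts=np.array([f(-.092,0),f(.109,-.061),f(.109,-.061,.04),f(.109,-.061,-.04),f(.033,-.061,.047),f(.033,-.061,-.047)])
        # polygon hull IoU
        P=[f(u,v,l) for u,v,l in [(-.092,-.009,-.01),(-.092,-.009,.01),(-.092,.009,.01),(-.092,.009,-.01),(.023,.009,.01),(.023,.009,-.01),(.023,-.009,-.01),(.023,-.009,.01)]]
        B=[f(u,v,l) for u in(.033,.095) for v in (-.061,-.021) for l in(-.047,.047)]+[f(.109,-.061,l) for l in (-.04,.04)]
        m=np.zeros((420,560),np.uint8)
        for q in (P,B): cv2.fillConvexPoly(m,cv2.convexHull(proj(n,np.array(q)).round().astype(np.int32)),1)
        print(d,[round(float((m.astype(bool)&r['mask']).sum()/(m.astype(bool)|r['mask']).sum()),3) for r in rs], f(.109,-.061).round(3))
E
```

```text
t 35.02 p [0.5    0.3865 0.2468] F [-1.  -0.6 -1.5] M [-0.05 -0.67 -0.03] w 0.221 j [0.51 0.94 0.95 2.12 0.3  0.43] x [-0.577  0.022 -0.817] y [0.014 1.    0.017]
side 0.71 [213.3, 74.5, 257.8, 127.0]
side 0.62 [204.6, 274.7, 238.5, 361.0]
side 0.39 [335.9, 347.2, 351.7, 360.3]
-5 [0.24, 0.0, 0.0] [0.574 0.387 0.155]
0 [0.332, 0.0, 0.0] [0.565 0.387 0.149]
5 [0.454, 0.0, 0.0] [0.555 0.388 0.145]
10 [0.573, 0.0, 0.0] [0.544 0.388 0.142]
15 [0.583, 0.0, 0.0] [0.534 0.388 0.139]
20 [0.529, 0.0, 0.0] [0.523 0.388 0.138]
25 [0.443, 0.0, 0.0] [0.512 0.388 0.137]
30 [0.346, 0.0, 0.0] [0.501 0.388 0.138]
35 [0.259, 0.0, 0.0] [0.49  0.389 0.139]
scene 0.93 [368.8, 96.3, 399.8, 169.0]
scene 0.63 [163.6, 186.7, 224.3, 217.0]
-5 [0.544, 0.0] [0.574 0.387 0.155]
0 [0.599, 0.0] [0.565 0.387 0.149]
5 [0.672, 0.0] [0.555 0.388 0.145]
10 [0.732, 0.0] [0.544 0.388 0.142]
15 [0.744, 0.0] [0.534 0.388 0.139]
20 [0.685, 0.0] [0.523 0.388 0.138]
25 [0.613, 0.0] [0.512 0.388 0.137]
30 [0.538, 0.0] [0.501 0.388 0.138]
35 [0.45, 0.0] [0.49  0.389 0.139]
```

The overlay fit gives a 13° slip of the scoop in the grip. I'll use less tool tilt, since joint 4 is near its limit, and descend behind the piece.

play_rows(
  offset=[
    [0.006,0.004,0],
    [0.014,0.009,0],
    [0.024,0.0135,0],
    [0.024,0.0135,-0.02],
    [0.024,0.0135,-0.05],
    [0.024,0.0135,-0.08],
    [0.024,0.0135,-0.105],
    [0.024,0.0135,-0.12],
  ],
  dr=[
    [0,-4,0],
    [0,-7,0],
    [0,-10,0],
    [0,-10,0],
    [0,-10,0],
    [0,-10,0],
    [0,-10,0],
    [0,-10,0],
  ],
)

```text
time: 36.22
ee_pos: [0.5242, 0.3985, 0.1286]
ee_rot: [0.01, 0.844, 0.006, 0.537]
ft_force: [-0.5, -0.4, -0.7]
width: 0.223
```

```bash
python3 - <<'E'
from h import *
o,R=st()
s=eyes.capture('side');a=eyes.capture('scene')
print([b for b in blobs('side',s) if 200<b[0][0]<400 and 100<b[0][1]<410]);print([b for b in blobs('scene',a) if 100<b[0][0]<450 and 120<b[0][1]<300])
E
```

```text
t 36.23 p [0.5242 0.3985 0.1286] F [-0.5 -0.4 -0.7] M [ 0.   -0.43  0.01] w 0.223 j [0.54 0.85 0.53 1.63 0.24 0.5 ] x [-0.423  0.023 -0.906] y [0.011 1.    0.02 ]
[([239.9, 139.3], [236, 135, 9, 9, 58]), ([355.4, 211.3], [350, 207, 13, 9, 45]), ([342.5, 352.7], [335, 347, 16, 13, 144])]
[([362.3, 270.3], [352, 267, 22, 8, 51]), ([323.6, 275.5], [315, 270, 18, 13, 168]), ([367.5, 281.9], [352, 274, 31, 15, 228])]
```

play_rows(
  offset=[
    [0.005,0.001,0],
    [0.01,0.0015,0],
    [0.013,0.0015,-0.006],
    [0.013,0.0015,-0.012],
    [0.013,0.0015,-0.016],
    [0.013,0.0015,-0.016],
  ],
  dr=[
    [0,4,0],
    [0,8,0],
    [0,10,0],
    [0,10,0],
    [0,10,0],
    [0,10,0],
  ],
)

```text
time: 37.08
ee_pos: [0.5378, 0.4012, 0.1128]
ee_rot: [0.011, 0.887, 0.005, 0.462]
ft_force: [0.5, -2.5, -2.9]
width: 0.217
```

```bash
python3 - <<'E'
from h import *
o,R=st()
s=eyes.capture('side')
print([b for b in blobs('side',s) if 200<b[0][0]<300 and 100<b[0][1]<410])
cv2.imwrite('pics/w13.png',cv2.resize(s[60:240,200:320],(400,600))[:,:,::-1])
E
```

```text
t 37.08 p [0.5378 0.4012 0.1128] F [ 0.5 -2.5 -2.9] M [-0.31 -0.8   0.08] w 0.217 j [0.5  1.06 0.85 1.91 0.3  0.42] x [-0.573  0.024 -0.82 ] y [0.014 1.    0.019]
[([240.1, 139.4], [236, 136, 10, 8, 58])]
```

play_rows(
  offset=[
    [-0.01,0,0],
    [-0.02,0,0],
    [-0.03,0,0],
    [-0.038,0,0],
    [-0.046,0,0],
    [-0.054,0,0],
    [-0.062,0,0],
    [-0.07,0,0],
  ],
  dr=[
    [0,0,0],
    [0,0,0],
    [0,0,0],
    [0,0,0],
    [0,0,0],
    [0,0,0],
    [0,0,0],
    [0,0,0],
  ],
)

```text
time: 38.12
ee_pos: [0.4674, 0.4013, 0.1123]
ee_rot: [0.011, 0.887, 0.005, 0.462]
ft_force: [0.5, 0.2, -1.9]
width: 0.222
```

```bash
python3 - <<'E'
from h import *
o,R=st()
s=eyes.capture('side');a=eyes.capture('scene')
for n,im in(('side',s),('scene',a)):
  for b in blobs(n,im):
    if 200<b[0][0]<420 and 100<b[0][1]<240: print(n,b,back(n,[b[0]],.015)[0].round(3))
E
```

```text
t 38.12 p [0.4674 0.4013 0.1123] F [ 0.5  0.2 -1.9] M [-0.06 -0.73 -0.03] w 0.222 j [0.54 0.9  0.5  1.7  0.32 0.46] x [-0.573  0.024 -0.819] y [0.014 1.    0.019]
side ([355.0, 211.3], [349, 206, 13, 10, 50]) [0.767 0.028 0.015]
```

play_rows(
  offset=[
    [0.005,0,0.02],
    [0.005,0,0.05],
    [0.005,0,0.09],
    [0.005,0,0.13],
    [0,0,0.15],
    [0,0,0.15],
  ],
  dr=[
    [0,-3,0],
    [0,-9,0],
    [0,-16,0],
    [0,-24,0],
    [0,-32,0],
    [0,-35,0],
  ],
)

```text
time: 38.98
ee_pos: [0.4671, 0.4018, 0.2663]
ee_rot: [0.01, 0.705, 0.01, 0.709]
ft_force: [0.4, -0.2, -2.9]
width: 0.222
```

```bash
python3 - <<'E'
from h import *
o,R=st()
s=eyes.capture('side');a=eyes.capture('scene');w=eyes.capture('wrist')
for n,im in(('side',s),('scene',a)):
  for b in blobs(n,im):
    if 180<b[0][0]<420 and 80<b[0][1]<240: print(n,b,back(n,[b[0]],.015)[0].round(3))
for b in blobs('wrist',w): print('w',b,back('wrist',[b[0]],.015)[0].round(3),back('wrist',[b[0]],.027)[0].round(3))
for n in('side','scene','wrist'):
  for r in models.regions_of(n,'ice1_c')[:8]:
    v,u=np.nonzero(r['mask']);print(n,round(r['score'],2),[round(x) for x in r['bbox']],back(n,[[u.mean(),v.mean()]],.02)[0].round(3))
E
```

```text
t 38.98 p [0.4671 0.4018 0.2663] F [ 0.4 -0.2 -2.9] M [-0.01  0.02  0.03] w 0.222 j [0.7  0.39 0.15 1.3  0.02 0.7 ] x [ 0.006  0.028 -1.   ] y [-0.001  1.     0.028]
side ([227.3, 144.3], [224, 142, 8, 6, 34]) [0.463 0.435 0.015]
side ([271.9, 167.6], [267, 159, 12, 19, 122]) [0.578 0.282 0.015]
side ([262.5, 173.7], [258, 167, 10, 14, 95]) [0.541 0.265 0.015]
scene ([377.2, 185.0], [373, 181, 9, 9, 56]) [0.466 0.424 0.015]
scene ([335.5, 203.3], [333, 202, 7, 5, 18]) [0.503 0.234 0.015]
w ([109.1, 233.3], [96, 216, 28, 35, 713]) [0.533 0.21  0.015] [0.529 0.216 0.027]
w ([147.2, 241.8], [130, 229, 35, 26, 700]) [0.544 0.252 0.015] [0.539 0.256 0.027]
w ([103.2, 269.1], [87, 256, 34, 27, 620]) [0.577 0.197 0.015] [0.572 0.204 0.027]
w ([171.6, 269.8], [158, 258, 27, 26, 496]) [0.579 0.276 0.015] [0.573 0.28  0.027]
w ([140.1, 273.9], [128, 263, 25, 23, 446]) [0.584 0.239 0.015] [0.578 0.244 0.027]
side 0.48 [245, 208, 340, 265] [ 0.537 -0.003  0.02 ]
wrist 0.38 [186, 9, 383, 364] [0.472 0.406 0.02 ]
```

Five pieces are confirmed in the ice side (x 0.53–0.58, y 0.20–0.28), and the stray is now in the open at (0.465,0.43). I'll turn the mouth to −y and go behind it.

play_rows(
  offset=[
    [0,0.02,0],
    [0,0.04,0],
    [0,0.06,0],
    [0,0.09,0],
    [0,0.11,0],
    [0,0.13,0],
    [0,0.15,0],
    [0,0.17,0],
  ],
  dr=[
    [0,0,-10],
    [0,0,-20],
    [0,0,-30],
    [0,0,-40],
    [0,0,-50],
    [0,0,-60],
    [0,0,-70],
    [0,0,-80],
  ],
)

```text
time: 40.28
ee_pos: [0.4688, 0.5714, 0.2602]
ee_rot: [0.462, 0.535, -0.451, 0.545]
ft_force: [0.6, 0.6, -0.8]
width: 0.218
```

play_rows(
  offset=[
    [0,0.004,0],
    [-0.002,0.004,-0.03],
    [-0.002,0.006,-0.06],
    [-0.002,0.006,-0.09],
    [-0.002,0.006,-0.12],
    [-0.002,0.006,-0.14],
    [-0.002,0.006,-0.14],
  ],
  dr=[
    [0,0,-10],
    [-4,0,-10],
    [-8,0,-10],
    [-12,0,-10],
    [-13,0,-10],
    [-13,0,-10],
    [-13,0,-10],
  ],
)

```text
time: 41.15
ee_pos: [0.4657, 0.5757, 0.1179]
ee_rot: [-0.439, -0.439, 0.554, -0.554]
ft_force: [0.2, -1.2, -1.7]
width: 0.22
```

```bash
cat >> h.py <<'E'
def fit(names=('side','scene')):
    o,R=st();H=o['ee_pos']-.0187*R[:,0];out={}
    for n in names:
        eyes.capture(n);rs=models.regions_of(n,'scoop_grip')
        for d in range(-20,30,2):
            rot=Ro.from_rotvec(R[:,1]*np.radians(d)).as_matrix();X=rot@R[:,2];Z=-rot@R[:,0]
            f=lambda a,b,l=0:H+X*a+Z*b+R[:,1]*l
            P=[f(u,v,l) for u in(-.092,.023) for v in(-.009,.009) for l in(-.01,.01)]
            B=[f(u,v,l) for u in(.033,.095) for v in (-.061,-.021) for l in(-.047,.047)]+[f(.109,-.061,l) for l in (-.04,.04)]
            m=np.zeros((420,560),np.uint8)
            for q in (P,B): cv2.fillConvexPoly(m,cv2.convexHull(proj(n,np.array(q)).round().astype(np.int32)),1)
            m=m.astype(bool);out[n,d]=max([(m&r['mask']).sum()/(m|r['mask']).sum() for r in rs]+[0]),f(.109,-.061).round(3),X.round(2)
        b=max((k for k in out if k[0]==n),key=lambda k:out[k][0]);print(b,out[b])
E
python3 - <<'E'
from h import *
fit()
s=eyes.capture('side');a=eyes.capture('scene')
for n,im in(('side',s),('scene',a)):
  for b in blobs(n,im):
    if 180<b[0][0]<420 and 80<b[0][1]<240: print(n,b,back(n,[b[0]],.015)[0].round(3))
E
```

```text
t 41.15 p [0.4657 0.5757 0.1179] F [ 0.2 -1.2 -1.7] M [0.37 0.   0.02] w 0.22 j [ 0.95  0.87  0.62  1.51 -0.13  2.53] x [-0.001 -0.229 -0.974] y [ 1.     0.    -0.001]
('side', -20) (np.float64(0.0), array([0.466, 0.455, 0.145]), array([ 0.  , -0.84,  0.55]))
('scene', 12) (np.float64(0.7122002085505735), array([0.466, 0.47 , 0.077]), array([ 0.  , -1.  ,  0.02]))
side ([229.8, 145.9], [227, 143, 7, 6, 33]) [0.469 0.425 0.015]
side ([271.8, 167.5], [266, 159, 13, 19, 123]) [0.578 0.282 0.015]
side ([262.6, 173.7], [258, 167, 10, 14, 92]) [0.541 0.265 0.015]
scene ([376.5, 185.3], [372, 182, 10, 8, 58]) [0.467 0.421 0.015]
scene ([335.5, 203.1], [333, 202, 7, 4, 17]) [0.502 0.234 0.015]
```

play_rows(
  offset=[
    [0,0,-0.03],
    [0,0,-0.055],
    [0,0,-0.07],
    [0,0,-0.075],
    [0,0,-0.077],
    [0,0,-0.077],
  ],
  dr=[
    [0,0,0],
    [0,0,0],
    [0,0,0],
    [0,0,0],
    [0,0,0],
    [0,0,0],
  ],
)

```text
time: 42.2
ee_pos: [0.4663, 0.5775, 0.0461]
ee_rot: [0.442, 0.44, -0.551, 0.554]
ft_force: [0.8, 0.7, -2.4]
width: 0.223
```

```bash
python3 - <<'E'
from h import *
st()
E
```

```text
t 42.2 p [0.4663 0.5775 0.0461] F [ 0.8  0.7 -2.4] M [ 0.32 -0.01 -0.01] w 0.223 j [ 0.95  0.89  0.49  1.34 -0.13  2.53] x [ 0.005 -0.222 -0.975] y [1.    0.001 0.004]
```

play_rows(
  offset=[
    [0,0,-0.002],
    [0,0,-0.004],
    [0,0,-0.005],
    [0,0,-0.005],
  ],
  dr=[
    [0,0,0],
    [0,0,0],
    [0,0,0],
    [0,0,0],
  ],
)

```text
time: 42.7
ee_pos: [0.4665, 0.5779, 0.043]
ee_rot: [0.442, 0.44, -0.551, 0.554]
ft_force: [-0.4, -0.1, 7.5]
width: 0.221
```

play_rows(
  offset=[
    [0,-0.012,0],
    [0,-0.024,0],
    [0,-0.036,0],
    [0,-0.048,0],
    [0,-0.06,0],
    [0,-0.072,0],
    [0,-0.08,0],
    [0,-0.088,0],
  ],
  dr=[
    [0,0,0],
    [0,0,0],
    [0,0,0],
    [0,0,0],
    [0,0,0],
    [0,0,0],
    [0,0,0],
    [0,0,0],
  ],
)

```text
time: 43.7
ee_pos: [0.4673, 0.4925, 0.0434]
ee_rot: [0.445, 0.441, -0.549, 0.553]
ft_force: [0.0, 5.0, 7.7]
width: 0.225
```

play_rows(
  offset=[
    [0,-0.006,0],
    [0,-0.012,0],
    [0,-0.018,0],
    [0,-0.024,0],
    [0,-0.028,0],
    [0,-0.028,0],
  ],
  dr=[
    [0,0,0],
    [0,0,0],
    [0,0,0],
    [0,0,0],
    [0,0,0],
    [0,0,0],
  ],
)

```text
time: 44.45
ee_pos: [0.4675, 0.4641, 0.0433]
ee_rot: [0.444, 0.441, -0.549, 0.554]
ft_force: [-0.5, 3.9, 8.3]
width: 0.224
```

```bash
python3 - <<'E'
from h import *
fit(('scene',))
s=eyes.capture('side');a=eyes.capture('scene')
for n,im in(('side',s),('scene',a)):
  for b in blobs(n,im):
    if 180<b[0][0]<420 and 80<b[0][1]<240: print(n,b,back(n,[b[0]],.015)[0].round(3))
E
```

```text
t 44.45 p [0.4675 0.4641 0.0433] F [-0.5  3.9  8.3] M [ 0.55  0.36 -0.12] w 0.224 j [ 0.85  0.72  0.12  1.13 -0.15  2.44] x [ 0.008 -0.217 -0.976] y [1.    0.002 0.007]
('scene', 8) (np.float64(0.4180238870792617), array([0.468, 0.355, 0.009]), array([ 0.  , -1.  ,  0.08]))
side ([271.9, 167.6], [267, 159, 12, 19, 122]) [0.578 0.282 0.015]
side ([262.6, 173.7], [258, 167, 10, 14, 93]) [0.541 0.265 0.015]
scene ([335.3, 203.3], [333, 202, 6, 5, 17]) [0.502 0.233 0.015]
```

play_rows(
  offset=[
    [0,0,0],
    [0,0,0.001],
    [0,0,0.002],
    [0,0,0.003],
    [0,0,0.004],
    [0,0.002,0.006],
    [0,0.004,0.01],
    [0,0.006,0.016],
  ],
  dr=[
    [-3,0,0],
    [-6,0,0],
    [-9,0,0],
    [-12,0,0],
    [-15,0,0],
    [-18,0,0],
    [-20,0,0],
    [-20,0,0],
  ],
)

```text
time: 45.65
ee_pos: [0.4656, 0.4676, 0.0551]
ee_rot: [0.338, 0.338, -0.62, 0.623]
ft_force: [0.1, -0.0, -2.4]
width: 0.222
```

play_rows(
  offset=[
    [0,0,0.012],
    [0,0,0.03],
    [0,0,0.05],
    [0,0,0.07],
    [0,0,0.09],
    [0,0,0.105],
    [0,0,0.115],
    [0,0,0.115],
  ],
  dr=[
    [0,0,0],
    [0,0,0],
    [0,0,0],
    [0,0,0],
    [0,0,0],
    [0,0,0],
    [0,0,0],
    [0,0,0],
  ],
)

```text
time: 46.65
ee_pos: [0.4662, 0.4673, 0.1721]
ee_rot: [0.339, 0.338, -0.62, 0.622]
ft_force: [-1.1, -0.2, -2.1]
width: 0.222
```

```bash
python3 - <<'E'
from h import *
fit(('scene',))
s=eyes.capture('side');a=eyes.capture('scene')
for n,im in(('side',s),('scene',a)):
  for b in blobs(n,im):
    if 180<b[0][0]<420 and 60<b[0][1]<240: print(n,b,back(n,[b[0]],.015)[0].round(3),back(n,[b[0]],.15)[0].round(3))
E
```

```text
t 46.65 p [0.4662 0.4673 0.1721] F [-1.1 -0.2 -2.1] M [ 0.77  0.03 -0.07] w 0.222 j [ 0.94  0.94  0.77  1.88 -0.33  2.59] x [ 0.004 -0.542 -0.84 ] y [1.    0.002 0.004]
('scene', 12) (np.float64(0.7196467991169978), array([0.466, 0.354, 0.17 ]), array([ 0.  , -0.93,  0.36]))
side ([271.9, 167.6], [267, 159, 12, 19, 123]) [0.578 0.282 0.015] [0.541 0.158 0.15 ]
side ([221.9, 166.2], [219, 163, 7, 7, 38]) [0.421 0.338 0.015] [0.404 0.207 0.15 ]
side ([262.5, 173.6], [258, 167, 10, 14, 91]) [0.541 0.265 0.015] [0.508 0.143 0.15 ]
scene ([335.5, 203.3], [333, 202, 7, 5, 18]) [0.503 0.234 0.015] [0.663 0.132 0.15 ]
```

The stray escaped sideways along the wall (side blob (222,166), about (0.42,0.34) on the bench). I'll measure it better before the next try.

```bash
python3 - <<'E'
from h import *
s=eyes.capture('side');a=eyes.capture('scene')
for lo in(80,110):
 for b in blobs('side',s,lo):
    if 200<b[0][0]<300 and 130<b[0][1]<200: print(lo,b,back('side',[b[0]],.015)[0].round(3))
g=s.astype(int); print((g[156:178,212:234,2]-g[156:178,212:234,0])); print(g[156:178,212:234,1])
print(proj('side',[[.43,.3465,.07],[.43,.3465,0],[.43,.142,0]]))
E
```

```text
80 ([272.2, 167.8], [266, 159, 13, 19, 154]) [0.579 0.281 0.015]
80 ([221.0, 166.8], [216, 163, 10, 9, 62]) [0.418 0.336 0.015]
80 ([262.6, 174.0], [258, 167, 10, 14, 99]) [0.541 0.263 0.015]
110 ([272.1, 167.8], [266, 159, 13, 19, 151]) [0.579 0.281 0.015]
110 ([221.0, 166.6], [217, 163, 9, 8, 57]) [0.418 0.337 0.015]
110 ([262.6, 174.0], [258, 167, 10, 14, 99]) [0.541 0.263 0.015]
[[-1  3 -2 -1  1 -1  0 -1  1  0  1 -2 -4 -7 -5 -5 -5 -5 -6 -5 -5 -6]
 [ 0  1  1  1  0 -1  0  1 -1  0 -1 -2 -3 -6 -6 -6 -4 -5 -6 -6 -7 -7]
 [-1  0  1  1  0  1  2  1  0  1  0 -3 -4 -6 -5 -5 -5 -6 -4 -6 -6 -6]
 [ 0 -1  1  1  1  3  0  1  3  0 -2 -1 -3 -6 -7 -4 -6 -4 -5 -6 -3 -4]
 [ 0  1  0  0  0  4  0  2  3  3 -1  0 -3 -6 -5 -3 -4 -4 -5 -3 -4 -3]
 [ 1  2  1  1  0  1  1  1  1  2  1  0 -1 -5 -4 -4 -1 -2 -3 -4 -4 -4]
 [ 0  0  1  1  2  1 -1  2  5  5  8  2  0 -3 -6 -2 -5 -6 -4 -3 -3 -7]
 [ 0  0 -1  0  3  5  5  8 10 12 11 11  9  2 -6 -5 -3 -2 -3 -3 -2 -2]
 [ 3  0 -2  2  7  9 10 10 12 12 13 13  9  5 -4 -6 -3 -3 -4 -3 -6 -5]
 [ 1  0  2  2  7 10 11 10  9  9  8 11 11  7 -4 -3 -4 -4 -4 -4 -2 -6]
 [ 0 -1  1  1  7 11 11 1
[... 2239 characters left out ...]
01 101 104 101  88  76  85 109 107
   97  99 112 118]
 [ 80  78  84  81  78  79  77  81  82  88  90  88  86  80  71  79 105 117
  114 130 135 139]
 [ 79  83  81  78  78  77  80  84 101 115 115 103 105 100  81  74  99 114
  125 137 139 140]
 [ 80  80  79  81  79  77  80  87 115 130 134 125 127 122  99  78  86 111
  123 129 138 140]
 [ 80  80  76  80  78  79  84 104 127 132 133 135 137 135 116  87  80 108
  117 126 140 140]
 [ 79  76  78  80  77  85 104 124 133 135 136 137 138 136 126 102  80  98
  113 127 137 140]
 [ 80  79  83  83  85 104 125 135 136 135 134 140 136 136 133 110  79  91
  115 124 131 135]]
[[222.32650612 151.98730819]
 [224.31647727 166.96858241]
 [239.59990866 212.54777744]]
```

play_rows(
  offset=[
    [-0.01,0,0.03],
    [-0.03,-0.01,0.06],
    [-0.06,-0.03,0.08],
    [-0.09,-0.05,0.08],
    [-0.12,-0.08,0.08],
    [-0.15,-0.1,0.08],
    [-0.17,-0.12,0.08],
    [-0.188,-0.142,0.08],
  ],
  dr=[
    [0,0,10],
    [0,0,20],
    [0,0,30],
    [0,0,40],
    [0,0,50],
    [0,0,60],
    [0,0,70],
    [0,0,80],
  ],
)

```text
time: 47.95
ee_pos: [0.2767, 0.3239, 0.2507]
ee_rot: [0.04, 0.476, -0.072, 0.875]
ft_force: [-0.1, 0.6, -1.2]
width: 0.222
```

play_rows(
  offset=[
    [0,0,0],
    [0,0,0],
    [0,0,-0.04],
    [0,0,-0.08],
    [0,0,-0.11],
    [0,0,-0.14],
    [0,0,-0.16],
    [0,0,-0.16],
  ],
  dr=[
    [0,5,4],
    [0,10,9],
    [0,15,9],
    [0,20,9],
    [0,20,9],
    [0,20,9],
    [0,20,9],
    [0,20,9],
  ],
)

```text
time: 48.95
ee_pos: [0.2767, 0.3229, 0.0896]
ee_rot: [-0.01, 0.623, -0.014, 0.782]
ft_force: [-0.2, -0.5, -1.8]
width: 0.223
```

```bash
python3 - <<'E'
from h import *
fit(('scene','side'))
s=eyes.capture('side');a=eyes.capture('scene')
for n,im in(('side',s),('scene',a)):
  for b in blobs(n,im,100):
    if 180<b[0][0]<420 and 60<b[0][1]<240: print(n,b,back(n,[b[0]],.015)[0].round(3))
E
```

```text
t 48.95 p [0.2767 0.3229 0.0896] F [-0.2 -0.5 -1.8] M [ 0.02  0.33 -0.05] w 0.223 j [ 1.02  0.15 -0.72  0.61 -0.21  1.01] x [ 0.222 -0.035 -0.974] y [ 0.009  0.999 -0.034]
('scene', 14) (np.float64(0.668646080760095), array([0.38 , 0.32 , 0.045]), array([ 1.  , -0.01, -0.02]))
('side', 12) (np.float64(0.7021630615640599), array([0.382, 0.321, 0.049]), array([ 1.  , -0.01,  0.02]))
side ([272.1, 167.8], [266, 159, 14, 19, 151]) [0.579 0.281 0.015]
side ([220.7, 166.6], [216, 163, 10, 8, 63]) [0.417 0.337 0.015]
side ([262.7, 174.0], [258, 167, 10, 15, 102]) [0.541 0.263 0.015]
side ([355.3, 212.2], [349, 208, 14, 9, 49]) [0.767 0.025 0.015]
scene ([335.3, 203.3], [333, 202, 6, 5, 17]) [0.502 0.233 0.015]
```

play_rows(
  offset=[
    [0,0.004,-0.01],
    [0,0.006,-0.025],
    [0,0.006,-0.038],
    [0,0.006,-0.045],
    [0,0.006,-0.048],
    [0,0.006,-0.048],
  ],
  dr=[
    [1,0,0],
    [2,0,0],
    [2,0,0],
    [2,0,0],
    [2,0,0],
    [2,0,0],
  ],
)

```text
time: 50.0
ee_pos: [0.2782, 0.3313, 0.0434]
ee_rot: [0.005, 0.622, -0.001, 0.783]
ft_force: [-0.6, -0.4, -1.9]
width: 0.224
```

play_rows(
  offset=[
    [0.025,0,0],
    [0.048,0,0],
    [0.052,0,0],
    [0.055,0,0],
    [0.055,0,0],
  ],
  dr=[
    [0,0,0],
    [0,0,0],
    [0,0,0],
    [0,0,0],
    [0,0,0],
  ],
)

```text
time: 50.62
ee_pos: [0.3328, 0.3312, 0.0433]
ee_rot: [0.005, 0.623, -0.001, 0.783]
ft_force: [-2.9, 0.6, 1.6]
width: 0.22
```

```bash
python3 - <<'E'
from h import *
fit(('side',))
s=eyes.capture('side')
for b in blobs('side',s,90):
    if 180<b[0][0]<300 and 60<b[0][1]<240: print(b,back('side',[b[0]],.015)[0].round(3))
E
```

```text
t 50.62 p [0.3328 0.3312 0.0433] F [-2.9  0.6  1.6] M [0.17 1.   0.02] w 0.22 j [ 0.9   0.26 -0.74  0.43 -0.17  0.9 ] x [ 0.225  0.004 -0.974] y [0.009 1.    0.006]
('side', 18) (np.float64(0.6794171220400729), array([ 0.432,  0.331, -0.009]), array([ 1.  , -0.01, -0.09]))
([272.2, 167.9], [266, 159, 14, 19, 155]) [0.579 0.28  0.015]
([262.6, 173.9], [258, 167, 10, 14, 102]) [0.541 0.264 0.015]
```

```bash
python3 - <<'E'
from h import *
s=eyes.capture('side');a=eyes.capture('scene')
r=s.astype(int)
p=proj('side',[[.34,.28,.04],[.44,.38,.0]]);print(p.round(0))
m=((r[:,:,2]-r[:,:,0]>4)).astype(np.uint8);k,l,stt,ce=cv2.connectedComponentsWithStats(m)
for i in range(1,k):
    if stt[i][4]>12 and 170<ce[i][0]<300 and 120<ce[i][1]<200:print('side',ce[i].round(1),stt[i],back('side',[ce[i]],.017)[0].round(3))
r=a.astype(int);m=((r[:,:,2]-r[:,:,0]>4)).astype(np.uint8);k,l,stt,ce=cv2.connectedComponentsWithStats(m)
for i in range(1,k):
    if stt[i][4]>12 and 270<ce[i][0]<420 and 120<ce[i][1]<240:print('scene',ce[i].round(1),stt[i],back('scene',[ce[i]],.017)[0].round(3))
g=s[140:190,190:240].astype(int)
np.set_printoptions(linewidth=250);print(g[::3,::2,1]);print((g[:,:,2]-g[:,:,0])[::3,::2])
E
```

```text
[[200. 179.]
 [225. 160.]]
side [268.5 170.4] [258 159  23  23 306] [0.563 0.271 0.017]
scene [335.5 203.5] [332 202   8   5  22] [0.506 0.232 0.017]
[[ 85 134 132 135 136 136 136 134 135 135 133 135 133 136 135 134 134 133 132 135 139 137 137 136 138]
 [126 133 133 133 131 136 132 132 133 135 134 134 136 136 134 139 135 133 134 138 139 137 135 138 140]
 [ 86 134 134 136 138 134 134 133 134 138 137 134 133 134 135 136 138 135 139 134 138 136 137 137 136]
 [ 26 115 134 131 134 134 133 133 134 134 135 137 133 136 136 135 137 137 137 141 145 150 144 145 142]
 [ 25  94 133 137 132 133 136 136 136 134 134 136 138 135 136 137 136 144 146 146 145 147 146 147 146]
 [ 17  42 125 138 135 138 138 145 149 144 136 127 113 117 137 137 136 144 143 146 147 146 146 144 143]
 [ 33  30  66 132 130 137 128 105 106 105 103 105 105 108 137 131 138 139 143 144 137 125 116 104  91]
 [ 31   5  35 111 102 115 106 105 108 107 106 106 112 115 137 147 156 151 104  82  81  79  77  75  79]
 [ 29  17  21  86 107 114 112 107 151 164 175 182 181 183 184 183 183 168 112  83  82  79  79  83  82]
 [ 56  26  28  53  81 1
[... 1853 characters left out ...]
  -3  -4  -6  -8 -11 -11 -12 -13 -12 -12 -12 -12 -11  -7  -4  -3  -3  -5  -3  -3]
 [  1  -1   0   1   0   0   0  -1  -6 -10  -8  -9 -11 -11 -12 -11 -10 -11 -10  -6  -6  -7  -7  -5  -5]
 [  0  -1   2   1   1  -1   0   0  -7 -10  -9  -8  -9  -7  -7  -7 -10 -11 -12  -5  -4  -6  -6  -6  -5]
 [  0   0   1   0  -1   0   2  -1  -7  -7  -7  -7  -9  -7  -8 -10  -6  -9  -5  -3  -5  -5  -7  -5  -7]
 [  0   2   1   4   2   0   0   0  -1  -8  -7 -10  -7  -6  -7  -1   0   1   0  -1  -5  -4  -5  -6  -6]
 [  1  -1   1   0   1   1   1   1   2  -1   1   1   2   0   0   0   0   2   1   0   0  -4  -6  -4  -6]
 [ -3   2   0   3  -1   0  -1   0   0   2   0   2   1   1   2  -1   0  -1   0   0   1  -2  -8  -6  -6]]
```

play_rows(
  offset=[
    [-0.01,0,0.01],
    [-0.02,0,0.04],
    [-0.02,-0.02,0.09],
    [0,-0.05,0.14],
    [0.02,-0.06,0.19],
    [0.04,-0.06,0.24],
    [0.05,-0.06,0.25],
    [0.05,-0.06,0.25],
  ],
  dr=[
    [0,0,0],
    [0,0,0],
    [0,0,0],
    [0,0,0],
    [0,3,0],
    [0,8,0],
    [0,13,0],
    [0,13,0],
  ],
)

```text
time: 51.88
ee_pos: [0.3854, 0.2712, 0.2942]
ee_rot: [0.006, 0.706, -0.003, 0.708]
ft_force: [-0.8, 0.6, -1.4]
width: 0.218
```

```bash
python3 - <<'E'
from h import *
st()
w=eyes.capture('wrist');cv2.imwrite('pics/w14.png',w[:,:,::-1])
for b in blobs('wrist',w,90): print(b,back('wrist',[b[0]],.015)[0].round(3),back('wrist',[b[0]],.027)[0].round(3))
E
```

```text
t 51.88 p [0.3854 0.2712 0.2942] F [-0.8  0.6 -1.4] M [-0.01  0.09 -0.01] w 0.218 j [ 0.61  0.14 -0.13  1.3   0.    0.62] x [ 0.004  0.004 -1.   ] y [0.012 1.    0.004]
```

play_rows(
  offset=[
    [0.02,0,0.01],
    [0.05,0,0.02],
    [0.08,0,0.03],
    [0.11,0,0.03],
    [0.13,0,0.03],
    [0.14,0,0.03],
    [0.14,0,0.03],
  ],
  dr=[
    [0,0,0],
    [0,0,0],
    [0,0,0],
    [0,0,0],
    [0,0,0],
    [0,0,0],
    [0,0,0],
  ],
)

```text
time: 52.8
ee_pos: [0.522, 0.2711, 0.3225]
ee_rot: [0.004, 0.707, -0.002, 0.707]
ft_force: [0.3, 0.3, -1.5]
width: 0.221
```

```bash
python3 - <<'E'
from h import *
st()
w=eyes.capture('wrist');cv2.imwrite('pics/w15.png',w[:,:,::-1])
for b in blobs('wrist',w,90): print(b,back('wrist',[b[0]],.015)[0].round(3),back('wrist',[b[0]],.027)[0].round(3))
print(proj('wrist',[[.48,.38,.015],[.43,.40,.015],[.6,.4,.015],[.43,.3465,.07],[.58,.28,.02]]).round())
E
```

```text
t 52.8 p [0.522  0.2711 0.3225] F [ 0.3  0.3 -1.5] M [-0.01  0.09 -0.  ] w 0.221 j [0.48 0.36 0.24 1.45 0.   0.49] x [-0.001  0.003 -1.   ] y [0.009 1.    0.003]
([239.0, 172.7], [228, 157, 23, 33, 567]) [0.53  0.216 0.015] [0.528 0.218 0.027]
([230.9, 206.4], [216, 194, 31, 26, 550]) [0.574 0.204 0.015] [0.57  0.206 0.027]
([119.0, 327.7], [111, 323, 19, 13, 91]) [0.752 0.035 0.015] [0.743 0.042 0.027]
[[372. 131.]
 [392.  87.]
 [382. 224.]
 [355.  85.]
 [290. 212.]]
```

```bash
python3 - <<'E'
from h import *
for n in('side','scene','wrist'):
  im=eyes.capture(n)
  for b in blobs(n,im,90): print(n,b,back(n,[b[0]],.015)[0].round(3))
  for r in models.regions_of(n,'ice1_c'):
    print(n,'net',round(r['score'],2),[round(x) for x in r['bbox']])
E
```

```text
side ([205.7, 47.1], [203, 41, 6, 14, 49]) [0.517 1.056 0.015]
side ([189.5, 49.6], [187, 43, 6, 14, 47]) [0.447 1.057 0.015]
side ([195.0, 48.8], [193, 43, 5, 13, 44]) [0.47  1.056 0.015]
side ([200.4, 47.7], [198, 42, 5, 13, 45]) [0.494 1.058 0.015]
side ([178.7, 51.5], [176, 45, 6, 14, 48]) [0.4   1.056 0.015]
side ([184.1, 50.7], [182, 45, 5, 13, 47]) [0.423 1.056 0.015]
side ([167.6, 53.7], [165, 47, 6, 14, 47]) [0.352 1.054 0.015]
side ([173.1, 52.6], [171, 46, 5, 14, 45]) [0.376 1.055 0.015]
side ([156.3, 55.6], [154, 49, 6, 14, 47]) [0.304 1.054 0.015]
side ([162.0, 54.6], [159, 48, 6, 14, 45]) [0.328 1.054 0.015]
side ([150.8, 56.4], [148, 50, 7, 14, 48]) [0.281 1.055 0.015]
side ([272.0, 168.2], [267, 160, 11, 18, 115]) [0.578 0.279 0.015]
side ([262.7, 174.0], [259, 168, 9, 13, 77]) [0.541 0.263 0.015]
side ([361.8, 188.2], [358, 185, 8, 7, 21]) [0.826 0.108 0.015]
side ([354.3, 211.4], [349, 206, 14, 11, 61]) [0.765 0.029 0.015]
side ([461.3, 311.0], [458, 306, 9, 10, 39]) [ 0.898 -0.36   0.015]
side ([447.2, 318.1], [443, 313, 10, 11, 47]) [ 0.852 -0.366  0.015]
side ([4
[... 1044 characters left out ...]
0.015]
scene ([146.3, 346.4], [137, 331, 18, 30, 164]) [ 0.823 -0.46   0.015]
scene ([129.0, 341.9], [124, 336, 10, 17, 58]) [ 0.793 -0.494  0.015]
scene ([161.8, 346.8], [156, 339, 11, 16, 95]) [ 0.839 -0.427  0.015]
scene ([103.4, 352.4], [98, 347, 11, 14, 59]) [ 0.799 -0.554  0.015]
scene ([124.4, 364.6], [119, 357, 11, 16, 106]) [ 0.853 -0.515  0.015]
scene ([111.1, 370.5], [104, 362, 13, 17, 107]) [ 0.856 -0.545  0.015]
scene ([117.0, 386.9], [114, 385, 7, 4, 16]) [ 0.904 -0.539  0.015]
wrist ([238.9, 172.0], [227, 157, 24, 32, 571]) [0.53  0.216 0.015]
wrist ([230.7, 206.0], [216, 194, 31, 26, 559]) [0.574 0.204 0.015]
wrist ([119.3, 327.1], [111, 322, 19, 13, 100]) [0.752 0.036 0.015]
```

```bash
python3 - <<'E'
from h import *
w=eyes.capture('wrist');s=eyes.capture('side');a=eyes.capture('scene')
can=np.zeros((600,800,3),np.uint8)
can[:320,:427]=cv2.resize(w,(427,320))
can[320:600,:373]=cv2.resize(cv2.imread('pics/w14.png')[:,:,::-1],(373,280))
can[:300,427:800]=cv2.resize(s[60:220,150:349],(373,300),interpolation=cv2.INTER_CUBIC)
can[300:600,427:800]=cv2.resize(a[100:260,240:439],(373,300),interpolation=cv2.INTER_CUBIC)
cv2.imwrite('pics/v16.png',can[:,:,::-1])
E
```

```text
(no output)
```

View pics/v16.png

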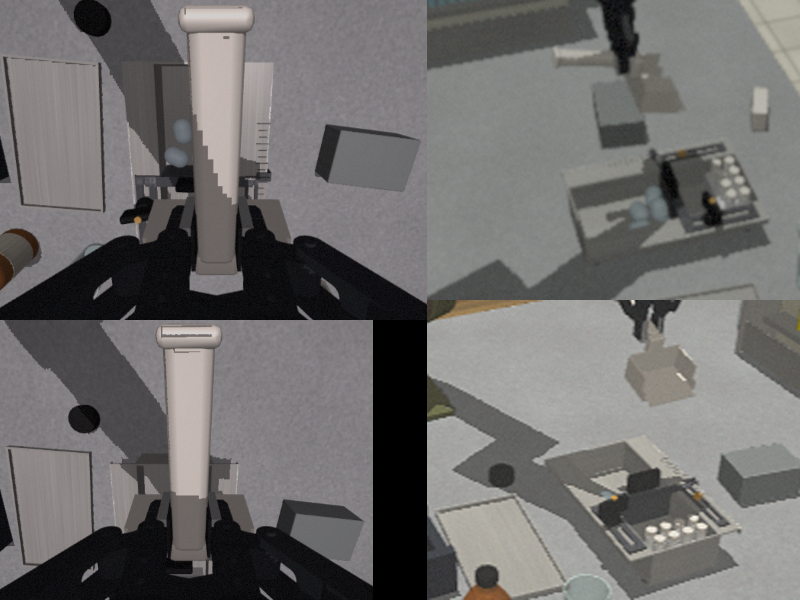

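View 16 (the last): the piece isn't in any panel and the bowl is empty, so it's probably hidden behind the arm. I'll move the arm to the pan side (the pan piece is due anyway) and search again.

play_rows(
  offset=[
    [0,-0.03,0],
    [0,-0.07,0],
    [0,-0.11,0],
    [0,-0.16,0],
    [0,-0.21,0],
    [0,-0.26,0],
    [0,-0.31,-0.02],
    [0.01,-0.36,-0.04],
  ],
  dr=[
    [0,0,-10],
    [0,0,-20],
    [0,0,-30],
    [0,0,-40],
    [0,0,-50],
    [0,0,-60],
    [0,0,-70],
    [0,0,-80],
  ],
)

```text
time: 54.3
ee_pos: [0.5327, -0.0905, 0.2834]
ee_rot: [0.46, 0.537, -0.457, 0.539]
ft_force: [1.4, 0.9, -1.0]
width: 0.22
```

```bash
python3 - <<'E'
from h import *
fit(('side','scene'))
for n in('side','scene'):
  im=eyes.capture(n);cv2.imwrite('pics/n_%s.png'%n,im[:,:,::-1])
  for b in blobs(n,im,90):
    X=back(n,[b[0]],.015)[0].round(3)
    if X[1]<1 and X[0]<.75: print(n,b,X)
  for r in models.regions_of(n,'ice1_c'): print(n,'net',round(r['score'],2),[round(x) for x in r['bbox']])
E
```

```text
t 54.3 p [ 0.5327 -0.0905  0.2834] F [ 1.4  0.9 -1. ] M [ 0.04 -0.13 -0.  ] w 0.22 j [-0.17  0.27  0.01  1.31  0.    1.24] x [ 0.005  0.    -1.   ] y [0.987 0.158 0.005]
('side', 20) (np.float64(0.7218078104431769), array([ 0.546, -0.171,  0.208]), array([ 0.15, -0.93, -0.34]))
('scene', 12) (np.float64(0.7211356466876971), array([ 0.548, -0.183,  0.22 ]), array([ 0.16, -0.97, -0.21]))
side ([272.2, 168.0], [266, 159, 14, 19, 153]) [0.579 0.28  0.015]
side ([262.7, 174.1], [258, 168, 10, 14, 102]) [0.541 0.263 0.015]
side ([342.4, 352.7], [334, 346, 18, 15, 190]) [ 0.558 -0.367  0.015]
side net 0.46 [272, 244, 384, 406]
scene ([335.4, 203.4], [333, 202, 6, 5, 18]) [0.503 0.233 0.015]
```

play_rows(
  offset=[
    [0.002,-0.04,0],
    [0.004,-0.08,-0.02],
    [0.006,-0.111,-0.06],
    [0.006,-0.111,-0.1],
    [0.006,-0.111,-0.13],
    [0.006,-0.111,-0.14],
  ],
  dr=[
    [0,0,-5],
    [0,0,-9.5],
    [0,0,-9.5],
    [0,0,-9.5],
    [0,0,-9.5],
    [0,0,-9.5],
  ],
)

```text
time: 55.45
ee_pos: [0.538, -0.1985, 0.1417]
ee_rot: [0.5, 0.5, -0.499, 0.5]
ft_force: [-0.4, -0.1, -1.3]
width: 0.224
```

play_rows(
  offset=[
    [0,0,0],
    [0,0,0],
    [0,0,-0.02],
    [0,0,-0.04],
    [0,0,-0.06],
    [0,0,-0.072],
    [0,0,-0.08],
    [0,0,-0.08],
  ],
  dr=[
    [-6,0,0],
    [-13,0,0],
    [-13,0,0],
    [-13,0,0],
    [-13,0,0],
    [-13,0,0],
    [-13,0,0],
    [-13,0,0],
  ],
)

```text
time: 56.45
ee_pos: [0.5391, -0.1998, 0.0632]
ee_rot: [0.441, 0.439, -0.553, 0.554]
ft_force: [-0.8, 0.0, -1.7]
width: 0.226
```

```bash
python3 - <<'E'
from h import *
fit(('side','scene'))
im=eyes.capture('side')
for b in blobs('side',im,90):
    if b[0][1]>300 and b[0][0]<400:print(b,back('side',[b[0]],.029)[0].round(3))
E
```

```text
t 56.45 p [ 0.5391 -0.1998  0.0632] F [-0.8  0.  -1.7] M [ 0.32  0.06 -0.06] w 0.226 j [-0.23  0.43 -0.38  0.7  -0.22  1.33] x [ 0.004 -0.225 -0.974] y [1.    0.    0.004]
('side', -20) (np.float64(0.0), array([ 0.539, -0.32 ,  0.09 ]), array([-0.  , -0.84,  0.54]))
('scene', 8) (np.float64(0.46599131693198265), array([ 0.539, -0.309,  0.03 ]), array([-0.  , -1.  ,  0.09]))
([342.4, 352.8], [334, 346, 18, 15, 198]) [ 0.555 -0.372  0.029]
```

play_rows(
  offset=[
    [0,0,-0.004],
    [0,0,-0.0065],
    [0,0,-0.0075],
    [0,0,-0.0075],
  ],
  dr=[
    [0,0,0],
    [0,0,0],
    [0,0,0],
    [0,0,0],
  ],
)

```text
time: 57.2
ee_pos: [0.5399, -0.2, 0.0584]
ee_rot: [0.441, 0.438, -0.552, 0.555]
ft_force: [-2.9, 5.1, 17.0]
width: 0.224
```

play_rows(
  offset=[
    [0,-0.015,0],
    [-0.0005,-0.04,0],
    [-0.0005,-0.065,0],
    [-0.001,-0.09,0],
    [-0.001,-0.11,0],
    [-0.001,-0.12,0],
    [-0.001,-0.123,0],
    [-0.001,-0.123,0],
  ],
  dr=[
    [0,0,0],
    [0,0,0],
    [0,0,0],
    [0,0,0],
    [0,0,0],
    [0,0,0],
    [0,0,0],
    [0,0,0],
  ],
)

```text
time: 58.2
ee_pos: [0.5405, -0.3232, 0.0586]
ee_rot: [0.442, 0.437, -0.551, 0.556]
ft_force: [0.9, 6.6, 13.6]
width: 0.222
```

```bash
python3 - <<'E'
from h import *
fit(('side','scene'))
im=eyes.capture('side')
for b in blobs('side',im,90):
    if b[0][1]>300 and b[0][0]<400:print(b,back('side',[b[0]],.029)[0].round(3))
E
```

```text
t 58.2 p [ 0.5405 -0.3232  0.0586] F [ 0.9  6.6 13.6] M [ 0.48  0.39 -0.2 ] w 0.222 j [-0.44  0.48 -0.3   0.68 -0.2   1.12] x [ 0.009 -0.226 -0.974] y [1.    0.001 0.009]
('side', 28) (np.float64(0.6377915278438838), array([ 0.541, -0.409, -0.01 ]), array([ 0.  , -0.97, -0.26]))
('scene', 10) (np.float64(0.4010803511141121), array([ 0.541, -0.431,  0.022]), array([ 0.  , -1.  ,  0.05]))
([344.6, 373.2], [337, 366, 16, 15, 177]) [ 0.541 -0.418  0.029]
```

The piece is on the scoop at y −0.418 (lip at −0.431). I'll tilt and lift.

play_rows(
  offset=[
    [0,-0.001,-0.001],
    [0,-0.002,0],
    [0,-0.003,0.001],
    [0,-0.004,0.001],
    [0,-0.005,0.002],
    [0,-0.005,0.004],
    [0,-0.005,0.008],
    [0,-0.005,0.014],
  ],
  dr=[
    [-3,0,0],
    [-6,0,0],
    [-9,0,0],
    [-12,0,0],
    [-15,0,0],
    [-18,0,0],
    [-20,0,0],
    [-22,0,0],
  ],
)

```text
time: 59.45
ee_pos: [0.537, -0.3268, 0.0685]
ee_rot: [0.327, 0.327, -0.626, 0.628]
ft_force: [-0.4, 5.3, -5.7]
width: 0.221
```

play_rows(
  offset=[
    [0,0.002,0.012],
    [0,0.004,0.03],
    [0,0.004,0.05],
    [0,0.004,0.075],
    [0,0.004,0.1],
    [0,0.004,0.12],
    [0,0.004,0.13],
    [0,0.004,0.13],
  ],
  dr=[
    [0,0,0],
    [0,0,0],
    [0,0,0],
    [0,0,0],
    [0,0,0],
    [0,0,0],
    [0,0,0],
    [0,0,0],
  ],
)

```text
time: 60.45
ee_pos: [0.5388, -0.3249, 0.2017]
ee_rot: [0.328, 0.324, -0.626, 0.629]
ft_force: [0.3, -0.6, -1.9]
width: 0.223
```

```bash
python3 - <<'E'
from h import *
fit(('scene','side'))
for n in('side','scene'):
  im=eyes.capture(n)
  for b in blobs(n,im,90):
    X=back(n,[b[0]],.2)[0].round(3)
    if X[1]<.1 and X[0]<.75: print(n,b,X,back(n,[b[0]],.029)[0].round(3))
E
```

```text
t 60.45 p [ 0.5388 -0.3249  0.2017] F [ 0.3 -0.6 -1.9] M [0.82 0.01 0.07] w 0.223 j [-0.26  0.33 -0.29  0.77 -0.59  1.26] x [ 0.006 -0.575 -0.818] y [1.    0.    0.007]
('scene', 22) (np.float64(0.6758938869665513), array([ 0.539, -0.434,  0.182]), array([-0.  , -0.97,  0.23]))
('side', 28) (np.float64(0.6699857752489331), array([ 0.539, -0.43 ,  0.17 ]), array([-0.  , -0.99,  0.12]))
side ([262.7, 174.0], [258, 168, 10, 14, 101]) [0.496 0.097 0.2  ] [0.537 0.251 0.029]
side ([363.6, 188.0], [359, 185, 10, 7, 30]) [ 0.737 -0.032  0.2  ] [0.825 0.097 0.029]
side ([355.9, 210.0], [348, 202, 16, 15, 99]) [ 0.687 -0.094  0.2  ] [0.765 0.023 0.029]
side ([343.3, 328.5], [335, 321, 18, 15, 202]) [ 0.533 -0.377  0.2  ] [ 0.581 -0.315  0.029]
scene ([335.3, 203.3], [333, 202, 6, 5, 17]) [0.722 0.094 0.2  ] [0.519 0.223 0.029]
scene ([147.7, 212.8], [142, 209, 12, 8, 79]) [ 0.558 -0.372  0.2  ] [ 0.317 -0.35   0.029]
```

The piece is held in the bowl. I'll carry it to the trough.

play_rows(
  offset=[
    [-0.001,0.005,0.002],
    [-0.004,0.015,0.006],
    [-0.01,0.03,0.01],
    [-0.015,0.05,0.015],
    [-0.02,0.07,0.02],
    [-0.025,0.09,0.02],
    [-0.03,0.11,0.02],
    [-0.035,0.13,0.02],
  ],
  dr=[
    [-1,0,1],
    [-3,0,3],
    [-5,0,6],
    [-6,0,10],
    [-6,0,14],
    [-6,0,18],
    [-6,0,22],
    [-6,0,26],
  ],
)

```text
time: 61.75
ee_pos: [0.5022, -0.1929, 0.2194]
ee_rot: [0.212, 0.358, -0.484, 0.77]
ft_force: [-0.5, 1.1, -1.3]
width: 0.22
```

play_rows(
  offset=[
    [-0.005,0.022,0],
    [-0.01,0.044,0],
    [-0.015,0.066,0],
    [-0.02,0.088,0],
    [-0.025,0.11,0],
    [-0.03,0.132,0],
    [-0.035,0.154,0],
    [-0.04,0.176,0],
  ],
  dr=[
    [0,0,4],
    [0,0,8],
    [0,0,12],
    [0,0,16],
    [0,0,20],
    [0,0,24],
    [0,0,28],
    [0,0,32],
  ],
)

```text
time: 62.75
ee_pos: [0.4619, -0.0173, 0.2193]
ee_rot: [0.105, 0.403, -0.253, 0.873]
ft_force: [-1.4, 0.7, -1.8]
width: 0.22
```

play_rows(
  offset=[
    [-0.005,0.03,0],
    [-0.01,0.06,0],
    [-0.015,0.09,0],
    [-0.02,0.12,0],
    [-0.025,0.15,0],
    [-0.03,0.18,0],
    [-0.035,0.21,0],
    [-0.035,0.24,0],
  ],
  dr=[
    [0,0,4],
    [0,0,8],
    [0,0,12],
    [0,0,16],
    [0,0,20],
    [0,0,24],
    [0,0,28],
    [0,0,30],
  ],
)

```text
time: 63.75
ee_pos: [0.4266, 0.2221, 0.2191]
ee_rot: [-0.003, 0.416, -0.019, 0.909]
ft_force: [-0.1, -0.2, -1.2]
width: 0.218
```

```bash
python3 - <<'E'
from h import *
fit(('scene','side'))
for n in('side','scene'):
  im=eyes.capture(n)
  for b in blobs(n,im,90):
    X=back(n,[b[0]],.2)[0].round(3)
    if -.3<X[1]<.6 and X[0]<.7: print(n,b,X,back(n,[b[0]],.029)[0].round(3))
E
```

```text
t 63.75 p [0.4266 0.2221 0.2191] F [-0.1 -0.2 -1.2] M [-0.02  0.87  0.01] w 0.218 j [ 0.82 -0.12 -0.85  0.33 -0.53  0.71] x [ 0.652 -0.037 -0.757] y [ 0.032  0.999 -0.021]
('scene', 20) (np.float64(0.6137142857142858), array([0.538, 0.218, 0.215]), array([ 0.93, -0.02,  0.35]))
('side', 20) (np.float64(0.6164574616457462), array([0.538, 0.218, 0.215]), array([ 0.93, -0.02,  0.35]))
side ([242.4, 141.1], [238, 136, 10, 12, 91]) [0.477 0.239 0.2  ] [0.514 0.42  0.029]
side ([272.3, 167.9], [266, 159, 14, 19, 149]) [0.528 0.111 0.2  ] [0.575 0.267 0.029]
side ([262.7, 174.1], [259, 168, 9, 13, 80]) [0.496 0.096 0.2  ] [0.537 0.25  0.029]
side ([354.8, 211.7], [349, 207, 13, 9, 55]) [ 0.682 -0.098  0.2  ] [0.76  0.018 0.029]
scene ([333.9, 150.4], [328, 146, 12, 10, 91]) [0.469 0.233 0.2  ] [0.207 0.393 0.029]
```

play_rows(
  offset=[
    [-0.004,0.003,-0.004],
    [-0.012,0.008,-0.012],
    [-0.022,0.014,-0.024],
    [-0.032,0.019,-0.038],
    [-0.042,0.023,-0.05],
    [-0.052,0.023,-0.062],
    [-0.06,0.023,-0.072],
    [-0.06,0.023,-0.074],
  ],
  dr=[
    [0,1,0],
    [0,3,0],
    [0,6,0],
    [0,10,0],
    [0,13,0],
    [0,16,0],
    [0,19,0],
    [0,20,0],
  ],
)

```text
time: 65.05
ee_pos: [0.3676, 0.2448, 0.1449]
ee_rot: [-0.006, 0.569, -0.019, 0.822]
ft_force: [-0.8, 0.7, -1.4]
width: 0.221
```

play_rows(
  offset=[
    [0.006,0,0.004],
    [0.012,0,0.008],
    [0.018,0,0.012],
    [0.026,0,0.017],
    [0.034,0,0.021],
    [0.043,0,0.026],
    [0.052,0,0.03],
    [0.062,0,0.034],
  ],
  dr=[
    [0,5,0],
    [0,10,0],
    [0,15,0],
    [0,20,0],
    [0,25,0],
    [0,30,0],
    [0,35,0],
    [0,40,0],
  ],
)

```text
time: 66.05
ee_pos: [0.4315, 0.2452, 0.1799]
ee_rot: [-0.011, 0.815, -0.016, 0.579]
ft_force: [-0.8, 0.4, -1.8]
width: 0.224
```

play_rows(
  offset=[
    [0,0,0],
    [0,0,0],
    [0,0,0.01],
    [0,0,0.03],
    [0,0,0.06],
    [-0.01,0,0.09],
    [-0.02,0,0.12],
  ],
  dr=[
    [0,3,0],
    [0,3,0],
    [0,0,0],
    [0,-5,0],
    [0,-10,0],
    [0,-15,0],
    [0,-20,0],
  ],
)

```text
time: 66.92
ee_pos: [0.4093, 0.2449, 0.3012]
ee_rot: [-0.008, 0.7, -0.017, 0.713]
ft_force: [0.0, 0.6, -0.8]
width: 0.222
```

```bash
python3 - <<'E'
from h import *
st()
for n in('side','scene','wrist'):
  im=eyes.capture(n)
  for b in blobs(n,im,90):
    X=back(n,[b[0]],.2)[0].round(3)
    if -.4<X[1]<.6 and X[0]<.7: print(n,b,X,back(n,[b[0]],.027)[0].round(3))
E
```

```text
t 66.92 p [0.4093 0.2449 0.3012] F [ 0.   0.6 -0.8] M [ 0.08  0.02 -0.01] w 0.222 j [ 0.57  0.16 -0.09  1.33 -0.04  0.58] x [ 0.018 -0.036 -0.999] y [ 0.014  0.999 -0.036]
side ([266.2, 170.1], [249, 159, 31, 19, 273]) [0.51  0.108 0.2  ] [0.554 0.266 0.027]
side ([355.5, 212.0], [349, 206, 14, 11, 64]) [ 0.684 -0.099  0.2  ] [0.762 0.017 0.027]
```

play_rows(
  offset=[
    [0.01,0.01,0.01],
    [0.02,0.02,0.02],
    [0.04,0.03,0.03],
    [0.06,0.04,0.03],
    [0.08,0.05,0.03],
    [0.09,0.06,0.03],
    [0.1,0.07,0.03],
    [0.1,0.07,0.03],
  ],
  dr=[
    [0,0,-10],
    [0,0,-20],
    [0,0,-30],
    [0,0,-40],
    [0,0,-50],
    [0,0,-60],
    [0,0,-70],
    [0,0,-80],
  ],
)

```text
time: 68.08
ee_pos: [0.5111, 0.3154, 0.3266]
ee_rot: [0.445, 0.542, -0.474, 0.532]
ft_force: [-0.7, 0.2, -1.4]
width: 0.221
```

play_rows(
  offset=[
    [0,0,0],
    [0,0,0],
    [0,0,0],
  ],
  dr=[
    [0,0,-9],
    [0,0,-9],
    [0,0,-9],
  ],
)

```text
time: 68.45
ee_pos: [0.5101, 0.3148, 0.3285]
ee_rot: [-0.485, -0.507, 0.512, -0.496]
ft_force: [-0.1, 0.2, -1.4]
width: 0.218
```

```bash
python3 - <<'E'
from h import *
st()
w=eyes.capture('wrist');cv2.imwrite('pics/w17.png',w[:,:,::-1])
for b in blobs('wrist',w,80): print(b,back('wrist',[b[0]],.015)[0].round(3),back('wrist',[b[0]],.027)[0].round(3))
print(proj('wrist',[[.43,.3465,.07],[.73,.3415,.07],[.43,.40,0],[.73,.4,0],[.43,.44,0]]).round())
E
```

```text
t 68.45 p [0.5101 0.3148 0.3285] F [-0.1  0.2 -1.4] M [ 0.05 -0.06 -0.03] w 0.218 j [0.55 0.41 0.34 1.54 0.01 2.11] x [-0.038 -0.015 -0.999] y [ 0.999  0.006 -0.039]
([337.9, 202.5], [316, 178, 42, 51, 1304]) [0.569 0.262 0.015] [0.568 0.265 0.027]
([334.7, 240.5], [314, 232, 39, 16, 408]) [0.568 0.209 0.015] [0.566 0.214 0.027]
([530.2, 289.5], [498, 261, 62, 57, 2288]) [0.837 0.142 0.015] [0.829 0.149 0.027]
([474.5, 339.9], [458, 332, 29, 20, 293]) [0.776 0.059 0.015] [0.769 0.068 0.027]
[[219. 140.]
 [498. 147.]
 [229.  90.]
 [476.  91.]
 [228.  55.]]
```

play_rows(
  offset=[
    [0.02,-0.01,0],
    [0.05,-0.02,0],
    [0.08,-0.03,0],
    [0.1,-0.04,0],
    [0.12,-0.05,0],
    [0.12,-0.05,0],
  ],
  dr=[
    [0,1,0],
    [0,2,0],
    [0,2,0],
    [0,2,0],
    [0,2,0],
    [0,2,0],
  ],
)

```text
time: 69.25
ee_pos: [0.6312, 0.2643, 0.3284]
ee_rot: [-0.477, -0.515, 0.52, -0.486]
ft_force: [-0.6, 0.3, -1.6]
width: 0.219
```

```bash
python3 - <<'E'
from h import *
st()
w=eyes.capture('wrist');cv2.imwrite('pics/w18.png',w[:,:,::-1])
for b in blobs('wrist',w,80): print(b,back('wrist',[b[0]],.015)[0].round(3),back('wrist',[b[0]],.027)[0].round(3))
r=w.astype(int);m=((r[:,:,2]-r[:,:,0]>8)&(r[:,:,2]>80)).astype(np.uint8)
m=cv2.morphologyEx(m,cv2.MORPH_OPEN,np.ones((3,3),np.uint8))
d=cv2.distanceTransform(m,cv2.DIST_L2,5)
pk=(d==cv2.dilate(d,np.ones((13,13))))&(d>5)
for v,u in np.argwhere(pk):print(u,v,round(float(d[v,u]),1),back('wrist',[[u,v]],.027)[0].round(3))
print('pitch px/mm',361/ .44/1000, [ (x['score'],[round(q) for q in x['bbox']]) for x in models.regions_of('wrist','ice1_c')])
sub=m[100:300,100:400]; 
for row in sub[::5,::4]:
    if row.any(): print(''.join('#' if q else '.' for q in row))
E
```

```text
t 69.25 p [0.6312 0.2643 0.3284] F [-0.6  0.3 -1.6] M [ 0.1  -0.11 -0.01] w 0.219 j [0.39 0.64 0.72 1.73 0.01 1.96] x [-0.072 -0.014 -0.997] y [ 0.997  0.003 -0.073]
([196.4, 86.2], [189, 84, 16, 5, 64]) [0.502 0.354 0.015] [0.506 0.354 0.027]
([221.7, 163.7], [188, 134, 61, 51, 1343]) [0.528 0.26  0.015] [0.531 0.262 0.027]
([225.3, 207.7], [211, 195, 30, 26, 541]) [0.531 0.202 0.015] [0.533 0.205 0.027]
([246.6, 209.4], [241, 195, 11, 27, 174]) [0.559 0.2   0.015] [0.561 0.204 0.027]
([457.3, 255.9], [423, 226, 69, 61, 2529]) [0.838 0.143 0.015] [0.833 0.148 0.027]
([397.9, 307.1], [382, 302, 34, 18, 178]) [0.769 0.063 0.015] [0.765 0.07  0.027]
235 155 6.4 [0.549 0.273 0.027]
236 156 6.4 [0.55  0.272 0.027]
203 158 6.0 [0.508 0.269 0.027]
213 163 6.2 [0.52  0.263 0.027]
213 164 6.2 [0.52  0.262 0.027]
239 170 6.4 [0.553 0.255 0.027]
222 209 9.4 [0.529 0.203 0.027]
pitch px/mm 0.8204545454545455 []
....................................#......................................
....................................#......................................
................................##
[... 177 characters left out ...]
................
......................##...######.###......................................
.......................#######.##.####.....................................
.........................####..#######.....................................
.................................#...#.....................................
..............................#.###..#.....................................
............................#######.##.....................................
............................######..##.....................................
.............................#####..##.....................................
..............................#............................................
```

Found it: there is an ice sliver just behind the trough's left rim at (0.502,0.354), so the piece lies against the outer wall. I'll land the lip nose-down behind it at x=0.495 (clear of the tip box) and level out while advancing to the wall.

play_rows(
  offset=[
    [-0.02,0.025,0],
    [-0.045,0.055,0],
    [-0.07,0.085,0],
    [-0.095,0.115,0],
    [-0.12,0.145,0],
    [-0.136,0.166,0],
    [-0.136,0.166,0],
  ],
  dr=[
    [0,-2,-1],
    [0,-4.2,-1.2],
    [0,-4.2,-1.2],
    [0,-4.2,-1.2],
    [0,-4.2,-1.2],
    [0,-4.2,-1.2],
    [0,-4.2,-1.2],
  ],
)

```text
time: 70.22
ee_pos: [0.4913, 0.4329, 0.3301]
ee_rot: [-0.5, -0.494, 0.506, -0.5]
ft_force: [0.7, -0.7, -1.6]
width: 0.224
```

play_rows(
  offset=[
    [0,0,-0.02],
    [0,0,-0.04],
    [0,0,-0.06],
    [0,0,-0.08],
    [0,0,-0.1],
    [0,0,-0.12],
    [0,0,-0.14],
    [0,0,-0.14],
  ],
  dr=[
    [4,0,0],
    [8,0,0],
    [12,0,0],
    [16,0,0],
    [20,0,0],
    [24,0,0],
    [26,0,0],
    [26,0,0],
  ],
)

```text
time: 71.22
ee_pos: [0.4921, 0.4284, 0.1873]
ee_rot: [0.6, 0.593, -0.386, 0.373]
ft_force: [0.3, -0.0, -0.9]
width: 0.222
```

```bash
python3 - <<'E'
from h import *
fit(('scene','side'))
w=eyes.capture('wrist')
for b in blobs('wrist',w,80): print(b,back('wrist',[b[0]],.025)[0].round(3))
a=eyes.capture('scene')
for b in blobs('scene',a,80):
    if 300<b[0][0]<420 and 150<b[0][1]<240:print(b,back('scene',[b[0]],.025)[0].round(3))
E
```

```text
t 71.22 p [0.4921 0.4284 0.1873] F [ 0.3 -0.  -0.9] M [-0.51  0.02 -0.  ] w 0.222 j [ 0.54  0.34 -0.23  0.77  0.37  2.17] x [-0.002  0.423 -0.906] y [ 1.    -0.017 -0.01 ]
('scene', 20) (np.float64(0.7294007490636704), array([0.49 , 0.387, 0.084]), array([-0.02, -0.71, -0.71]))
('side', 28) (np.float64(0.6595932802829354), array([0.491, 0.404, 0.081]), array([-0.02, -0.6 , -0.8 ]))
([294.5, 371.4], [280, 360, 31, 22, 468]) [0.502 0.349 0.025]
([343.0, 199.3], [340, 196, 7, 8, 41]) [0.505 0.261 0.025]
```

play_rows(
  offset=[
    [0.002,0.01,0],
    [0.003,0.013,-0.02],
    [0.003,0.013,-0.04],
    [0.003,0.013,-0.06],
    [0.003,0.013,-0.072],
    [0.003,0.013,-0.076],
    [0.003,0.013,-0.076],
  ],
  dr=[
    [0,0,0],
    [0,0,0],
    [0,0,0],
    [0,0,0],
    [0,0,0],
    [0,0,0],
    [0,0,0],
  ],
)

```text
time: 72.4
ee_pos: [0.4972, 0.4444, 0.114]
ee_rot: [0.601, 0.594, -0.383, 0.374]
ft_force: [-0.3, 0.6, -1.8]
width: 0.223
```

```bash
python3 - <<'E'
from h import *
fit(('scene','side'))
E
```

```text
t 72.4 p [0.4972 0.4444 0.114 ] F [-0.3  0.6 -1.8] M [-0.51  0.01  0.02] w 0.223 j [ 0.55  0.42 -0.32  0.58  0.37  2.19] x [ 0.001  0.427 -0.904] y [ 1.    -0.015 -0.006]
('scene', 22) (np.float64(0.715438950554995), array([0.496, 0.407, 0.009]), array([-0.01, -0.68, -0.73]))
('side', 28) (np.float64(0.6829268292682927), array([0.496, 0.42 , 0.007]), array([-0.01, -0.6 , -0.8 ]))
```

play_rows(
  offset=[
    [-0.001,0.004,-0.01],
    [-0.002,0.0075,-0.02],
    [-0.002,0.011,-0.029],
    [-0.002,0.0135,-0.038],
    [-0.002,0.015,-0.047],
    [-0.002,0.014,-0.057],
    [-0.002,0.011,-0.066],
    [-0.002,0.006,-0.069],
  ],
  dr=[
    [-7.5,0,0],
    [-15,0,0],
    [-22,0,0],
    [-29,0,0],
    [-35,0,0],
    [-41,0,0],
    [-46,0,0],
    [-48,0,0],
  ],
)

```text
time: 73.6
ee_pos: [0.4951, 0.4525, 0.0442]
ee_rot: [-0.397, -0.387, 0.591, -0.586]
ft_force: [-0.4, 0.2, 1.3]
width: 0.227
```

```bash
python3 - <<'E'
from h import *
fit(('scene',))
w=eyes.capture('wrist')
for b in blobs('wrist',w,80): print(b,back('wrist',[b[0]],.025)[0].round(3))
for n in('side','scene'):
  im=eyes.capture(n)
  for b in blobs(n,im,90):
    X=back(n,[b[0]],.02)[0].round(3)
    if .2<X[1]<.8 and X[0]<.75: print(n,b,X)
E
```

```text
t 73.6 p [0.4951 0.4525 0.0442] F [-0.4  0.2  1.3] M [ 0.51  0.14 -0.03] w 0.227 j [ 0.86  0.86  0.35  1.37 -0.25  2.49] x [ 0.002 -0.385 -0.923] y [ 1.    -0.014  0.008]
('scene', 20) (np.float64(0.3977619532044761), array([0.494, 0.348, 0.006]), array([-0.01, -1.  ,  0.05]))
([295.5, 366.4], [275, 351, 43, 34, 1090]) [0.501 0.34  0.025]
side ([266.1, 170.2], [248, 159, 32, 19, 317]) [0.555 0.272 0.02 ]
scene ([343.0, 199.1], [340, 196, 7, 8, 45]) [0.498 0.265 0.02 ]
```

play_rows(
  offset=[
    [0,0,0.001],
    [0,0.002,0.004],
    [0,0.004,0.01],
    [0,0.005,0.02],
    [0,0.006,0.04],
    [0,0.006,0.07],
    [0,0.006,0.1],
    [0,0.006,0.13],
  ],
  dr=[
    [-7,0,0],
    [-14,0,0],
    [-20,0,0],
    [-22,0,0],
    [-22,0,0],
    [-22,0,0],
    [-22,0,0],
    [-22,0,0],
  ],
)

```text
time: 74.85
ee_pos: [0.4878, 0.442, 0.1676]
ee_rot: [0.285, 0.269, -0.649, 0.652]
ft_force: [0.7, 0.5, -1.6]
width: 0.221
```

```bash
python3 - <<'E'
from h import *
fit(('scene','side'))
for n in('side','scene','wrist'):
  im=eyes.capture(n);cv2.imwrite('pics/q_%s.png'%n,im[:,:,::-1])
  for b in blobs(n,im,80):
    X=back(n,[b[0]],.02)[0].round(3)
    if .2<X[1]<.8 and X[0]<.75: print(n,b,X,back(n,[b[0]],.18)[0].round(3))
E
```

```text
t 74.85 p [0.4878 0.442  0.1676] F [ 0.7  0.5 -1.6] M [ 0.9   0.   -0.04] w 0.221 j [ 0.94  1.1   0.99  2.12 -0.43  2.67] x [ 0.013 -0.693 -0.721] y [ 1.    -0.004  0.022]
('scene', -20) (np.float64(0.0), array([0.486, 0.352, 0.252]), array([-0.02, -0.44,  0.9 ]))
('side', 22) (np.float64(0.7835051546391752), array([0.487, 0.331, 0.165]), array([-0.01, -0.93,  0.37]))
side ([265.8, 170.1], [248, 159, 31, 20, 315]) [0.554 0.272 0.02 ] [0.514 0.126 0.18 ]
scene ([343.2, 199.3], [340, 196, 7, 8, 47]) [0.499 0.265 0.02 ] [0.691 0.139 0.18 ]
wrist ([333.8, 157.6], [321, 141, 28, 36, 745]) [0.534 0.342 0.02 ] [0.495 0.547 0.18 ]
wrist ([347.1, 229.4], [316, 225, 61, 11, 479]) [0.566 0.201 0.02 ] [0.501 0.521 0.18 ]
```

The stray squirted along the wall again, to about (0.533,0.36), because the lip was barely pressed (1 N). I'll drag it back to −x with the lip nose-down, then scoop with the underside pressed flat and fast.

play_rows(
  offset=[
    [0,0.005,0.01],
    [0,0.01,0.03],
    [0,0.01,0.06],
    [0,0.01,0.09],
    [0,0.01,0.11],
    [0,0.01,0.11],
  ],
  dr=[
    [9,0,0],
    [18,0,0],
    [27,0,0],
    [36,0,0],
    [44,0,0],
    [44,0,0],
  ],
)

```text
time: 75.95
ee_pos: [0.4879, 0.4503, 0.2789]
ee_rot: [0.509, 0.492, -0.501, 0.499]
ft_force: [0.6, -0.1, -1.6]
width: 0.223
```

```bash
python3 - <<'E'
from h import *
fit(('side',))
w=eyes.capture('wrist')
for b in blobs('wrist',w,80): print(b,back('wrist',[b[0]],.015)[0].round(3),back('wrist',[b[0]],.027)[0].round(3))
E
```

```text
t 75.95 p [0.4879 0.4503 0.2789] F [ 0.6 -0.1 -1.6] M [0.01 0.03 0.  ] w 0.223 j [ 0.75  0.49  0.34  1.41 -0.01  2.34] x [ 0.015  0.001 -1.   ] y [ 1.    -0.02   0.015]
('side', 2) (np.float64(0.7795400475812847), array([0.486, 0.344, 0.233]), array([-0.02, -1.  , -0.04]))
([312.9, 366.5], [307, 356, 12, 22, 206]) [0.524 0.191 0.015] [0.523 0.201 0.027]
([544.6, 377.3], [521, 364, 39, 34, 423]) [0.837 0.166 0.015] [0.827 0.177 0.027]
```

```bash
python3 - <<'E'
from h import *
fit(('side','scene'))
print(proj('wrist',[[.533,.362,.015],[.50,.362,.015],[.486,.344,.233],[.486,.36,.20]]).round())
im=eyes.capture('side')
for r in models.regions_of('side','scoop_grip'):print(r['score'],[round(x) for x in r['bbox']])
st()
E
```

```text
t 76.1 p [0.4868 0.4526 0.2742] F [-0.5  0.4 -1.9] M [ 0.04  0.05 -0.02] w 0.221 j [ 0.75  0.5   0.34  1.41 -0.01  2.34] x [ 0.01  -0.003 -1.   ] y [ 1.    -0.016  0.01 ]
('side', 2) (np.float64(0.7515822784810127), array([0.486, 0.346, 0.229]), array([-0.02, -1.  , -0.03]))
('scene', 28) (np.float64(0.6323024054982818), array([0.487, 0.385, 0.188]), array([-0.01, -0.88, -0.47]))
[[321. 247.]
 [293. 248.]
 [284. 407.]
 [283. 351.]]
0.74 [213, 58, 245, 115]
0.62 [204, 274, 244, 360]
t 76.4 p [0.4871 0.4534 0.275 ] F [-0.5 -0.6 -2.3] M [ 0.03  0.04 -0.03] w 0.219 j [ 0.75  0.5   0.34  1.41 -0.01  2.34] x [ 0.011 -0.001 -1.   ] y [ 1.    -0.016  0.011]
```

play_rows(
  offset=[
    [0.02,-0.02,0.01],
    [0.04,-0.04,0.02],
    [0.06,-0.06,0.03],
    [0.08,-0.08,0.04],
    [0.1,-0.1,0.05],
    [0.12,-0.11,0.05],
    [0.12,-0.11,0.05],
  ],
  dr=[
    [0,0,0],
    [0,0,0],
    [0,0,0],
    [0,0,0],
    [0,0,0],
    [0,0,0],
    [0,0,0],
  ],
)

```text
time: 77.28
ee_pos: [0.6086, 0.342, 0.3255]
ee_rot: [0.508, 0.492, -0.501, 0.499]
ft_force: [-1.0, -0.5, -2.4]
width: 0.222
```

```bash
python3 - <<'E'
from h import *
fit(('side','scene'))
w=eyes.capture('wrist');cv2.imwrite('pics/w19.png',w[:,:,::-1])
for b in blobs('wrist',w,70): print(b,back('wrist',[b[0]],.015)[0].round(3),back('wrist',[b[0]],.027)[0].round(3))
print(proj('wrist',[[.533,.362,.015],[.50,.362,.015],[.45,.346,.07],[.70,.342,.07]]).round())
E
```

```text
t 77.28 p [0.6086 0.342  0.3255] F [-1.  -0.5 -2.4] M [0.09 0.05 0.  ] w 0.222 j [ 0.51  0.58  0.61  1.59 -0.01  2.1 ] x [ 0.013 -0.    -1.   ] y [ 1.    -0.019  0.013]
('side', 4) (np.float64(0.6831168831168831), array([0.607, 0.238, 0.276]), array([-0.02, -1.  , -0.07]))
('scene', 28) (np.float64(0.7008086253369272), array([0.608, 0.274, 0.239]), array([-0.01, -0.88, -0.47]))
([222.8, 164.8], [213, 163, 19, 4, 53]) [0.535 0.345 0.015] [0.536 0.347 0.027]
([247.2, 216.3], [245, 207, 5, 19, 59]) [0.562 0.277 0.015] [0.563 0.281 0.027]
([234.2, 225.5], [224, 216, 22, 18, 328]) [0.545 0.265 0.015] [0.546 0.269 0.027]
([204.6, 229.0], [191, 221, 32, 21, 374]) [0.505 0.26  0.015] [0.508 0.265 0.027]
([447.7, 301.9], [416, 276, 62, 54, 1752]) [0.84  0.145 0.015] [0.834 0.152 0.027]
[[221. 151.]
 [194. 152.]
 [139. 173.]
 [364. 173.]]
```

The sliver location shows that the ledge overhangs: the piece rolled under it, so the real backstop is the inner wall at y≈0.304, and the low bowl fits under the ledge. I'll approach with heading −82° (handle clear of the tip box), pressed flat.

play_rows(
  offset=[
    [-0.02,0.02,0],
    [-0.04,0.05,-0.02],
    [-0.06,0.08,-0.05],
    [-0.08,0.1,-0.08],
    [-0.103,0.116,-0.1],
    [-0.103,0.116,-0.1],
  ],
  dr=[
    [0,0,4],
    [0,0.8,9],
    [0,0.8,9],
    [0,0.8,9],
    [0,0.8,9],
    [0,0.8,9],
  ],
)

```text
time: 78.28
ee_pos: [0.5006, 0.4593, 0.2245]
ee_rot: [0.461, 0.536, -0.464, 0.534]
ft_force: [0.4, -0.2, -1.1]
width: 0.219
```

play_rows(
  offset=[
    [0,0,-0.02],
    [0,0,-0.04],
    [0,0,-0.07],
    [0,0,-0.1],
    [0,0,-0.13],
    [0,0,-0.155],
    [0,0,-0.155],
  ],
  dr=[
    [-6,-0.8,0],
    [-12,-1.7,0],
    [-18,-2.5,0],
    [-21.8,-3.1,0],
    [-21.8,-3.1,0],
    [-21.8,-3.1,0],
    [-21.8,-3.1,0],
  ],
)

```text
time: 79.15
ee_pos: [0.5039, 0.4579, 0.0701]
ee_rot: [0.366, 0.423, -0.544, 0.625]
ft_force: [0.1, 0.1, -1.8]
width: 0.219
```

```bash
python3 - <<'E'
from h import *
fit(('side','scene'))
w=eyes.capture('wrist')
for b in blobs('wrist',w,70): print(b,back('wrist',[b[0]],.015)[0].round(3),back('wrist',[b[0]],.027)[0].round(3))
E
```

```text
t 79.15 p [0.5039 0.4579 0.0701] F [ 0.1  0.1 -1.8] M [ 0.49  0.05 -0.06] w 0.219 j [ 0.87  0.82  0.35  1.37 -0.28  2.34] x [ 0.05  -0.372 -0.927] y [ 0.99   0.14  -0.003]
('side', -2) (np.float64(0.6721311475409836), array([0.52 , 0.342, 0.076]), array([ 0.13, -0.9 ,  0.41]))
('scene', 28) (np.float64(0.5487228003784295), array([0.517, 0.364, 0.015]), array([ 0.14, -0.98, -0.1 ]))
([287.3, 348.9], [268, 344, 42, 11, 260]) [0.529 0.311 0.015] [0.526 0.33  0.027]
```

play_rows(
  offset=[
    [0,0,-0.008],
    [0,0,-0.016],
    [0,0,-0.022],
    [0,0,-0.026],
    [0,0,-0.028],
    [0,0,-0.028],
  ],
  dr=[
    [0,0,0],
    [0,0,0],
    [0,0,0],
    [0,0,0],
    [0,0,0],
    [0,0,0],
  ],
)

```text
time: 80.15
ee_pos: [0.5033, 0.4598, 0.0512]
ee_rot: [0.368, 0.423, -0.542, 0.627]
ft_force: [-12.7, 1.9, 31.3]
width: 0.222
```

```bash
python3 - <<'E'
from h import *
fit(('side','scene'))
w=eyes.capture('wrist')
for b in blobs('wrist',w,70): print(b,back('wrist',[b[0]],.015)[0].round(3))
E
```

```text
t 80.15 p [0.5033 0.4598 0.0512] F [-12.7   1.9  31.3] M [-2.25  1.34 -0.77] w 0.222 j [ 0.87  0.83  0.32  1.32 -0.28  2.34] x [ 0.055 -0.368 -0.928] y [0.99  0.142 0.002]
('side', -12) (np.float64(0.5704419889502762), array([0.52 , 0.343, 0.079]), array([ 0.12, -0.82,  0.56]))
('scene', 28) (np.float64(0.4457831325301205), array([ 0.517,  0.366, -0.004]), array([ 0.14, -0.98, -0.11]))
([290.8, 364.1], [265, 346, 54, 38, 1599]) [0.528 0.328 0.015]
```

play_rows(
  offset=[
    [0,0,0.006],
    [0,0,0.007],
    [0,0,0.006],
    [0,0,0.005],
    [0,0,0.005],
  ],
  dr=[
    [-1,-0.1,0],
    [-3,-0.4,0],
    [-4,-0.6,0],
    [-4,-0.6,0],
    [-4,-0.6,0],
  ],
)

```text
time: 81.03
ee_pos: [0.5042, 0.4584, 0.048]
ee_rot: [0.347, 0.4, -0.556, 0.64]
ft_force: [-1.9, 0.0, 0.8]
width: 0.224
```

```bash
python3 - <<'E'
from h import *
fit(('scene',))
E
```

```text
t 81.03 p [0.5042 0.4584 0.048 ] F [-1.9  0.   0.8] M [ 0.41  0.33 -0.21] w 0.224 j [ 0.89  0.88  0.39  1.4  -0.33  2.37] x [ 0.061 -0.434 -0.899] y [ 0.99  0.14 -0.  ]
('scene', 24) (np.float64(0.4175152749490835), array([0.519, 0.357, 0.008]), array([ 0.14, -0.99,  0.03]))
```

play_rows(
  offset=[
    [0,0,-0.002],
    [0,0,-0.003],
    [0.0015,-0.01,-0.003],
    [0.0045,-0.032,-0.003],
    [0.0065,-0.046,-0.003],
    [0.007,-0.05,-0.003],
    [0.007,-0.05,-0.003],
  ],
  dr=[
    [0,0,0],
    [0,0,0],
    [0,0,0],
    [0,0,0],
    [0,0,0],
    [0,0,0],
    [0,0,0],
  ],
)

```text
time: 82.0
ee_pos: [0.5123, 0.4084, 0.0461]
ee_rot: [0.348, 0.399, -0.556, 0.641]
ft_force: [2.2, -0.6, 4.1]
width: 0.218
```

```bash
python3 - <<'E'
from h import *
st()
w=eyes.capture('wrist');cv2.imwrite('pics/w20.png',w[:,:,::-1])
for b in blobs('wrist',w,70): print(b,back('wrist',[b[0]],.015)[0].round(3))
print(proj('wrist',[[.526,.309,.0]]).round())
E
```

```text
t 82.0 p [0.5123 0.4084 0.0461] F [ 2.2 -0.6  4.1] M [ 0.08 -0.25  0.09] w 0.218 j [ 0.84  0.82  0.25  1.31 -0.34  2.32] x [ 0.063 -0.434 -0.899] y [0.99  0.139 0.002]
([304.4, 347.2], [296, 346, 15, 3, 25]) [0.544 0.292 0.015]
[[283. 314.]]
```

play_rows(
  offset=[
    [0,0,0.001],
    [0,0,0.002],
    [0,0,0.003],
    [-0.001,0.008,0.003],
    [-0.003,0.022,0.003],
    [-0.005,0.036,0.003],
    [-0.007,0.048,0.003],
    [-0.008,0.056,0.003],
  ],
  dr=[
    [-3,-0.4,0],
    [-6,-0.8,0],
    [-8,-1.1,0],
    [-8,-1.1,0],
    [-8,-1.1,0],
    [-8,-1.1,0],
    [-8,-1.1,0],
    [-8,-1.1,0],
  ],
)

```text
time: 83.05
ee_pos: [0.5027, 0.4652, 0.047]
ee_rot: [0.307, 0.354, -0.58, 0.667]
ft_force: [-0.4, 0.4, -2.1]
width: 0.219
```

```bash
python3 - <<'E'
from h import *
st()
for n in('side','scene','wrist'):
  im=eyes.capture(n)
  for b in blobs(n,im,70):
    X=back(n,[b[0]],.015)[0].round(3)
    if .15<X[1]<.8 and X[0]<.75: print(n,b,X)
E
```

```text
t 83.05 p [0.5027 0.4652 0.047 ] F [-0.4  0.4 -2.1] M [0.75 0.07 0.02] w 0.219 j [ 0.93  1.    0.58  1.6  -0.4   2.45] x [ 0.077 -0.556 -0.828] y [ 0.99   0.14  -0.002]
side ([265.9, 170.1], [249, 159, 31, 20, 323]) [0.556 0.277 0.015]
scene ([343.1, 199.1], [340, 196, 7, 8, 46]) [0.492 0.269 0.015]
```

play_rows(
  offset=[
    [0,0,0.015],
    [0,0,0.03],
    [0,0,0.05],
    [0,0,0.07],
    [0,0,0.09],
    [0,0,0.1],
    [0,0,0.1],
  ],
  dr=[
    [-1,0,0],
    [-2,0,0],
    [-3,0,0],
    [-4,0,0],
    [-4,0,0],
    [-4,0,0],
    [-4,0,0],
  ],
)

```text
time: 84.08
ee_pos: [0.5037, 0.4647, 0.1492]
ee_rot: [0.285, 0.334, -0.591, 0.677]
ft_force: [-0.5, 0.8, -1.5]
width: 0.219
```

```bash
python3 - <<'E'
from h import *
fit(('side','scene'))
for n in('side','scene','wrist'):
  im=eyes.capture(n)
  for b in blobs(n,im,70):
    X=back(n,[b[0]],.015)[0].round(3)
    if .15<X[1]<.8 and X[0]<.75: print(n,b,X)
E
```

```text
t 84.08 p [0.5037 0.4647 0.1492] F [-0.5  0.8 -1.5] M [ 0.86  0.12 -0.01] w 0.219 j [ 0.94  1.02  0.85  1.92 -0.44  2.49] x [ 0.078 -0.61  -0.789] y [ 0.99   0.139 -0.009]
('side', 28) (np.float64(0.6613861386138614), array([0.518, 0.359, 0.123]), array([ 0.14, -0.98,  0.17]))
('scene', 28) (np.float64(0.5723938223938224), array([0.518, 0.359, 0.123]), array([ 0.14, -0.98,  0.17]))
side ([244.3, 117.5], [239, 114, 11, 8, 72]) [0.556 0.555 0.015]
side ([265.7, 170.3], [248, 159, 32, 20, 320]) [0.555 0.276 0.015]
scene ([390.4, 166.3], [387, 163, 9, 9, 37]) [0.379 0.541 0.015]
scene ([343.1, 199.2], [340, 196, 7, 8, 48]) [0.492 0.269 0.015]
```

The piece is in the bowl (side (244,117), scene (390,166)). I'll carry it over the left ledge and pour.

play_rows(
  offset=[
    [-0.001,-0.003,0.002],
    [-0.004,-0.01,0.003],
    [-0.009,-0.022,0.003],
    [-0.015,-0.037,0.003],
    [-0.021,-0.053,0.003],
    [-0.027,-0.068,0.003],
    [-0.031,-0.079,0.002],
    [-0.033,-0.084,0],
  ],
  dr=[
    [0,0,0],
    [0,0,0],
    [0,0,0],
    [0,0,0],
    [0,0,0],
    [0,0,0],
    [0,0,0],
    [0,0,0],
  ],
)

```text
time: 85.42
ee_pos: [0.4702, 0.38, 0.1491]
ee_rot: [0.284, 0.334, -0.591, 0.677]
ft_force: [-0.1, -0.0, -1.9]
width: 0.226
```

```bash
python3 - <<'E'
from h import *
st()
p=None
for n in('side','scene'):
  im=eyes.capture(n)
  for b in blobs(n,im,70):
    X=back(n,[b[0]],.015)[0].round(3)
    if .15<X[1]<.8 and X[0]<.75: print(n,b,X,back(n,[b[0]],.13)[0].round(3))
E
```

```text
t 85.42 p [0.4702 0.38   0.1491] F [-0.1 -0.  -1.9] M [ 0.86  0.11 -0.05] w 0.226 j [ 0.91  0.81  0.38  1.65 -0.45  2.46] x [ 0.078 -0.611 -0.788] y [ 0.99   0.139 -0.01 ]
side ([240.9, 135.8], [236, 132, 11, 9, 81]) [0.519 0.463 0.015] [0.494 0.338 0.13 ]
side ([265.5, 170.1], [248, 159, 31, 19, 325]) [0.555 0.277 0.015] [0.525 0.172 0.13 ]
scene ([363.6, 166.4], [361, 164, 9, 8, 34]) [0.338 0.448 0.015] [0.495 0.335 0.13 ]
scene ([343.0, 199.1], [340, 196, 7, 8, 47]) [0.492 0.269 0.015] [0.63  0.178 0.13 ]
```

play_rows(
  offset=[
    [0.0005,-0.003,-0.0025],
    [0.001,-0.006,-0.0045],
    [0.0015,-0.01,0.001],
    [0.002,-0.015,0.007],
    [0.003,-0.02,0.012],
    [0.004,-0.027,0.017],
    [0.005,-0.034,0.023],
    [0.006,-0.041,0.03],
  ],
  dr=[
    [5,0.7,0],
    [9.9,1.4,0],
    [14.8,2.1,0],
    [19.8,2.8,0],
    [24.7,3.5,0],
    [29.7,4.2,0],
    [34.6,4.9,0],
    [39.6,5.6,0],
  ],
)

```text
time: 86.52
ee_pos: [0.4765, 0.3395, 0.179]
ee_rot: [0.468, 0.547, -0.456, 0.524]
ft_force: [0.1, 0.3, -1.6]
width: 0.223
```

play_rows(
  offset=[
    [0.001,-0.008,0.005],
    [0.002,-0.016,0.01],
    [0.002,-0.016,0.01],
    [0.002,-0.016,0.02],
    [0.002,-0.01,0.05],
    [0.002,0,0.09],
    [0.002,0.01,0.12],
    [0.002,0.01,0.12],
  ],
  dr=[
    [5,0.7,0],
    [9.9,1.4,0],
    [9.9,1.4,0],
    [9.9,1.4,0],
    [5,0.7,0],
    [0,0,0],
    [-4,0,0],
    [-4,0,0],
  ],
)

```text
time: 87.52
ee_pos: [0.4792, 0.3537, 0.301]
ee_rot: [0.45, 0.531, -0.472, 0.541]
ft_force: [0.3, 0.6, -2.1]
width: 0.222
```

```bash
python3 - <<'E'
from h import *
fit(('side','scene'))
for n in('side','scene','wrist'):
  im=eyes.capture(n)
  for b in blobs(n,im,70):
    X=back(n,[b[0]],.027)[0].round(3)
    if -.5<X[1]<.8 and X[0]<.75: print(n,b,X)
E
```

```text
t 87.53 p [0.4792 0.3537 0.301 ] F [ 0.3  0.6 -2.1] M [ 0.01  0.   -0.01] w 0.222 j [ 0.65  0.39  0.24  1.44 -0.02  2.07] x [-0.008 -0.033 -0.999] y [ 0.989  0.149 -0.013]
('side', 28) (np.float64(0.6493589743589744), array([0.489, 0.284, 0.217]), array([ 0.13, -0.89, -0.44]))
('scene', 28) (np.float64(0.6547256097560976), array([0.489, 0.284, 0.217]), array([ 0.13, -0.89, -0.44]))
side ([266.4, 170.1], [248, 159, 32, 19, 296]) [0.554 0.265 0.027]
scene ([343.8, 199.3], [341, 196, 7, 8, 35]) [0.508 0.261 0.027]
scene ([213.7, 241.8], [209, 240, 11, 5, 19]) [ 0.539 -0.202  0.027]
wrist ([363.1, 223.9], [349, 220, 25, 14, 104]) [0.578 0.288 0.027]
wrist ([442.1, 388.7], [440, 385, 5, 8, 19]) [0.74  0.062 0.027]
```

The bowl is empty. Now I'll lay the scoop back in its tray (centre (0.542,0.004), yaw −6°), with tool pitch −28° so that it lies level.

play_rows(
  offset=[
    [0.005,-0.03,0],
    [0.015,-0.075,0],
    [0.025,-0.12,0],
    [0.035,-0.165,0],
    [0.045,-0.21,0],
    [0.055,-0.26,0],
    [0.06,-0.31,0],
    [0.065,-0.35,0],
  ],
  dr=[
    [0,0,10],
    [0,0,20],
    [0,0,30],
    [0,0,40],
    [0,0,50],
    [0,0,60],
    [0,0,69],
    [0,0,75.5],
  ],
)

```text
time: 88.88
ee_pos: [0.5425, -0.0029, 0.2981]
ee_rot: [0.03, 0.694, -0.044, 0.718]
ft_force: [1.3, 0.3, -0.5]
width: 0.222
```

play_rows(
  offset=[
    [0,0,-0.02],
    [0,0,-0.05],
    [0,0,-0.09],
    [0,0,-0.13],
    [0,0,-0.17],
    [0,0,-0.2],
    [0,0,-0.22],
    [0,0,-0.22],
  ],
  dr=[
    [-0.5,-5,0],
    [-1,-10,0],
    [-1.6,-15,0],
    [-2.1,-20,0],
    [-2.7,-25.9,0],
    [-2.7,-25.9,0],
    [-2.7,-25.9,0],
    [-2.7,-25.9,0],
  ],
)

```text
time: 89.88
ee_pos: [0.5402, -0.001, 0.076]
ee_rot: [0.023, 0.517, -0.054, 0.854]
ft_force: [-0.1, 0.5, -1.1]
width: 0.222
```

```bash
python3 - <<'E'
from h import *
fit(('side','scene'))
for n in('side','scene'):
  im=eyes.capture(n)
  for b in blobs(n,im,70):
    X=back(n,[b[0]],.027)[0].round(3)
    if -.5<X[1]<.8 and X[0]<.75: print(n,b,X)
E
```

```text
t 89.88 p [ 0.5402 -0.001   0.076 ] F [-0.1  0.5 -1.1] M [ 0.12  0.57 -0.03] w 0.222 j [ 0.05  0.18 -0.89  0.03 -0.09  0.14] x [ 0.46  -0.068 -0.885] y [ 0.116  0.993 -0.016]
('side', 28) (np.float64(0.6386138613861386), array([ 0.639, -0.013,  0.031]), array([ 0.99, -0.12, -0.01]))
('scene', 26) (np.float64(0.7624309392265194), array([ 0.642, -0.013,  0.035]), array([ 0.99, -0.12,  0.03]))
side ([270.6, 168.5], [261, 159, 19, 19, 226]) [0.57  0.268 0.027]
scene ([343.9, 198.8], [341, 195, 6, 9, 42]) [0.506 0.263 0.027]
scene ([211.3, 241.2], [205, 238, 13, 7, 26]) [ 0.533 -0.208  0.027]
scene ([222.5, 240.4], [218, 238, 11, 5, 23]) [ 0.543 -0.177  0.027]
scene ([197.0, 242.8], [191, 240, 13, 6, 20]) [ 0.523 -0.249  0.027]
scene ([138.7, 263.1], [134, 259, 11, 9, 19]) [ 0.54  -0.421  0.027]
```

play_rows(
  offset=[
    [0.002,0.003,-0.01],
    [0.003,0.004,-0.018],
    [0.003,0.004,-0.024],
    [0.003,0.004,-0.0265],
    [0.003,0.004,-0.0275],
    [0.003,0.004,-0.0275],
  ],
  dr=[
    [0,0,0],
    [0,0,0],
    [0,0,0],
    [0,0,0],
    [0,0,0],
    [0,0,0],
  ],
)

```text
time: 90.92
ee_pos: [0.5474, 0.0037, 0.0519]
ee_rot: [0.023, 0.513, -0.053, 0.856]
ft_force: [-4.2, -0.0, 6.9]
width: 0.223
```

play_rows(
  offset=[
    [0,0,0],
    [0,0,0],
    [0,0,0],
    [0,0,0],
    [0,0,0],
  ],
  dr=[
    [0,0,0],
    [0,0,0],
    [0,0,0],
    [0,0,0],
    [0,0,0],
  ],
  hand=0.045,
)

```text
time: 91.55
ee_pos: [0.5464, 0.0036, 0.051]
ee_rot: [0.023, 0.514, -0.053, 0.856]
ft_force: [-0.4, -0.3, -0.1]
width: 0.523
```

play_rows(
  offset=[
    [-0.01,0,0.018],
    [-0.022,0.002,0.04],
    [-0.035,0.003,0.065],
    [-0.045,0.004,0.1],
    [-0.045,0.004,0.15],
    [-0.045,0.004,0.2],
    [-0.045,0.004,0.25],
    [-0.045,0.004,0.25],
  ],
  dr=[
    [0,0,0],
    [0,0,0],
    [0,0,0],
    [0,0,0],
    [1,8,0],
    [2,16,0],
    [2.7,26,0],
    [2.7,26,0],
  ],
)

```text
time: 92.55
ee_pos: [0.5024, 0.0076, 0.3035]
ee_rot: [0.031, 0.695, -0.045, 0.717]
ft_force: [1.5, -0.6, -0.0]
width: 0.527
```

```bash
python3 - <<'E'
from h import *
st()
for n in('side','scene','wrist'):
  im=eyes.capture(n)
  for r in models.regions_of(n,'scoop_grip'):
    v,u=np.nonzero(r['mask']);print(n,round(r['score'],2),[round(x) for x in r['bbox']],back(n,[[u.mean(),v.mean()]],.034)[0].round(3))
E
```

```text
t 92.55 p [0.5024 0.0076 0.3035] F [ 1.5 -0.6 -0. ] M [-0.03 -0.04  0.03] w 0.527 j [ 0.03  0.18 -0.06  1.3  -0.02  0.14] x [ 0.031 -0.021 -0.999] y [ 0.107  0.994 -0.018]
side 0.85 [249, 206, 321, 245] [0.559 0.027 0.034]
side 0.72 [201, 274, 243, 360] [ 0.292 -0.231  0.034]
scene 0.94 [168, 187, 224, 219] [ 0.306 -0.219  0.034]
scene 0.73 [272, 189, 306, 248] [0.581 0.02  0.034]
wrist 0.88 [0, 0, 165, 38] [ 0.324 -0.201  0.034]
wrist 0.82 [269, 95, 351, 257] [0.546 0.028 0.034]
```

```bash
cat > f2.py <<'E'
from h import *
from scipy.optimize import minimize
def run(names):
    M=[]
    for n in names:
        eyes.capture(n)
        rs=[r for r in models.regions_of(n,'scoop_grip') if back(n,[np.argwhere(r['mask']).mean(0)[::-1]],.034)[0][1]>-.12]
        if rs: M.append((n,rs[0]['mask'],cam(n)))
    def c(p):
        x,y,a=p; X=np.array([np.cos(a),np.sin(a),0]);Y=np.array([-X[1],X[0],0]);s=0
        f=lambda u,v,l:np.array([x,y,.065])+X*u+Y*l+np.array([0,0,v])
        P=[f(u,v,l) for u in(-.080,.035) for v in(-.009,.009) for l in(-.01,.01)]
        B=[f(u,v,l) for u in(.045,.107) for v in (-.061,-.021) for l in(-.047,.047)]+[f(.121,-.061,l) for l in (-.04,.04)]
        for n,m0,cc in M:
            m=np.zeros((420,560),np.uint8)
            for q in (P,B): cv2.fillConvexPoly(m,cv2.convexHull(proj(n,np.array(q),cc).round().astype(np.int32)),1)
            m=m>0; s+=(m&m0).sum()/(m|m0).sum()
        return -s/len(M)
    best=min((c((x,y,a)),x,y,a) for x in np.arange(.49,.56,.01) for y in np.arange(-.03,.05,.01) for a in np.radians([-20,-10,0,10]))
    r=minimize(c,best[1:],method='Nelder-Mead',options=dict(initial_simplex=np.array([best[1:]]*4)+np.vstack([np.zeros(3),np.diag([.01,.01,.1])])))
    x,y,a=r.x;print([m[0] for m in M],'IoU',-r.fun,'grip',x.round(4),y.round(4),'yaw',np.degrees(a).round(1),'mid',(x+.019*np.cos(a)).round(4),(y+.019*np.sin(a)).round(4))
E
python3 -c "
from f2 import *
run(['wrist']);run(['scene']);run(['side']);run(['wrist','side'])"
```

```text
['wrist'] IoU 0.8955118221718816 grip 0.511 0.0313 yaw -7.6 mid 0.5299 0.0288
['scene'] IoU 0.8289585097375106 grip 0.5159 0.0285 yaw -7.8 mid 0.5348 0.0259
['side'] IoU 0.8817034700315457 grip 0.5134 0.0331 yaw -7.4 mid 0.5322 0.0307
['wrist', 'side'] IoU 0.8854913943105633 grip 0.5136 0.0317 yaw -6.8 mid 0.5325 0.0294
```

play_rows(
  offset=[
    [0.02,0.03,0],
    [0.03,0.06,0.01],
    [0.04,0.09,0.02],
    [0.05,0.12,0.03],
    [0.055,0.15,0.03],
    [0.06,0.18,0.03],
    [0.06,0.21,0.03],
    [0.06,0.22,0.03],
  ],
  dr=[
    [0,0,-10],
    [0,0,-20],
    [0,0,-30],
    [0,0,-40],
    [0,0,-50],
    [0,0,-60],
    [0,0,-70],
    [0,0,-80],
  ],
)

```text
time: 94.35
ee_pos: [0.5614, 0.2295, 0.3305]
ee_rot: [0.471, 0.512, -0.497, 0.519]
ft_force: [-0.1, 0.7, -0.2]
width: 0.522
```

play_rows(
  offset=[
    [0,0.01,0],
    [0,0.01,0],
    [0,0.01,0],
    [0,0.01,0],
  ],
  dr=[
    [0,0,-5],
    [0,0,-5],
    [0,0,-5],
    [0,0,-5],
  ],
)

```text
time: 94.85
ee_pos: [0.5614, 0.2371, 0.3312]
ee_rot: [-0.492, -0.491, 0.518, -0.498]
ft_force: [0.2, 0.5, 0.5]
width: 0.526
```

```bash
python3 - <<'E'
from h import *
st()
w=eyes.capture('wrist');cv2.imwrite('pics/w21.png',w[:,:,::-1])
r=w.astype(int);m=((r[:,:,2]-r[:,:,0]>7)&(r[:,:,2]>70)).astype(np.uint8)
for b in blobs('wrist',w,70): print(b,back('wrist',[b[0]],.027)[0].round(3))
d=cv2.distanceTransform(cv2.medianBlur(m,3),cv2.DIST_L2,5);d=cv2.GaussianBlur(d,(0,0),1)
pk=(d==cv2.dilate(d,np.ones((11,11))))&(d>4)
for v,u in np.argwhere(pk):print('pk',u,v,round(float(d[v,u]),1),back('wrist',[[u,v]],.027)[0].round(3))
for row in m[60:230:4,130:360:3]:
    if row.any(): print(''.join('#' if q else '.' for q in row))
for n in ['pointer','clip_line','wing_grip']:
    for q in models.regions_of('wrist',n)[:2]:print(n,round(q['score'],2),[round(x) for x in q['bbox']])
E
```

```text
t 94.85 p [0.5614 0.2371 0.3312] F [0.2 0.5 0.5] M [ 0.02 -0.03  0.03] w 0.526 j [ 0.41  0.43  0.36  1.54 -0.02  2.  ] x [-0.019 -0.033 -0.999] y [ 1.    -0.02  -0.018]
([278.6, 133.7], [229, 101, 83, 62, 2434]) [0.551 0.266 0.027]
([296.6, 182.0], [284, 167, 26, 31, 594]) [0.572 0.207 0.027]
([266.6, 182.4], [252, 169, 30, 28, 592]) [0.534 0.207 0.027]
([201.8, 186.1], [186, 175, 32, 23, 601]) [0.452 0.203 0.027]
([497.8, 224.1], [465, 193, 67, 62, 2851]) [0.831 0.147 0.027]
([438.3, 288.1], [421, 273, 37, 31, 805]) [0.765 0.054 0.027]
pk 303 107 5.5 [0.58  0.297 0.027]
pk 305 123 5.2 [0.583 0.278 0.027]
pk 242 129 5.3 [0.507 0.273 0.027]
pk 299 130 5.4 [0.575 0.27  0.027]
pk 281 131 6.0 [0.554 0.27  0.027]
pk 267 137 4.9 [0.537 0.263 0.027]
pk 257 138 5.8 [0.525 0.262 0.027]
pk 282 143 6.0 [0.555 0.255 0.027]
pk 299 148 11.1 [0.575 0.249 0.027]
pk 269 181 10.7 [0.537 0.208 0.027]
pk 296 183 10.6 [0.571 0.205 0.027]
pk 202 186 11.2 [0.452 0.203 0.027]
pk 498 224 28.2 [0.831 0.147 0.027]
pk 439 288 14.0 [0.766 0.054 0.027]
......................................................######.
[... 1171 characters left out ...]
...............
............................................######...#######.................
.....................#######...............########..#######.................
....................#########............##########.########.................
...................###########...........##########.########.................
...................###########...........#########..#######..................
....................#########.............######....######...................
.....................######................###.......####....................
pointer 0.71 [309, 66, 440, 241]
clip_line 0.87 [309, 52, 321, 72]
wing_grip 0.63 [343, 215, 368, 266]
wing_grip 0.33 [264, 122, 289, 156]
```

All 7 pieces are counted in the ice side (3 single, 4 clustered) and the wing lies across. The scoop, though, now sits about 27 mm off the tray's centre (mid (0.532,0.029)); it was probably knocked. I'll regrip and recentre it.

play_rows(
  offset=[
    [0,-0.01,0],
    [-0.005,-0.04,0],
    [-0.01,-0.07,0],
    [-0.015,-0.1,0],
    [-0.02,-0.13,0],
    [-0.025,-0.16,0],
    [-0.03,-0.19,0],
    [-0.037,-0.207,0],
  ],
  dr=[
    [1.9,-1.1,0],
    [1,-1,10],
    [1,-1,20],
    [1,-1,30],
    [1,-1,40],
    [1,-1,50],
    [1,-1,60],
    [1,-1,70],
  ],
)

```text
time: 96.05
ee_pos: [0.524, 0.0292, 0.3312]
ee_rot: [0.128, 0.685, -0.129, 0.706]
ft_force: [-0.3, 0.1, -0.0]
width: 0.528
```

play_rows(
  offset=[
    [0,0,0],
    [0,0,-0.02],
    [0,0,-0.06],
    [0,0,-0.1],
    [0,0,-0.13],
    [0,0,-0.13],
  ],
  dr=[
    [0,0,7],
    [0,0,14],
    [0,0,14],
    [0,0,14],
    [0,0,14],
    [0,0,14],
  ],
)

```text
time: 96.8
ee_pos: [0.5222, 0.0304, 0.199]
ee_rot: [0.045, 0.697, -0.044, 0.714]
ft_force: [0.4, 0.7, 0.2]
width: 0.526
```

```bash
python3 -c "
from f2 import *
st()
run(['scene']);run(['side']);run(['wrist']);st()"
```

```text
t 96.8 p [0.5222 0.0304 0.199 ] F [0.4 0.7 0.2] M [ 0.09 -0.   -0.03] w 0.526 j [ 0.06  0.26 -0.23  1.06 -0.    0.18] x [ 0.023  0.    -1.   ] y [0.125 0.992 0.003]
['scene'] IoU 0.8584825234441603 grip 0.5131 0.0304 yaw -6.6 mid 0.532 0.0282
['side'] IoU 0.9014626635873749 grip 0.5154 0.0338 yaw -7.9 mid 0.5342 0.0312
['wrist'] IoU 0.0 grip 0.49 -0.03 yaw -20.0 mid 0.5079 -0.0365
t 97.1 p [0.5256 0.0307 0.2027] F [ 0.   0.2 -0.2] M [ 0.01  0.03 -0.04] w 0.524 j [ 0.06  0.25 -0.22  1.06 -0.    0.18] x [ 0.032  0.001 -0.999] y [0.125 0.992 0.005]
```

play_rows(
  offset=[
    [0,0,-0.04],
    [0,0,-0.08],
    [0,0,-0.12],
    [0,0,-0.145],
    [0,0,-0.155],
    [0,0,-0.155],
  ],
  dr=[
    [0,0,0],
    [0,0,0],
    [0,0,0],
    [0,0,0],
    [0,0,0],
    [0,0,0],
  ],
)

```text
time: 97.85
ee_pos: [0.5247, 0.0307, 0.0464]
ee_rot: [0.045, 0.695, -0.043, 0.716]
ft_force: [0.1, 0.4, 0.2]
width: 0.522
```

play_rows(
  offset=[
    [0,0,0],
    [0,0,0],
    [0,0,0],
    [0,0,0],
    [0,0,0.004],
    [0,0,0.01],
    [0,0,0.01],
  ],
  dr=[
    [0,0,0],
    [0,0,0],
    [0,0,0],
    [0,0,0],
    [0,0,0],
    [0,0,0],
    [0,0,0],
  ],
  hand=0,
)

```text
time: 98.72
ee_pos: [0.5245, 0.0311, 0.0564]
ee_rot: [0.045, 0.695, -0.043, 0.716]
ft_force: [0.4, -1.2, -1.2]
width: 0.226
```

play_rows(
  offset=[
    [0.002,-0.006,0],
    [0.005,-0.014,0],
    [0.008,-0.022,0],
    [0.01,-0.026,0],
    [0.01,-0.026,-0.005],
    [0.01,-0.026,-0.009],
    [0.01,-0.026,-0.009],
  ],
  dr=[
    [0,0,0],
    [0,0,0.5],
    [0,0,1],
    [0,0,1],
    [0,0,1],
    [0,0,1],
    [0,0,1],
  ],
)

```text
time: 99.6
ee_pos: [0.5343, 0.0046, 0.0474]
ee_rot: [0.039, 0.696, -0.037, 0.716]
ft_force: [-1.2, -1.0, 4.2]
width: 0.223
```

play_rows(
  offset=[
    [0,0,0],
    [0,0,0],
    [0,0,0],
    [0,0,0],
    [0,0,0.03],
    [0,0,0.08],
    [0,0,0.14],
    [0,0,0.2],
  ],
  dr=[
    [0,0,0],
    [0,0,0],
    [0,0,0],
    [0,0,0],
    [0,0,0],
    [0,0,0],
    [0,0,0],
    [0,0,0],
  ],
  hand=0.045,
)

```text
time: 100.6
ee_pos: [0.534, 0.0047, 0.2488]
ee_rot: [0.039, 0.696, -0.037, 0.716]
ft_force: [1.8, -0.8, 0.1]
width: 0.526
```

play_rows(
  offset=[
    [-0.03,0.01,0.03],
    [-0.06,0.02,0.05],
    [-0.06,0.02,0.05],
    [-0.06,0.02,0.05],
  ],
  dr=[
    [0,0,0],
    [0,0,0],
    [0,0,0],
    [0,0,0],
  ],
)

```text
time: 101.1
ee_pos: [0.4747, 0.0246, 0.2968]
ee_rot: [0.039, 0.696, -0.037, 0.716]
ft_force: [-0.0, 0.1, 0.8]
width: 0.525
```

```bash
python3 -c "
from f2 import *
st()
run(['scene']);run(['side']);run(['wrist'])
for n in ('side','scene'):
  im=eyes.capture(n)
  for b in blobs(n,im,80):
    X=back(n,[b[0]],.027)[0].round(3)
    if -.6<X[1]<.9 and X[0]<.75: print(n,b,X)
for n,z in [('amber',0),('clearbottle',0),('beaker',0),('tipbox',.06)]:
  eyes.capture('side')
  for r in models.regions_of('side',n)[:1]: v,u=np.nonzero(r['mask']);print(n,round(r['score'],2),[round(q) for q in r['bbox']],back('side',[[u.mean(),v.mean()]],z)[0].round(3))
"
```

```text
t 101.1 p [0.4747 0.0246 0.2968] F [-0.   0.1  0.8] M [ 0.02  0.03 -0.01] w 0.525 j [ 0.05  0.13 -0.13  1.28 -0.    0.16] x [ 0.029  0.001 -1.   ] y [0.107 0.994 0.004]
['scene'] IoU 0.7844112769485904 grip 0.5231 0.0054 yaw -4.8 mid 0.542 0.0039
['side'] IoU 0.8845265588914549 grip 0.5218 0.0076 yaw -6.9 mid 0.5407 0.0053
['wrist'] IoU 0.8612612612612612 grip 0.5191 0.0063 yaw -6.7 mid 0.5379 0.004
side ([273.6, 168.8], [269, 159, 10, 19, 135]) [0.579 0.264 0.027]
side ([253.4, 172.7], [248, 169, 11, 9, 77]) [0.511 0.267 0.027]
scene ([343.8, 199.0], [341, 195, 7, 9, 41]) [0.507 0.262 0.027]
amber 0.97 [355, 215, 385, 262] [ 0.775 -0.071  0.   ]
clearbottle 0.93 [382, 263, 428, 309] [ 0.796 -0.243  0.   ]
beaker 0.84 [347, 184, 370, 219] [0.8   0.078 0.   ]
```

```bash
python3 -c "
from h import *
for k in range(3):
  for n in('side','scene'):
    eyes.capture(n)
    for r in models.regions_of(n,'tipbox')[:1]: print(n,round(r['score'],2),[round(q) for q in r['bbox']])
print(workorder.hand_in())
"
```

```text
scene 0.94 [393, 175, 443, 208]
side 0.56 [252, 214, 325, 249]
scene 0.76 [395, 175, 444, 211]
scene 0.94 [394, 172, 441, 210]
the job is handed in; nothing more can be done
None
```

I finished all the steps and handed the job in at about 101 s; it gave no verdict.

- **Partition and knob:** I slid the partition 46 mm. The index line met the clip's rib, and the clip's edges put its centre within 2 mm of the line. I then turned the wing knob through 80° to its stop. I checked the line closely only before locking; later views show just the wing still lying across the trough.
- **Ice:** The first scoop took six of the seven pieces.
    - One of those six fell onto the bench when joint 4 reached its limit while pouring. I recovered it from beside and under the trough ledge, using only the scoop.
    - The seventh came from the pan on a second pass.
    - The last overhead view counts 7 pieces in the ice side: three separate, plus a cluster whose area fits four. No ice shows in the pan or on the bench.
- **Scoop:** After I first set it down, it was 27 mm off the tray's centre, probably knocked, so I regripped and recentred it. It now lies lengthwise, its middle within about 5 mm of the tray's, yaw about 1° off.
- **Bystanders:** The amber bottle and beaker are within 2 mm of where they started. The jar was detected only at the end, so I have no start reading to compare. The tip box showed at its earlier place in the scene view. The last side-view check for it missed it, reporting the scoop once (score 0.56) and nothing otherwise.

The scoop slipped up to about 28° in the grip. My pitch estimates from the two cameras sometimes disagreed, and in those cases I went by the scene camera and the contact forces.

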